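# Rebuild the toppled street on the model railway

### The job

Switch the track power fully off first. Then stand every toppled tower house upright, centred and square on a foundation block of the terrace (any block, one house each), and set on each house the loose roof of the same colour as the band round its foot, centred and square with the walls (a roof whose house is not there is not needed). When the street is complete switch the power fully on again, and leave the vehicles, crate and screwdriver where they are.

Things in the scene. Friction and masses are not known exactly. Their poses are not given: they have to be found in the camera images.
- house_red: Model tower house, sandstone-coloured, red band round its foot, dark windows: solid square block 50 x 50 x 110 mm, about 160 g, toppled at the start (on a side, top pointing roughly away from the robot, up to 80 deg to either side), or absent. Origin: its middle, 55 mm from foot and top; z points from the foot to the flat top, x and y normal to the side faces. Any of the four ways round is fine.
- foot_red (a point): Centre of the underside of house_red; axes as the house's.
- top_red (a point): Centre of the flat top of house_red, where its roof belongs; axes as the house's.
- roof_red: Loose red roof for house_red, 90 g: square slab 66 x 66 x 8 mm, flat underside; on it a low pyramid to height 28 mm, then a white square lantern 24 x 24 mm to height 58 mm, the grip. Origin: centre of underside, z up, x, y along its edges. Just rests on the house with 8 mm overhang, unguided. Starts right way up on the table.
- house_blue: Model tower house, off-white, blue band round its foot, dark windows: solid square block 50 x 50 x 110 mm, about 160 g, toppled at the start (on a side, top pointing roughly away from the robot, up to 80 deg to either side), or absent. Origin: its middle, 55 mm from foot and top; z points from the foot to the flat top, x and y normal to the side faces. Any of the four ways round is fine.
- foot_blue (a point): Centre of the underside of house_blue; axes as the house's.
- top_blue (a point): Centre of the flat top of house_blue, where its roof belongs; axes as the house's.
- roof_blue: Loose blue roof for house_blue, 90 g: square slab 66 x 66 x 8 mm, flat underside; on it a low pyramid to height 28 mm, then a white square lantern 24 x 24 mm to height 58 mm, the grip. Origin: centre of underside, z up, x, y along its edges. Just rests on the house with 8 mm overhang, unguided. Starts right way up on the table.
- house_green: Model tower house, red-brick, green band round its foot, dark windows: solid square block 50 x 50 x 110 mm, about 160 g, toppled at the start (on a side, top pointing roughly away from the robot, up to 80 deg to either side), or absent. Origin: its middle, 55 mm from foot and top; z points from the foot to the flat top, x and y normal to the side faces. Any of the four ways round is fine.
- foot_green (a point): Centre of the underside of house_green; axes as the house's.
- top_green (a point): Centre of the flat top of house_green, where its roof belongs; axes as the house's.
- roof_green: Loose green roof for house_green, 90 g: square slab 66 x 66 x 8 mm, flat underside; on it a low pyramid to height 28 mm, then a white square lantern 24 x 24 mm to height 58 mm, the grip. Origin: centre of underside, z up, x, y along its edges. Just rests on the house with 8 mm overhang, unguided. Starts right way up on the table.
- pad0 (a point): Centre of the top of foundation block 0 (brick, 62 x 62 mm, fixed, top 25 mm above the table; x, y along its edges, z up). Three such blocks stand in a row, 140 mm apart along their y, on a fixed terrace slab 96 x 400 x 5 mm: 0 at the -y end, 1 in the middle, 2 at the +y end. The row is turned up to 0.12 rad.
- pad1 (a point): Centre of the top of foundation block 1 (brick, 62 x 62 mm, fixed, top 25 mm above the table; x, y along its edges, z up). Three such blocks stand in a row, 140 mm apart along their y, on a fixed terrace slab 96 x 400 x 5 mm: 0 at the -y end, 1 in the middle, 2 at the +y end. The row is turned up to 0.12 rad.
- pad2 (a point): Centre of the top of foundation block 2 (brick, 62 x 62 mm, fixed, top 25 mm above the table; x, y along its edges, z up). Three such blocks stand in a row, 140 mm apart along their y, on a fixed terrace slab 96 x 400 x 5 mm: 0 at the -y end, 1 in the middle, 2 at the +y end. The row is turned up to 0.12 rad.
- power (a joint): Track power switch: a toggle lever, 0 to 1.0 rad. 0 = off (leans to its box's -x), 1.0 = on (leans to its box's +x). Stays wherever it is left; about 1 N at the ball moves it.
- power_tip (a point): Centre of the red ball (26 mm across) at the end of the lever, 70 mm from the pivot. The pivot lies on the box's z axis, 22 mm above the table; at 0 and 1.0 the ball is 34 mm to the -x or +x side of it, 83 mm above the table.
- power_base: Fixed grey switch box 70 x 50 x 25 mm under the lever (rounded bearing up to 35 mm). Origin: centre of its underside; the lever swings in its x-z plane.
- pickup: Green model pickup 85 x 36 x 40 mm; not part of the job, stays where it is. Origin: centre of its underside, long side along its x.
- black_car: Black model car 80 x 34 x 34 mm; not part of the job, stays where it is. Origin: centre of its underside, long side along its x.
- tanker: Green model tank lorry with a white tank, 150 x 44 x 55 mm; not part of the job, stays where it is. Origin: centre of its underside, long side along its x.
- yellow_crate: Yellow crate 60 x 50 x 45 mm; not part of the job, stays where it is. Origin: centre of its underside, long side along its x.
- screwdriver: Screwdriver 170 mm long; not part of the job, stays where it is. Origin: centre of its underside, long side along its x.

How it is judged:
By the outcome, as a careful person would: the job done as asked, in the order asked, and still so for the second after the job is handed in, with the robot touching nothing.
Of house_red, house_blue, house_green only 2 to 3 are there at a start; the rules pass over those that are not, and their reading is None.
At some moment in a run one of house_red, house_blue, house_green may be knocked a few centimetres aside while the robot is not near it.
It also fails if it takes over 210 s, if anything falls off the work surface, if the arm or the gripper's body presses on something with over 40 N, if the wrist force passes 120 N, or if a joint passes its speed limit or range.

### The arm

A 7-joint arm with a two-finger parallel gripper is mounted at the origin on the work surface. World frame = base frame: x ahead of the robot, y to its left, z up, the work surface at z = 0. Lengths are in mm, angles in rad, forces in N, time in s.
With the tool pointing down it reaches from about 400 to 850 mm from the base axis. Payload 10.4 kg.
Tool frame: the origin (TCP) lies at the very end of the fingers, on their centre line; the grasp point (between the pads) lies 19 mm behind it; z points along the fingers, y is the line along which they close (so a half turn about z gives the same grasp; the last joint's range is limited). The gripper opens to 85 mm and grips with 20 to 120 N. Pads are 22 mm wide; open, the fingers measure 114 mm over their backs; the gripper's body (76 mm by 85 mm) begins 54 mm behind the grasp point. The pads swing forward as they close: fully open they stand 13 mm farther back than shut.
Start: joints at [-1.197, 0.332, -0.065, 1.46, 0.022, 1.35, -0.088], TCP at [241.533, 576.469, 204.638] pointing down, gripper open.
Joint ranges: [-2.6, 2.6], [-0.5, 2.12], [-1.47, 1.34], [0.16, 2.42], [-1.27, 4.41], [0.06, 2.06], [-2.6, 2.6]. Speed limits (rad/s): [2.22, 2.22, 2.79, 2.79, 3.14, 3.14, 3.14].

### API

Orientations are given as a rotation vector (axis times angle).
In Python, from cell import get_state, grab_frame, calibration, finish_job gives the robot as it stands.
- The arm moves only by the tool step_arm, never from a script. Its argument "targets" is a list of rows, each an object of numbers: "tx", "ty", "tz": the shift along the tool's x, y, z scaled (see below); "rx", "ry", "rz": the turn, a rotation vector about the tool's x, y, z scaled (see below); "fingers": the closure, from 0 (fully open) to 1 (shut). A call has 1 to 5 rows; each row shifts and turns the commanded pose from where the row before left it, along the tool's axes as they then stand; what a row does not reach is not made up. The controller multiplies each number of a shift by 0.05 m and each number of a turn by 90 degrees. A row lasts 1/8 s, in which the tool goes at most 62.5 mm and 10.7 degrees, less where a joint would pass 70% of its speed; a pose out of reach is approached as far as the arm can. A call with a number of a shift or a turn outside -1 to 1 is refused whole. A call with a gripper value outside its range is refused whole. The fingers move at their own pace and stop on an object; the grip force is fixed at half the most. Time passes only in rows, so rows that do not move let the fingers close. It gives the time, the measured TCP pose, the force, the opening and the grip force at its end, in the units of the state.
- get_state(): the state, without advancing time (a new reading comes with each control period).
- grab_frame(name): name is "scene" or "top" or "wrist"; returns the picture (384x512x3 uint8, red, green, blue); there is no depth.
- calibration(name): a dict with "intrinsics" (3x3 intrinsics, pixels), "R" (3x3) and "t" (3): a world point X has camera coordinates R X + t; the wrist camera has in their place "T_tool_cam" (4x4, takes a point from camera to tool coordinates, whose origin is the TCP and whose axes are the flange's). Camera axes: x right, y down, z forward; pixel columns grow to the right and rows downward; lengths in mm; the calibration is good to about 2 mm. A picture is of the moment at which its call begins: read the wrist's pose just before it. calibration takes no time and is no camera call.
- finish_job(): hands the job in; it is judged then, once.
The state is a dict: "t": time; "joint_positions": joint angles; "qd": joint speeds; "tau": joint torques, N m; "ee_pos": TCP position; "tool_rot": TCP orientation; "contact_force": force on the tool from outside, world axes, zero at the start; "ft_torque": the same for the moment, N m; "grip_width": finger opening in mm; "grasp_force": force on a finger pad.
Only numpy, scipy, OpenCV 4.12 (cv2) and the standard library are available. Lean on these libraries where they do the work, as an engineer would, in place of code of your own. Each camera call takes 0.05 s, during which the arm holds its last target. There are 200 camera calls.

## Working session

There is one attempt and no reset: what is moved stays moved. The work goes in short steps, Python scripts to look and compute and a tool call to move; the robot and the scene stay as the last step left them, time stands still between calls to the robot, and variables do not carry over. Pictures are saved under pics/ and viewed, at most 14 in all, crops included, and the job is handed in when it is done.

Besides the shell and the picture viewer there is one more tool, called after "Request:" as a command line: name --argument value ..., lists and objects as JSON in quotes. step_arm: Moves the arm, as the interface text tells. Its arguments: {"type":"object","properties":{"targets":{"type":"array"}},"required":["targets"]}

```bash
ls; mkdir -p pics; python3 - <<'E'
from cell import *
import cv2,numpy as np
print(get_state())
for n in("scene","top","wrist"):
    c=calibration(n);print(n,{k:np.round(v,3).tolist() for k,v in c.items()})
    cv2.imwrite(f"pics/{n}0.png",grab_frame(n)[:,:,::-1])
a=cv2.imread("pics/scene0.png");b=cv2.imread("pics/top0.png")
E
```

```text
pics
{'t': 0.0, 'joint_positions': array([-1.19662789,  0.33287642, -0.06471984,  1.46093741,  0.02161738,
        1.3499335 , -0.08844128]), 'qd': array([-2.49527841e-04,  1.06376539e-03,  1.70612647e-03, -7.27996465e-04,
        8.67554706e-06, -1.59423732e-03,  1.66355692e-04]), 'tau': array([-8.36077270e-04, -6.25402522e+01,  4.86072991e-02, -3.91633737e+01,
        1.61548209e-02,  9.29664209e-03,  1.06090479e-05]), 'ee_pos': array([241.3630802 , 576.05409765, 203.81505983]), 'tool_rot': array([-6.18963590e-01, -3.07980021e+00,  2.26689689e-03]), 'contact_force': array([ 0.22524786, -0.09969622,  0.28273582]), 'ft_torque': array([ 0.00473695, -0.01322271, -0.03085059]), 'grasp_force': 0.0, 'grip_width': 85.0264779651967}
scene {'intrinsics': [[482.126, 0.0, 262.184], [0.0, 482.126, 190.637], [0.0, 0.0, 1.0]], 'R': [[0.626, 0.78, -0.001], [0.607, -0.488, -0.628], [-0.49, 0.392, -0.779]], 't': [-309.809, -268.62, 1804.926]}
top {'intrinsics': [[395.317, 0.0, 252.857], [0.0, 395.317, 192.307], [0.0, 0.0, 1.0]], 'R': [[-0.023, -1.0, -0.004], [-0.982, 0.024, -0.188], [0.188, -0.001, -0.982]], 't': [-8.07, 535.631, 1350.479]}
wrist {'intrinsics': [[336.89, 0.0, 256.982], [0.0, 336.89, 183.894], [0.0, 0.0, 1.0]], 'T_tool_cam': [[0.002, -0.952, -0.307, 79.05], [1.0, 0.002, -0.0, 1.411], [0.001, -0.307, 0.952, -169.202], [0.0, 0.0, 0.0, 1.0]]}
```

View pics/top0.png

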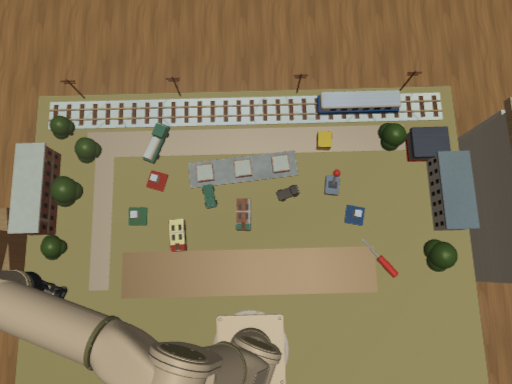

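View pics/scene0.png

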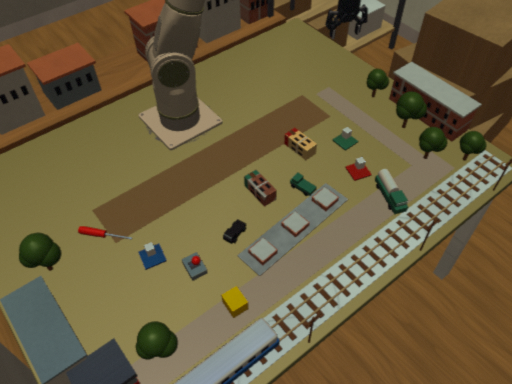

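The top view shows red roof (157,181), green roof (138,216), blue roof (354,215), red house (178,235), green house (243,214), switch (333,183) and pads at (205,173), (243,168) and (281,163). There is no blue house visible. I'll enlarge to check.

```bash
python3 - <<'E'
import cv2,numpy as np
a=cv2.imread("pics/top0.png")[120:280,120:390];b=cv2.imread("pics/scene0.png")[120:300,130:400]
cv2.imwrite("pics/c1.png",cv2.resize(a,(797,472),interpolation=2))
cv2.imwrite("pics/c2.png",cv2.resize(b,(797,531),interpolation=2))
E
```

```text
(no output)
```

View pics/c1.png

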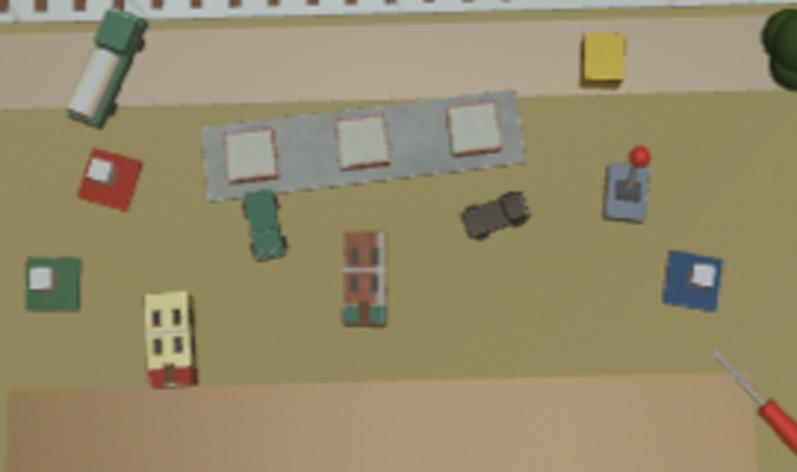

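View pics/c2.png

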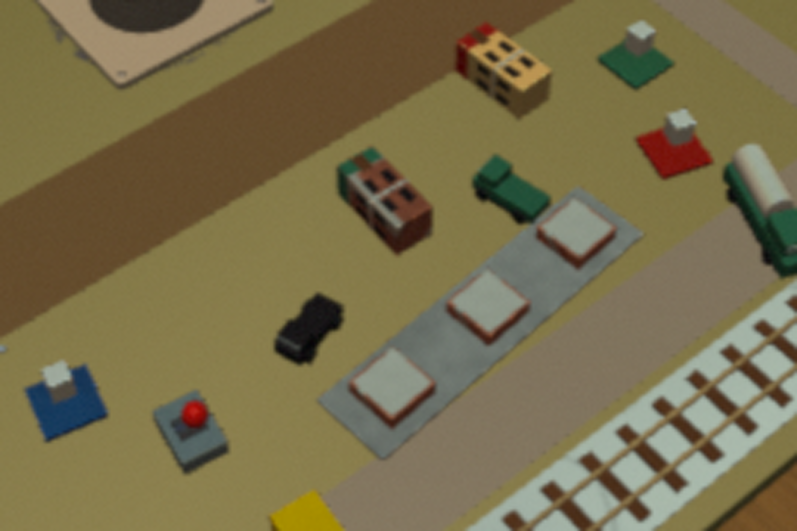

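The crops confirm two houses (red, green), tops pointing away from the robot; the ball is at c1 (640,157), leaning forward. Now coarse triangulation.

```bash
cat > h.py <<'E'
import numpy as np,cv2
from scipy.spatial.transform import Rotation as Ro
from cell import *
def cam(n,st=None):
    c=calibration(n);K=np.array(c["intrinsics"])
    if n!="wrist": return K,np.array(c["R"]),np.array(c["t"])
    T=np.array(c["T_tool_cam"]);R=Ro.from_rotvec(st["tool_rot"]).as_matrix()
    Rc=R@T[:3,:3];o=np.array(st["ee_pos"])+R@T[:3,3]
    return K,Rc.T,-Rc.T@o
def ray(C,p):
    K,R,t=C;d=R.T@np.linalg.inv(K)@[p[0],p[1],1.];return -R.T@t,d/np.linalg.norm(d)
def plane(C,p,z):
    o,d=ray(C,p);return o+d*(z-o[2])/d[2]
def proj(C,X):
    K,R,t=C;q=(np.atleast_2d(X)@R.T+t)@K.T;return q[:,:2]/q[:,2:]
def tri(obs):
    A=np.zeros((3,3));b=np.zeros(3)
    for C,p in obs:
        o,d=ray(C,p);M=np.eye(3)-np.outer(d,d);A+=M;b+=M@o
    return np.linalg.solve(A,b)
E
python3 - <<'E'
from h import *
T,S=cam("top"),cam("scene")
c1=lambda u,v:(T,(120+u/2.952,120+v/2.95)); c2=lambda u,v:(S,(130+u/2.952,120+v/2.95))
P=dict(ball=((640,157),(195,413)),pad0=((473,128),(392,385)),pad1=((362,141),(488,305)),pad2=((250,155),(577,230)),
 lanR=((100,169),(681,122)),lanG=((40,278),(641,36)),lanB=((703,275),(58,378)),
 redTopR=((188,293),(511,88)),redFootL=((150,367),(488,26)),redFootR=((191,365),(459,47)),redTopL=((146,296),(549,70)),
 gTopR=((376,233),(398,228)),gTopL=((344,233),(430,207)),gFootL=((343,306),(372,150)))
for k,(a,b) in P.items(): print(k,tri([c1(*a),c2(*b)]).round(0))
print("box",plane(*c1(627,192),25).round(),"houseR",plane(*c1(172,335),50).round(),"G",plane(*c1(362,275),50).round())
E
```

```text
ball [ 591. -314.   82.]
pad0 [ 650. -123.   13.]
pad1 [636.  16.  13.]
pad2 [622. 156.  14.]
lanR [600. 334.  48.]
lanG [469. 404.  40.]
lanB [ 453. -387.   46.]
redTopR [444. 222.  50.]
redFootL [357. 263.  58.]
redFootR [358. 217.  53.]
redTopL [444. 276.  44.]
gTopR [513.  -2.  37.]
gTopL [515.  38.  42.]
gFootL [423.  37.  56.]
box [ 560. -309.   25.] houseR [396. 242.  50.] G [462.  17.  50.]
```

Request:
step_arm --targets '[{"tz": -0.5, "rz": -0.085}, {"tz": -0.5, "rz": -0.085}, {"tz": -0.5, "rz": -0.083}, {"tz": -0.5}]'

```text
schema error: expected keys tx, ty, tz, rx, ry, rz, fingers
```

Request:
step_arm --targets '[{"tx": -0.6, "ty": -0.6}, {"tx": -0.6, "ty": -0.6}, {"tx": -0.6, "ty": -0.6}, {"tx": -0.6, "ty": -0.6}, {"tx": -0.6, "ty": -0.6}]'

```text
schema error: expected keys tx, ty, tz, rx, ry, rz, fingers
```

Request:
step_arm --targets '[{"tx": -0.6, "ty": -0.8}, {"tx": -0.6, "ty": -0.8}, {"tx": -0.6, "ty": -0.8}, {}, {}]'

```text
schema error: expected keys tx, ty, tz, rx, ry, rz, fingers
```

```bash
python3 - <<'E'
from h import *
import pickle
s=get_state();im=grab_frame("wrist");pickle.dump((s,im),open("w1.pkl","wb"))
print(s["joint_positions"].round(2),s["ee_pos"].round(1),s["tool_rot"].round(3))
cv2.imwrite("pics/w1.png",im[:,:,::-1])
E
```

```text
[-1.2   0.33 -0.06  1.46  0.02  1.35 -0.09] [241.4 576.2 204. ] [-6.19e-01 -3.08e+00  2.00e-03]
```

View pics/w1.png

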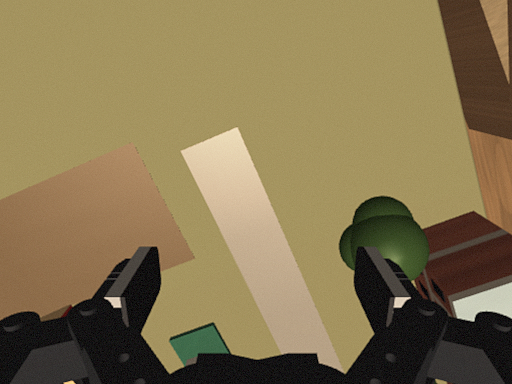

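Wrist view: image top is the robot side, fingers cover rows below ~250. No target is well in view here; moving closer (all keys are required).

Request:
step_arm --targets '[{"tx": 0, "ty": 0, "tz": -0.5, "rx": 0, "ry": 0, "rz": -0.085, "fingers": 0}, {"tx": 0, "ty": 0, "tz": -0.5, "rx": 0, "ry": 0, "rz": -0.085, "fingers": 0}, {"tx": 0, "ty": 0, "tz": -0.5, "rx": 0, "ry": 0, "rz": -0.083, "fingers": 0}, {"tx": -0.6, "ty": -0.5, "tz": -0.5, "rx": 0, "ry": 0, "rz": 0, "fingers": 0}, {"tx": -0.6, "ty": -0.5, "tz": 0, "rx": 0, "ry": 0, "rz": 0, "fingers": 0}]'

```text
t: 0.82
ee_pos: [302.4, 526.7, 306.7]
tool_rot: [-0.003, 3.14, 0.005]
contact_force: [0.1, -0.2, -0.0]
grip_width: 85.3
grasp_force: 0.0
```

Request:
step_arm --targets '[{"tx": -0.6, "ty": -0.5, "tz": 0, "rx": 0, "ry": 0, "rz": 0, "fingers": 0}, {"tx": -0.6, "ty": -0.5, "tz": 0, "rx": 0, "ry": 0, "rz": 0, "fingers": 0}, {"tx": -0.6, "ty": -0.5, "tz": 0, "rx": 0, "ry": 0, "rz": 0, "fingers": 0}, {"tx": -0.6, "ty": -0.5, "tz": 0, "rx": 0, "ry": 0, "rz": 0, "fingers": 0}, {"tx": -0.6, "ty": -0.5, "tz": 0, "rx": 0, "ry": 0, "rz": 0, "fingers": 0}]'

```text
t: 1.45
ee_pos: [452.5, 400.6, 304.5]
tool_rot: [0.001, -3.141, 0.0]
contact_force: [0.5, -0.2, -0.3]
grip_width: 85.4
grasp_force: 0.0
```

Request:
step_arm --targets '[{"tx": -0.6, "ty": -0.5, "tz": 0, "rx": 0, "ry": 0, "rz": 0, "fingers": 0}, {"tx": -0.6, "ty": -0.5, "tz": 0, "rx": 0, "ry": 0, "rz": 0, "fingers": 0}, {"tx": -0.6, "ty": -0.4, "tz": 0, "rx": 0, "ry": 0, "rz": 0, "fingers": 0}, {"tx": 0, "ty": 0, "tz": 0, "rx": 0, "ry": 0, "rz": 0, "fingers": 0}, {"tx": 0, "ty": 0, "tz": 0, "rx": 0, "ry": 0, "rz": 0, "fingers": 0}]'

```text
t: 2.08
ee_pos: [541.1, 332.2, 304.3]
tool_rot: [0.002, -3.141, -0.0]
contact_force: [-0.5, 0.4, 0.5]
grip_width: 85.6
grasp_force: 0.0
```

```bash
cat >> h.py <<'E'
import pickle
def shot(name):
    s=get_state();im=grab_frame("wrist");pickle.dump((s,im),open(name+".pkl","wb"))
    cv2.imwrite(f"pics/{name}.png",im[:,:,::-1])
    print(s["t"],s["joint_positions"].round(2),s["ee_pos"].round(1),s["tool_rot"].round(3))
E
python3 -c "
from h import *
shot('w2')"
```

```text
2.075 [-0.7   0.32  0.11  1.27 -0.03  1.55  0.97] [541.1 332.2 304.3] [ 2.000e-03 -3.141e+00 -0.000e+00]
```

View pics/w2.png

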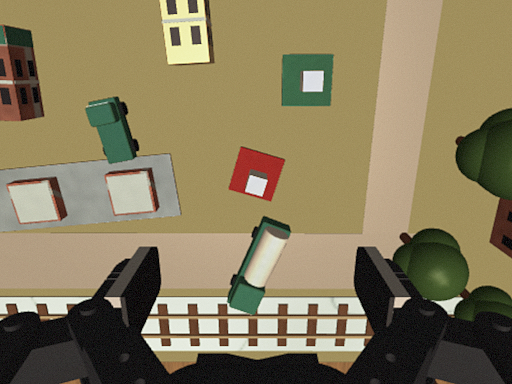

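Wrist view: red roof (257,174), green roof (307,80), red house top end (188,40), pads 2 and 1 at (132,192), (37,200). Next, heading for the switch with a look over the pads on the way.

Request:
step_arm --targets '[{"tx": -0.1, "ty": -0.8, "tz": 0, "rx": 0, "ry": 0, "rz": 0, "fingers": 0}, {"tx": -0.1, "ty": -0.9, "tz": 0, "rx": 0, "ry": 0, "rz": 0, "fingers": 0}, {"tx": -0.1, "ty": -0.9, "tz": 0, "rx": 0, "ry": 0, "rz": 0, "fingers": 0}, {"tx": -0.1, "ty": -0.9, "tz": 0, "rx": 0, "ry": 0, "rz": 0, "fingers": 0}, {"tx": -0.1, "ty": -0.9, "tz": 0, "rx": 0, "ry": 0, "rz": 0, "fingers": 0}]'

```text
t: 2.75
ee_pos: [566.3, 111.6, 304.9]
tool_rot: [-0.004, 3.141, 0.001]
contact_force: [0.1, 0.1, -0.5]
grip_width: 85.4
grasp_force: 0.0
```

Request:
step_arm --targets '[{"tx": -0.1, "ty": -0.8, "tz": 0, "rx": 0, "ry": 0, "rz": 0, "fingers": 1}, {"tx": 0, "ty": 0, "tz": 0, "rx": 0, "ry": 0, "rz": 0, "fingers": 1}, {"tx": 0, "ty": 0, "tz": 0, "rx": 0, "ry": 0, "rz": 0, "fingers": 1}]'

```text
t: 3.12
ee_pos: [571.5, 73.4, 304.7]
tool_rot: [-0.004, 3.142, 0.001]
contact_force: [-0.5, 0.3, 0.0]
grip_width: 32.2
grasp_force: 0.0
```

```bash
python3 -c "
from h import *
shot('w3')"
```

```text
3.125 [-0.42  0.19  0.25  1.44 -0.05  1.52  1.4 ] [571.5  73.4 304.7] [-4.000e-03  3.142e+00  1.000e-03]
```

Request:
step_arm --targets '[{"tx": -0.2, "ty": -0.9, "tz": 0, "rx": 0, "ry": 0, "rz": 0, "fingers": 1}, {"tx": -0.2, "ty": -0.9, "tz": 0, "rx": 0, "ry": 0, "rz": 0, "fingers": 1}, {"tx": -0.2, "ty": -0.9, "tz": 0, "rx": 0, "ry": 0, "rz": 0, "fingers": 1}, {"tx": -0.2, "ty": -0.9, "tz": 0, "rx": 0, "ry": 0, "rz": 0, "fingers": 1}, {"tx": -0.2, "ty": -0.9, "tz": 0, "rx": 0, "ry": 0, "rz": 0, "fingers": 1}]'

```text
t: 3.8
ee_pos: [622.7, -152.5, 304.5]
tool_rot: [-0.006, 3.142, 0.001]
contact_force: [0.8, 0.3, -0.0]
grip_width: -0.0
grasp_force: 0.0
```

Request:
step_arm --targets '[{"tx": -0.2, "ty": -0.9, "tz": 0.3, "rx": 0, "ry": 0, "rz": 0, "fingers": 1}, {"tx": -0.2, "ty": -0.9, "tz": 0.6, "rx": 0, "ry": 0, "rz": 0, "fingers": 1}, {"tx": 0, "ty": -0.9, "tz": 0.6, "rx": 0, "ry": 0, "rz": 0, "fingers": 1}, {"tx": 0, "ty": 0, "tz": 0, "rx": 0, "ry": 0, "rz": 0, "fingers": 1}, {"tx": 0, "ty": 0, "tz": 0, "rx": 0, "ry": 0, "rz": 0, "fingers": 1}]'

```text
t: 4.42
ee_pos: [643.0, -286.3, 229.6]
tool_rot: [-0.005, 3.141, 0.002]
contact_force: [0.3, 1.7, 0.1]
grip_width: -0.1
grasp_force: 0.0
```

```bash
python3 - <<'E'
from h import *
shot('w4')
a=cv2.imread("pics/w3.png");b=cv2.imread("pics/w4.png")
cv2.imwrite("pics/m34.png",cv2.resize(np.hstack([a,b]),(800,300),interpolation=3))
E
```

```text
4.425 [ 0.09  0.52  0.42  1.2  -0.21  1.46  2.05] [ 643.  -286.3  229.6] [-5.000e-03  3.141e+00  2.000e-03]
```

View pics/m34.png

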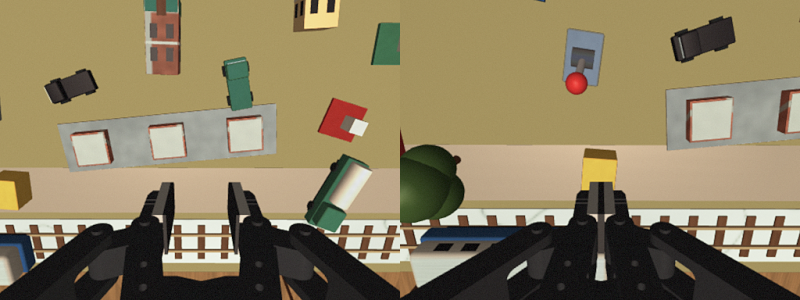

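The left panel shows the pads at (91,148), (168,141), (245,134) and the green house (162,35). The right one shows the ball at (576,84) and its box centred near (584,57).

```bash
python3 - <<'E'
from h import *
s,im=pickle.load(open("w4.pkl","rb"));C=cam("wrist",s)
hsv=cv2.cvtColor(im,cv2.COLOR_RGB2HSV);m=cv2.inRange(hsv,(0,170,90),(6,255,255))|cv2.inRange(hsv,(174,170,90),(180,255,255))
n,l,st,c=cv2.connectedComponentsWithStats(m);i=1+st[1:,4].argmax();print(c[i]-[144,0] if 0 else c[i],st[i])
p=st[i,:2]+st[i,2:4]/2; print("ball@83",plane(C,p-.5,83))
T=cam("top");print("tri",tri([(C,p-.5),(T,(120+640/2.952,120+157/2.95))]))
f=1/.78125
for q in [(568,28),(606,33),(598,86),(561,82)]: print(plane(C,((q[0]-400)*f,q[1]*f),25).round(1))
E
```

```text
[225.45901639 106.34590164] [212  93  28  28 610]
ball@83 [ 592.03599014 -313.87290683   83.        ]
tri [ 591.49539752 -315.13898256   79.66017028]
[ 526.6 -328.1   25. ]
[ 532.4 -278.4   25. ]
[ 600.8 -288.8   25. ]
[ 595.6 -340.1   25. ]
```

Request:
step_arm --targets '[{"tx": 0.26, "ty": -0.64, "tz": 0, "rx": 0, "ry": 0, "rz": 0, "fingers": 1}, {"tx": 0, "ty": 0, "tz": 0.8, "rx": 0, "ry": 0, "rz": 0, "fingers": 1}, {"tx": 0, "ty": 0, "tz": 0.8, "rx": 0, "ry": 0, "rz": 0, "fingers": 1}, {"tx": 0, "ty": 0, "tz": 0.8, "rx": 0, "ry": 0, "rz": 0, "fingers": 1}, {"tx": 0, "ty": 0, "tz": 0.7, "rx": 0, "ry": 0, "rz": 0, "fingers": 1}]'

```text
t: 5.1
ee_pos: [630.6, -317.8, 74.3]
tool_rot: [-0.006, 3.14, 0.001]
contact_force: [-0.7, -0.0, -1.6]
grip_width: 0.2
grasp_force: 0.0
```

Request:
step_arm --targets '[{"tx": 0, "ty": 0, "tz": 0, "rx": 0, "ry": 0, "rz": 0, "fingers": 1}, {"tx": 0.3, "ty": 0.04, "tz": 0, "rx": 0, "ry": 0, "rz": 0, "fingers": 1}, {"tx": 0.3, "ty": 0.04, "tz": 0, "rx": 0, "ry": 0, "rz": 0, "fingers": 1}, {"tx": 0.3, "ty": 0.04, "tz": 0, "rx": 0, "ry": 0, "rz": 0, "fingers": 1}, {"tx": 0.3, "ty": 0.04, "tz": 0, "rx": 0, "ry": 0, "rz": 0, "fingers": 1}]'

```text
t: 5.72
ee_pos: [570.6, -311.9, 77.7]
tool_rot: [-0.003, 3.138, -0.001]
contact_force: [1.1, 0.8, 1.5]
grip_width: -0.0
grasp_force: 0.0
```

Request:
step_arm --targets '[{"tx": 0.2, "ty": 0.04, "tz": 0, "rx": 0, "ry": 0, "rz": 0, "fingers": 1}, {"tx": 0.1, "ty": 0, "tz": 0, "rx": 0, "ry": 0, "rz": 0, "fingers": 1}, {"tx": 0, "ty": 0, "tz": 0, "rx": 0, "ry": 0, "rz": 0, "fingers": 1}]'

```text
t: 6.1
ee_pos: [554.5, -310.3, 75.2]
tool_rot: [-0.001, 3.141, -0.0]
contact_force: [0.2, 0.1, -0.2]
grip_width: 0.1
grasp_force: 0.0
```

```bash
python3 - <<'E'
from h import *
shot('w5')
t=grab_frame("top")[:,:,::-1];b=cv2.imread("pics/w5.png")
print(get_state()["contact_force"])
cv2.imwrite("pics/m5.png",np.hstack([cv2.resize(t[150:210,300:380],(400,300),interpolation=2),cv2.resize(b,(400,300))]))
E
```

```text
6.1 [ 0.12  0.47  0.42  1.6  -0.21  1.11  2.16] [ 554.5 -310.3   75.2] [-1.000e-03  3.141e+00 -0.000e+00]
[0.49786102 0.6160276  0.44635989]
```

View pics/m5.png

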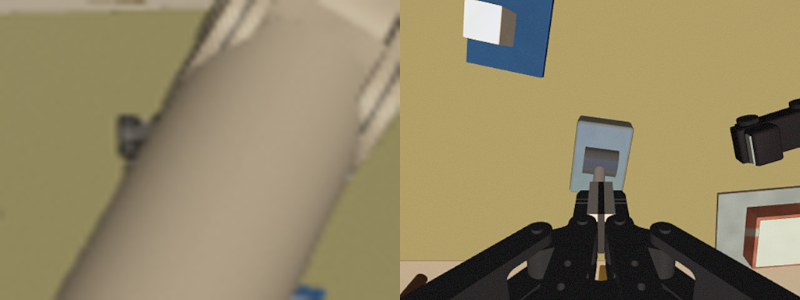

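```bash
python3 - <<'E'
from h import *
s,im=pickle.load(open("w5.pkl","rb"));C=cam("wrist",s)
for X in [(592,-314,83),(558,-310,92),(524,-306,83),(558,-310,25),(554.5,-310.3,75)]: print(X,(proj(C,np.array(X,float))*.78+[400,0]).round())
f=1/.78125
for q in [(578,117),(633,122)]: print(plane(C,((q[0]-400)*f,q[1]*f),25).round(1))
g=grab_frame("scene")[:,:,::-1];S=cam("scene");u,v=proj(S,np.array([558.,-310,60]))[0].astype(int);print(u,v)
cv2.imwrite("pics/m6.png",np.hstack([cv2.resize(g[v-40:v+35,u-50:u+50],(400,300),interpolation=2),cv2.resize(im[100:300,150:350,::-1],(300,300),interpolation=2)]))
E
```

```text
(592, -314, 83) [[593. 228.]]
(558, -310, 92) [[599. 192.]]
(524, -306, 83) [[605. 137.]]
(558, -310, 25) [[599. 155.]]
(554.5, -310.3, 75) [[598. 176.]]
[ 523.1 -328.3   25. ]
[ 527.3 -281.5   25. ]
190 255
```

View pics/m6.png

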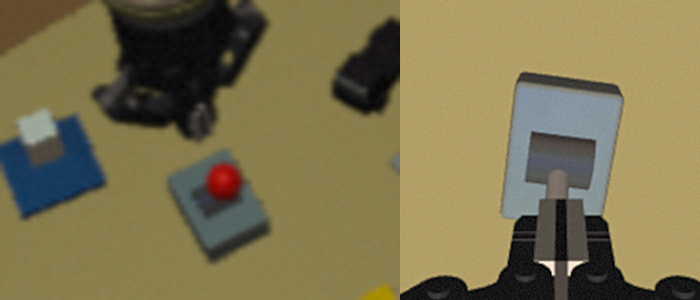

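```bash
python3 - <<'E'
from h import *
S=cam("scene");im=grab_frame("scene")
hsv=cv2.cvtColor(im,cv2.COLOR_RGB2HSV);m=cv2.inRange(hsv,(0,170,90),(6,255,255))|cv2.inRange(hsv,(174,170,90),(180,255,255))
m[:235]=0;m[290:]=0;m[:,:160]=0;m[:,230:]=0
ys,xs=np.where(m);print(xs.mean(),ys.mean(),len(xs),np.ptp(xs),np.ptp(ys))
for a in np.linspace(-.5,.5,6): print(a.round(1),proj(S,np.array([558+70*np.sin(a)*.99,-310-70*np.sin(a)*.13,22+70*np.cos(a)]))[0].round(1))
for X in [(592,-314,83),(554.5,-310.3,75)]:print(proj(S,np.array(X,float)))
E
```

```text
195.38888888888889 259.6111111111111 54 7 7
-0.5 [184.4 242.5]
-0.3 [186.2 244.7]
-0.1 [188.2 247.8]
0.1 [190.4 251.4]
0.3 [192.7 255.6]
0.5 [195.  260.1]
[[195.24296727 260.2839305 ]]
[[189.19992753 251.9799886 ]]
```

The scene camera shows the ball still at "on", so the push slipped past it. I'll grip the ball instead and carry it along its arc.

Request:
step_arm --targets '[{"tx": 0, "ty": 0, "tz": -0.8, "rx": 0, "ry": 0, "rz": 0, "fingers": 0}, {"tx": 0, "ty": 0, "tz": -0.8, "rx": 0, "ry": 0, "rz": 0, "fingers": 0}, {"tx": -0.75, "ty": -0.08, "tz": 0, "rx": 0, "ry": 0, "rz": 0, "fingers": 0}, {"tx": 0, "ty": 0, "tz": 0, "rx": 0, "ry": 0, "rz": 0, "fingers": 0}, {"tx": 0, "ty": 0, "tz": 0, "rx": 0, "ry": 0, "rz": 0, "fingers": 0}]'

```text
t: 6.92
ee_pos: [591.1, -314.5, 153.9]
tool_rot: [0.001, -3.14, -0.0]
contact_force: [0.4, -0.7, -0.2]
grip_width: 85.5
grasp_force: 0.0
```

Request:
step_arm --targets '[{"tx": 0, "ty": 0, "tz": 0.6, "rx": 0, "ry": 0, "rz": 0, "fingers": 0}, {"tx": 0, "ty": 0, "tz": 0.6, "rx": 0, "ry": 0, "rz": 0, "fingers": 0}, {"tx": 0, "ty": 0, "tz": 0.6, "rx": 0, "ry": 0, "rz": 0, "fingers": 0}, {"tx": 0, "ty": 0, "tz": 0, "rx": 0, "ry": 0, "rz": 0, "fingers": 0}, {"tx": 0, "ty": 0, "tz": 0, "rx": 0, "ry": 0, "rz": 0, "fingers": 0.5}]'

```text
t: 7.55
ee_pos: [591.8, -314.8, 65.9]
tool_rot: [-0.0, 3.141, -0.001]
contact_force: [-0.2, -0.7, 0.1]
grip_width: 69.5
grasp_force: 0.0
```

Request:
step_arm --targets '[{"tx": 0, "ty": 0, "tz": 0, "rx": 0, "ry": 0, "rz": 0, "fingers": 0.8}, {"tx": 0, "ty": 0, "tz": 0, "rx": 0, "ry": 0, "rz": 0, "fingers": 0.9}, {"tx": 0, "ty": 0, "tz": 0, "rx": 0, "ry": 0, "rz": 0, "fingers": 0.9}, {"tx": 0, "ty": 0, "tz": 0, "rx": 0, "ry": 0, "rz": 0, "fingers": 0.9}]'

```text
t: 8.05
ee_pos: [592.1, -314.8, 65.3]
tool_rot: [-0.001, 3.14, -0.001]
contact_force: [0.7, -1.8, 4.3]
grip_width: 16.3
grasp_force: 51.6
```

```bash
python3 - <<'E'
from h import *
shot('w6')
g=grab_frame("scene")[:,:,::-1];b=cv2.imread("pics/w6.png")
t=grab_frame("top")[:,:,::-1]
cv2.imwrite("pics/m7.png",np.hstack([cv2.resize(g[215:290,140:240],(400,300),interpolation=2),cv2.resize(b[100:300,150:350],(300,300),interpolation=2)]))
E
```

```text
8.05 [ 0.13  0.55  0.41  1.51 -0.23  1.13  2.15] [ 592.1 -314.8   65.3] [-1.00e-03  3.14e+00 -1.00e-03]
```

View pics/m7.png

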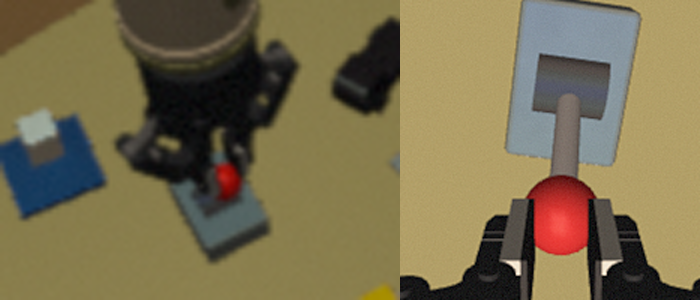

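Request:
step_arm --targets '[{"tx": 0.2, "ty": 0.02, "tz": -0.1, "rx": 0, "ry": 0, "rz": 0, "fingers": 0.9}, {"tx": 0.2, "ty": 0.02, "tz": -0.06, "rx": 0, "ry": 0, "rz": 0, "fingers": 0.9}, {"tx": 0.2, "ty": 0.02, "tz": -0.03, "rx": 0, "ry": 0, "rz": 0, "fingers": 0.9}, {"tx": 0.2, "ty": 0.02, "tz": 0.03, "rx": 0, "ry": 0, "rz": 0, "fingers": 0.9}, {"tx": 0.2, "ty": 0.02, "tz": 0.06, "rx": 0, "ry": 0, "rz": 0, "fingers": 0.9}]'

```text
t: 8.82
ee_pos: [545.2, -309.3, 74.3]
tool_rot: [-0.003, 3.133, -0.001]
contact_force: [-3.8, 7.6, 38.4]
grip_width: 8.4
grasp_force: 18.1
```

Request:
step_arm --targets '[{"tx": 0.2, "ty": 0.02, "tz": 0.06, "rx": 0, "ry": 0, "rz": 0, "fingers": 0.9}, {"tx": 0.16, "ty": 0.02, "tz": 0.04, "rx": 0, "ry": 0, "rz": 0, "fingers": 0.9}, {"tx": 0, "ty": 0, "tz": 0, "rx": 0, "ry": 0, "rz": 0, "fingers": 0.9}]'

```text
t: 9.2
ee_pos: [523.2, -307.3, 67.7]
tool_rot: [-0.0, 3.141, 0.002]
contact_force: [-14.5, 7.3, 32.5]
grip_width: 8.7
grasp_force: 21.4
```

```bash
cat >> h.py <<'E'
def ballpx():
    S=cam("scene");im=grab_frame("scene")
    hsv=cv2.cvtColor(im,cv2.COLOR_RGB2HSV);m=cv2.inRange(hsv,(0,170,90),(6,255,255))|cv2.inRange(hsv,(174,170,90),(180,255,255))
    m[:225]=0;m[290:]=0;m[:,:160]=0;m[:,230:]=0
    ys,xs=np.where(m);print("ball px",xs.mean().round(1),ys.mean().round(1),len(xs),"off=184.4,242.5 on=195.4,259.6")
E
python3 -c "
from h import *
shot('w7');ballpx();s=get_state();print(s['contact_force'],s['grip_width'],s['grasp_force'])"
```

```text
9.2 [ 0.12  0.42  0.42  1.69 -0.19  1.07  2.17] [ 523.2 -307.3   67.7] [-0.000e+00  3.141e+00  2.000e-03]
ball px 186.9 244.7 47 off=184.4,242.5 on=195.4,259.6
[-14.18293627   7.1502568   33.1934047 ] 8.535801501250688 21.78540587425232
```

Request:
step_arm --targets '[{"tx": 0, "ty": 0, "tz": 0, "rx": 0, "ry": 0, "rz": 0, "fingers": 0.3}, {"tx": 0, "ty": 0, "tz": 0, "rx": 0, "ry": 0, "rz": 0, "fingers": 0}, {"tx": 0, "ty": 0, "tz": -0.6, "rx": 0, "ry": 0, "rz": 0, "fingers": 0}, {"tx": 0, "ty": 0, "tz": -0.8, "rx": 0, "ry": 0, "rz": 0, "fingers": 0}, {"tx": -0.4, "ty": 0, "tz": -0.8, "rx": 0, "ry": 0, "rz": 0, "fingers": 0}]'

```text
t: 9.93
ee_pos: [542.4, -307.6, 175.3]
tool_rot: [-0.001, -3.14, -0.001]
contact_force: [0.6, -0.6, 0.1]
grip_width: 85.4
grasp_force: 0.0
```

Request:
step_arm --targets '[{"tx": -0.8, "ty": 0, "tz": -0.4, "rx": 0, "ry": 0, "rz": 0, "fingers": 0}, {"tx": -0.8, "ty": 0, "tz": -0.4, "rx": 0, "ry": 0, "rz": 0, "fingers": 0}, {"tx": 0, "ty": 0, "tz": 0, "rx": 0, "ry": 0, "rz": 0, "fingers": 0}, {"tx": 0, "ty": 0, "tz": 0, "rx": 0, "ry": 0, "rz": 0, "fingers": 0}]'

```text
t: 10.42
ee_pos: [622.8, -307.4, 213.3]
tool_rot: [0.0, -3.14, -0.001]
contact_force: [0.2, -1.0, 0.3]
grip_width: 85.3
grasp_force: 0.0
```

```bash
python3 - <<'E'
from h import *
shot('w8');ballpx()
s,im=pickle.load(open("w8.pkl","rb"));C=cam("wrist",s)
hsv=cv2.cvtColor(im,cv2.COLOR_RGB2HSV);m=cv2.inRange(hsv,(0,170,90),(6,255,255))|cv2.inRange(hsv,(174,170,90),(180,255,255))
n,l,st,c=cv2.connectedComponentsWithStats(m);i=1+st[1:,4].argmax();print(st[i]);p=st[i,:2]+st[i,2:4]/2-.5
for z in(79,83,92):print(plane(C,p,z))
E
```

```text
10.425 [ 0.11  0.51  0.44  1.25 -0.21  1.43  2.09] [ 622.8 -307.4  213.3] [ 0.00e+00 -3.14e+00 -1.00e-03]
ball px 186.9 245.1 46 off=184.4,242.5 on=195.4,259.6
[243  50  30  32 753]
[ 536.1336568  -305.78030656   79.        ]
[ 536.2454321  -305.78535628   83.        ]
[ 536.49692652 -305.79671813   92.        ]
```

Request:
step_arm --targets '[{"tx": 0.46, "ty": 0.03, "tz": 0, "rx": 0, "ry": 0, "rz": 0, "fingers": 1}, {"tx": 0.46, "ty": 0, "tz": 0, "rx": 0, "ry": 0, "rz": 0, "fingers": 1}, {"tx": 0, "ty": 0, "tz": 0.4, "rx": 0, "ry": 0, "rz": 0, "fingers": 1}, {"tx": 0, "ty": 0, "tz": 0.4, "rx": 0, "ry": 0, "rz": 0, "fingers": 1}, {"tx": 0, "ty": 0, "tz": 0.6, "rx": 0, "ry": 0, "rz": 0, "fingers": 1}]'

```text
t: 11.15
ee_pos: [577.0, -306.2, 144.6]
tool_rot: [0.0, 3.14, -0.0]
contact_force: [-0.3, 0.1, -0.6]
grip_width: 0.0
grasp_force: 0.0
```

Request:
step_arm --targets '[{"tx": 0, "ty": 0, "tz": 0.7, "rx": 0, "ry": 0, "rz": 0, "fingers": 1}, {"tx": 0, "ty": 0, "tz": 0.8, "rx": 0, "ry": 0, "rz": 0, "fingers": 1}, {"tx": 0, "ty": 0, "tz": 0, "rx": 0, "ry": 0, "rz": 0, "fingers": 1}, {"tx": 0.1, "ty": 0, "tz": 0, "rx": 0, "ry": 0, "rz": 0, "fingers": 1}, {"tx": 0.1, "ty": 0, "tz": 0, "rx": 0, "ry": 0, "rz": 0, "fingers": 1}]'

```text
t: 11.78
ee_pos: [568.0, -306.6, 71.6]
tool_rot: [-0.0, 3.139, -0.002]
contact_force: [-0.1, 0.4, 0.5]
grip_width: -0.0
grasp_force: 0.0
```

Request:
step_arm --targets '[{"tx": 0.1, "ty": 0, "tz": 0, "rx": 0, "ry": 0, "rz": 0, "fingers": 1}, {"tx": 0.1, "ty": 0, "tz": 0, "rx": 0, "ry": 0, "rz": 0, "fingers": 1}, {"tx": 0.1, "ty": 0, "tz": 0, "rx": 0, "ry": 0, "rz": 0, "fingers": 1}, {"tx": 0, "ty": 0, "tz": 0, "rx": 0, "ry": 0, "rz": 0, "fingers": 1}]'

```text
t: 12.28
ee_pos: [552.3, -305.9, 69.7]
tool_rot: [-0.0, 3.141, 0.0]
contact_force: [0.5, -0.4, 0.5]
grip_width: 0.0
grasp_force: 0.0
```

```bash
cat >> h.py <<'E'
def ballw():
    s,im=get_state(),grab_frame("wrist");C=cam("wrist",s)
    hsv=cv2.cvtColor(im,cv2.COLOR_RGB2HSV);m=cv2.inRange(hsv,(0,170,90),(6,255,255))|cv2.inRange(hsv,(174,170,90),(180,255,255))
    n,l,st,c=cv2.connectedComponentsWithStats(m);i=1+st[1:,4].argmax();p=st[i,:2]+st[i,2:4]/2-.5
    print("ballw",st[i],plane(C,p,85).round(1),s["ee_pos"].round(1),s["contact_force"].round(1))
E
python3 -c "
from h import *
ballpx();ballw()"
```

```text
ball px 184.2 246.8 5 off=184.4,242.5 on=195.4,259.6
ballw [ 229  184   52   49 2039] [ 536.1 -305.7   85. ] [ 552.5 -305.8   69.7] [-0.2  0.3 -0.3]
```

Request:
step_arm --targets '[{"tx": 0.1, "ty": 0, "tz": 0, "rx": 0, "ry": 0, "rz": 0, "fingers": 1}, {"tx": 0.1, "ty": 0, "tz": 0, "rx": 0, "ry": 0, "rz": 0, "fingers": 1}, {"tx": 0, "ty": 0, "tz": 0, "rx": 0, "ry": 0, "rz": 0, "fingers": 1}]'

```text
t: 12.75
ee_pos: [542.0, -306.0, 69.6]
tool_rot: [0.0, -3.141, -0.0]
contact_force: [0.5, -0.8, -0.5]
grip_width: -0.1
grasp_force: 0.0
```

```bash
python3 -c "
from h import *
ballw();shot('w9')
im=cv2.imread('pics/w9.png');cv2.imwrite('pics/w9c.png',cv2.resize(im[80:300,130:380],(500,440)))"
```

```text
ballw [ 231  193   51   45 1732] [ 529.3 -305.1   85. ] [ 542.  -306.    69.6] [ 0.5 -0.8 -0.5]
12.8 [ 0.11  0.45  0.42  1.64 -0.2   1.09  2.16] [ 542.3 -305.9   69.6] [ 1.000e-03 -3.141e+00 -0.000e+00]
```

View pics/w9c.png

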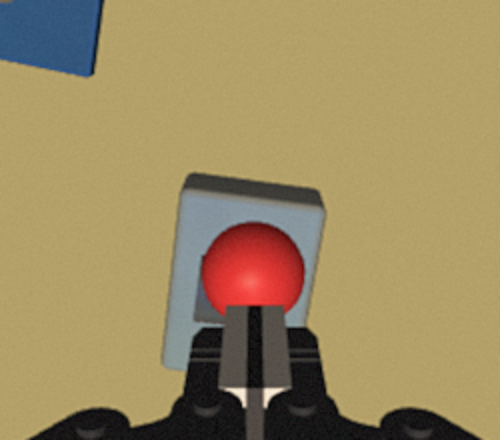

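The ball (crop (253,270)) is being pushed by the fingers; I'll continue to the stop.

Request:
step_arm --targets '[{"tx": 0.1, "ty": 0, "tz": 0, "rx": 0, "ry": 0, "rz": 0, "fingers": 1}, {"tx": 0.06, "ty": 0, "tz": 0, "rx": 0, "ry": 0, "rz": 0, "fingers": 1}, {"tx": 0, "ty": 0, "tz": 0, "rx": 0, "ry": 0, "rz": 0, "fingers": 1}]'

```text
t: 13.22
ee_pos: [534.3, -306.0, 69.7]
tool_rot: [0.001, -3.142, -0.0]
contact_force: [-0.5, -0.5, 2.9]
grip_width: -0.1
grasp_force: 1.3
```

```bash
sed -i 's/p=st\[i,:2\]+st\[i,2:4\]\/2-.5\n    print/&/; s/    print("ballw"/    p[1]=st[i,1]+st[i,2]\/2-.5\n    print("ballw"/' h.py; python3 -c "
from h import *
ballw()"
```

```text
ballw [ 232  207   50   37 1248] [ 530.6 -304.8   85. ] [ 534.3 -306.    69.7] [-0.5 -0.5  2.9]
```

Request:
step_arm --targets '[{"tx": 0.08, "ty": 0, "tz": 0, "rx": 0, "ry": 0, "rz": 0, "fingers": 1}, {"tx": 0, "ty": 0, "tz": 0, "rx": 0, "ry": 0, "rz": 0, "fingers": 1}]'

```text
t: 13.52
ee_pos: [530.5, -305.9, 69.7]
tool_rot: [-0.001, 3.141, 0.0]
contact_force: [-1.3, 0.2, 2.6]
grip_width: -0.3
grasp_force: 1.5
```

```bash
python3 -c "
from h import *
ballw()"
```

```text
ballw [232 214  49  30 903] [ 530.4 -305.    85. ] [ 530.5 -305.9   69.7] [-1.3  0.2  2.6]
```

Evidence suggests that the real fingertip ends ~28 mm short of the reported TCP (the fingers ride over the ball top). A touch test on bare table will settle it.

Request:
step_arm --targets '[{"tx": 0, "ty": 0, "tz": -0.8, "rx": 0, "ry": 0, "rz": 0, "fingers": 1}, {"tx": 0, "ty": 0, "tz": -0.8, "rx": 0, "ry": 0, "rz": 0, "fingers": 1}, {"tx": 0.6, "ty": 0.7, "tz": 0, "rx": 0, "ry": 0, "rz": 0, "fingers": 1}, {"tx": 0.6, "ty": 0.7, "tz": 0, "rx": 0, "ry": 0, "rz": 0, "fingers": 1}, {"tx": 0, "ty": 0, "tz": 0, "rx": 0, "ry": 0, "rz": 0, "fingers": 1}]'

```text
t: 14.2
ee_pos: [468.8, -233.4, 149.2]
tool_rot: [0.004, -3.141, -0.003]
contact_force: [0.7, 0.1, -0.8]
grip_width: -0.2
grasp_force: 0.0
```

Request:
step_arm --targets '[{"tx": 0, "ty": 0, "tz": 0.7, "rx": 0, "ry": 0, "rz": 0, "fingers": 1}, {"tx": 0, "ty": 0, "tz": 0.7, "rx": 0, "ry": 0, "rz": 0, "fingers": 1}, {"tx": 0, "ty": 0, "tz": 0.5, "rx": 0, "ry": 0, "rz": 0, "fingers": 1}, {"tx": 0, "ty": 0, "tz": 0, "rx": 0, "ry": 0, "rz": 0, "fingers": 1}, {"tx": 0, "ty": 0, "tz": 0, "rx": 0, "ry": 0, "rz": 0, "fingers": 1}]'

```text
t: 14.82
ee_pos: [471.1, -236.5, 55.5]
tool_rot: [-0.0, 3.141, -0.001]
contact_force: [0.1, 0.6, 1.1]
grip_width: -0.1
grasp_force: 0.0
```

Request:
step_arm --targets '[{"tx": 0, "ty": 0, "tz": 0.1, "rx": 0, "ry": 0, "rz": 0, "fingers": 1}, {"tx": 0, "ty": 0, "tz": 0.1, "rx": 0, "ry": 0, "rz": 0, "fingers": 1}, {"tx": 0, "ty": 0, "tz": 0, "rx": 0, "ry": 0, "rz": 0, "fingers": 1}]'

```text
t: 15.2
ee_pos: [470.3, -235.7, 44.3]
tool_rot: [0.001, -3.141, -0.0]
contact_force: [-0.0, 0.3, -0.1]
grip_width: -0.1
grasp_force: 0.0
```

Request:
step_arm --targets '[{"tx": 0, "ty": 0, "tz": 0.1, "rx": 0, "ry": 0, "rz": 0, "fingers": 1}, {"tx": 0, "ty": 0, "tz": 0.1, "rx": 0, "ry": 0, "rz": 0, "fingers": 1}, {"tx": 0, "ty": 0, "tz": 0, "rx": 0, "ry": 0, "rz": 0, "fingers": 1}]'

```text
t: 15.58
ee_pos: [470.2, -235.8, 34.1]
tool_rot: [0.001, -3.141, -0.0]
contact_force: [0.2, 0.2, 0.2]
grip_width: 0.3
grasp_force: 0.0
```

```bash
python3 - <<'E'
from h import *
ballpx()
# pad size check from wrist view w3 and w2
for n in("w3","w2"):
    s,im=pickle.load(open(n+".pkl","rb"));C=cam("wrist",s)
    m=((im.min(2)>165)&(im.max(2)-im.min(2)<45)).astype(np.uint8)
    cs,_=cv2.findContours(m,0,2)
    for c in cs:
        if 600<cv2.contourArea(c)<4000:
            r=cv2.minAreaRect(c);b=np.array([plane(C,p,25)[:2] for p in cv2.boxPoints(r)])
            e=b[1]-b[0],b[2]-b[1];print(n,np.array(r[0]).round(),b.mean(0).round(1),[np.linalg.norm(v).round(1) for v in e],[np.degrees(np.arctan2(v[1],v[0])).round(1) for v in e])
E
```

```text
ball px 186.0 243.9 44 off=184.4,242.5 on=195.4,259.6
w3 [256. 330.] [886.8  75.4] [np.float64(159.9), np.float64(25.9)] [np.float64(90.2), np.float64(2.8)]
w3 [470. 290.] [809.5 407. ] [np.float64(128.2), np.float64(31.8)] [np.float64(90.2), np.float64(13.3)]
w3 [257. 290.] [810.8  75.9] [np.float64(111.1), np.float64(31.0)] [np.float64(90.2), np.float64(2.1)]
w3 [ 84. 289.] [ 810.9 -192.6] [np.float64(260.8), np.float64(29.2)] [np.float64(90.2), np.float64(-4.3)]
w3 [452. 240.] [725.3 363.1] [np.float64(90.5), np.float64(29.6)] [np.float64(156.8), np.float64(57.9)]
w3 [115. 191.] [ 649.7 -125. ] [np.float64(59.8), np.float64(56.9)] [np.float64(96.9), np.float64(0.1)]
w3 [214. 181.] [634.5  14.6] [np.float64(58.1), np.float64(57.5)] [np.float64(95.6), np.float64(4.0)]
w3 [314. 172.] [620.8 154.5] [np.float64(58.7), np.float64(56.7)] [np.float64(95.6), np.float64(9.3)]
w2 [254. 344.] [884.9 328.7] [np.float64(359.2), np.float64(24.7)] [np.float64(90.2), np.float64(5.7)]
w2 [311. 306.] [809.1 419.8] [np.float64(166.4), np.float64(28.3)] [np.float64(90.2), np.float64(5.7)]
w2 [197. 305.] [808.7 240.2] [np.float64(30.2), np.float64(149.0)] [np.float64(174.6), np.float64(90.2)]
w2 [ 45. 305.] [809.5  -1.1] [np.float64(141.2), np.float64(30.4)] [np.float64(90.2), np.float64(-8.5)]
w2 [265. 261.] [729.7 346.1] [np.float64(89.1), np.float64(27.1)] [np.float64(156.3), np.float64(61.5)]
w2 [ 33. 202.] [635.8  14.5] [np.float64(63.7), np.float64(56.5)] [np.float64(96.8), np.float64(-4.2)]
w2 [129. 194.] [622.5 153.1] [np.float64(58.3), np.float64(57.6)] [np.float64(98.5), np.float64(2.3)]
```

Request:
step_arm --targets '[{"tx": 0, "ty": 0, "tz": 0.1, "rx": 0, "ry": 0, "rz": 0, "fingers": 1}, {"tx": 0, "ty": 0, "tz": 0.1, "rx": 0, "ry": 0, "rz": 0, "fingers": 1}, {"tx": 0, "ty": 0, "tz": 0, "rx": 0, "ry": 0, "rz": 0, "fingers": 1}]'

```text
t: 16.0
ee_pos: [470.2, -235.7, 24.0]
tool_rot: [0.001, -3.141, -0.0]
contact_force: [0.5, -0.3, 0.2]
grip_width: 0.0
grasp_force: 0.0
```

Request:
step_arm --targets '[{"tx": 0, "ty": 0, "tz": 0.1, "rx": 0, "ry": 0, "rz": 0, "fingers": 1}, {"tx": 0, "ty": 0, "tz": 0, "rx": 0, "ry": 0, "rz": 0, "fingers": 1}]'

```text
t: 16.25
ee_pos: [470.3, -235.8, 19.2]
tool_rot: [0.001, -3.141, -0.0]
contact_force: [-0.7, -0.1, -0.6]
grip_width: 0.0
grasp_force: 0.0
```

Request:
step_arm --targets '[{"tx": 0, "ty": 0, "tz": 0.1, "rx": 0, "ry": 0, "rz": 0, "fingers": 1}, {"tx": 0, "ty": 0, "tz": 0, "rx": 0, "ry": 0, "rz": 0, "fingers": 1}]'

```text
t: 16.5
ee_pos: [470.3, -235.8, 14.2]
tool_rot: [0.001, -3.141, -0.0]
contact_force: [-0.6, 0.3, -0.3]
grip_width: -0.1
grasp_force: 0.0
```

Request:
step_arm --targets '[{"tx": 0, "ty": 0, "tz": 0.1, "rx": 0, "ry": 0, "rz": 0, "fingers": 1}, {"tx": 0, "ty": 0, "tz": 0, "rx": 0, "ry": 0, "rz": 0, "fingers": 1}]'

```text
t: 16.75
ee_pos: [470.3, -235.7, 9.2]
tool_rot: [0.001, -3.141, -0.0]
contact_force: [0.3, 0.4, -0.3]
grip_width: 0.0
grasp_force: 0.0
```

Request:
step_arm --targets '[{"tx": 0, "ty": 0, "tz": 0.08, "rx": 0, "ry": 0, "rz": 0, "fingers": 1}, {"tx": 0, "ty": 0, "tz": 0, "rx": 0, "ry": 0, "rz": 0, "fingers": 1}]'

```text
t: 17.0
ee_pos: [470.3, -235.8, 5.2]
tool_rot: [0.001, -3.141, -0.0]
contact_force: [-0.4, -0.6, -0.4]
grip_width: 0.1
grasp_force: 0.0
```

```bash
python3 - <<'E'
from h import *
shot('w10')
g=grab_frame("scene")[:,:,::-1];b=cv2.imread("pics/w10.png")
S=cam("scene");s=get_state();u,v=proj(S,s["ee_pos"])[0].astype(int);print(u,v)
g=g.copy();g[v,u]=(255,0,255)
A=cv2.resize(g[v-50:v+25,u-50:u+50],(400,300),interpolation=0)
cv2.imwrite("pics/m10.png",np.hstack([A,cv2.resize(b[130:330,160:360],(300,300),interpolation=2)]))
E
```

```text
17.0 [ 0.03  0.34  0.4   1.94 -0.17  0.89  2.09] [ 470.3 -235.8    5.2] [ 1.000e-03 -3.141e+00 -0.000e+00]
197 232
```

View pics/m10.png

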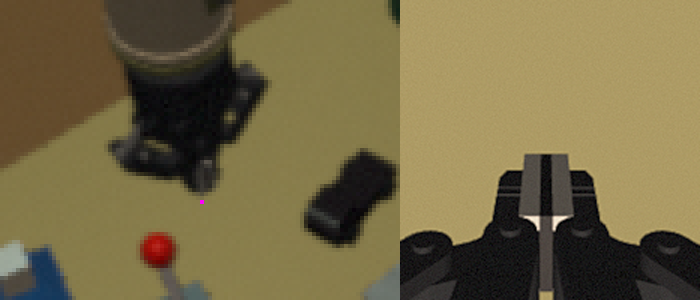

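The fingertip appears above the magenta TCP mark (200,200) in the scene crop, tip near (203,190). No contact yet; continuing slowly.

Request:
step_arm --targets '[{"tx": 0, "ty": 0, "tz": 0.06, "rx": 0, "ry": 0, "rz": 0, "fingers": 1}, {"tx": 0, "ty": 0, "tz": 0, "rx": 0, "ry": 0, "rz": 0, "fingers": 1}]'

```text
t: 17.35
ee_pos: [470.4, -235.8, 2.3]
tool_rot: [0.001, -3.141, -0.0]
contact_force: [-0.2, 0.1, 0.4]
grip_width: 0.3
grasp_force: 0.0
```

Request:
step_arm --targets '[{"tx": 0, "ty": 0, "tz": 0.06, "rx": 0, "ry": 0, "rz": 0, "fingers": 1}, {"tx": 0, "ty": 0, "tz": 0, "rx": 0, "ry": 0, "rz": 0, "fingers": 1}]'

```text
t: 17.6
ee_pos: [470.4, -235.8, -0.7]
tool_rot: [0.001, -3.141, -0.0]
contact_force: [0.6, 0.1, -0.4]
grip_width: -0.0
grasp_force: 0.0
```

Request:
step_arm --targets '[{"tx": 0, "ty": 0, "tz": 0.06, "rx": 0, "ry": 0, "rz": 0, "fingers": 1}, {"tx": 0, "ty": 0, "tz": 0, "rx": 0, "ry": 0, "rz": 0, "fingers": 1}]'

```text
t: 17.85
ee_pos: [470.4, -235.8, -3.7]
tool_rot: [0.001, -3.141, -0.0]
contact_force: [0.8, 0.4, -0.1]
grip_width: -0.0
grasp_force: 0.0
```

Request:
step_arm --targets '[{"tx": 0, "ty": 0, "tz": 0.1, "rx": 0, "ry": 0, "rz": 0, "fingers": 1}, {"tx": 0, "ty": 0, "tz": 0, "rx": 0, "ry": 0, "rz": 0, "fingers": 1}]'

```text
t: 18.1
ee_pos: [470.3, -235.8, -8.9]
tool_rot: [0.001, -3.141, -0.0]
contact_force: [0.0, 0.2, -0.6]
grip_width: 0.3
grasp_force: 0.0
```

Request:
step_arm --targets '[{"tx": 0, "ty": 0, "tz": 0.1, "rx": 0, "ry": 0, "rz": 0, "fingers": 1}, {"tx": 0, "ty": 0, "tz": 0, "rx": 0, "ry": 0, "rz": 0, "fingers": 1}]'

```text
t: 18.35
ee_pos: [470.2, -235.8, -13.9]
tool_rot: [0.001, -3.141, -0.0]
contact_force: [-1.0, 0.0, 0.1]
grip_width: -0.0
grasp_force: 0.0
```

Request:
step_arm --targets '[{"tx": 0, "ty": 0, "tz": 0.06, "rx": 0, "ry": 0, "rz": 0, "fingers": 1}, {"tx": 0, "ty": 0, "tz": 0, "rx": 0, "ry": 0, "rz": 0, "fingers": 1}]'

```text
t: 18.6
ee_pos: [470.4, -235.8, -16.6]
tool_rot: [0.001, -3.141, -0.0]
contact_force: [-0.3, 0.1, -0.9]
grip_width: -0.3
grasp_force: 0.0
```

Request:
step_arm --targets '[{"tx": 0, "ty": 0, "tz": 0.06, "rx": 0, "ry": 0, "rz": 0, "fingers": 1}, {"tx": 0, "ty": 0, "tz": 0, "rx": 0, "ry": 0, "rz": 0, "fingers": 1}]'

```text
t: 18.85
ee_pos: [470.4, -235.8, -19.7]
tool_rot: [0.001, -3.141, -0.0]
contact_force: [0.1, -0.5, 0.4]
grip_width: -0.2
grasp_force: 0.0
```

Request:
step_arm --targets '[{"tx": 0, "ty": 0, "tz": 0.05, "rx": 0, "ry": 0, "rz": 0, "fingers": 1}, {"tx": 0, "ty": 0, "tz": 0, "rx": 0, "ry": 0, "rz": 0, "fingers": 1}]'

```text
t: 19.1
ee_pos: [470.4, -235.8, -22.1]
tool_rot: [0.001, -3.141, -0.0]
contact_force: [0.6, 0.4, 1.3]
grip_width: 0.2
grasp_force: 0.0
```

Request:
step_arm --targets '[{"tx": 0, "ty": 0, "tz": 0.05, "rx": 0, "ry": 0, "rz": 0, "fingers": 1}, {"tx": 0, "ty": 0, "tz": 0, "rx": 0, "ry": 0, "rz": 0, "fingers": 1}]'

```text
t: 19.35
ee_pos: [470.4, -235.8, -24.6]
tool_rot: [0.001, -3.141, -0.0]
contact_force: [0.2, 0.1, 0.3]
grip_width: 0.2
grasp_force: 0.0
```

Request:
step_arm --targets '[{"tx": 0, "ty": 0, "tz": 0.05, "rx": 0, "ry": 0, "rz": 0, "fingers": 1}, {"tx": 0, "ty": 0, "tz": 0, "rx": 0, "ry": 0, "rz": 0, "fingers": 1}]'

```text
t: 19.6
ee_pos: [470.7, -236.0, -26.6]
tool_rot: [-0.001, 3.141, 0.0]
contact_force: [-2.3, 1.3, 6.3]
grip_width: -0.1
grasp_force: 3.2
```

Contact at reported z = -26: the true fingertips lie 26 mm behind the reported TCP. Finish the switch with that correction.

Request:
step_arm --targets '[{"tx": 0, "ty": 0, "tz": -0.9, "rx": 0, "ry": 0, "rz": 0, "fingers": 1}, {"tx": 0, "ty": 0, "tz": -0.9, "rx": 0, "ry": 0, "rz": 0, "fingers": 1}, {"tx": 0, "ty": 0, "tz": -0.9, "rx": 0, "ry": 0, "rz": 0, "fingers": 1}, {"tx": -0.7, "ty": -0.5, "tz": -0.6, "rx": 0, "ry": 0, "rz": 0, "fingers": 1}, {"tx": -0.7, "ty": -0.5, "tz": 0, "rx": 0, "ry": 0, "rz": 0, "fingers": 1}]'

```text
t: 20.23
ee_pos: [543.2, -286.8, 141.4]
tool_rot: [-0.002, 3.136, -0.002]
contact_force: [0.2, 0.3, 0.4]
grip_width: 0.1
grasp_force: 0.0
```

Request:
step_arm --targets '[{"tx": -0.6, "ty": -0.38, "tz": 0, "rx": 0, "ry": 0, "rz": 0, "fingers": 1}, {"tx": 0, "ty": 0, "tz": 0, "rx": 0, "ry": 0, "rz": 0, "fingers": 1}, {"tx": 0, "ty": 0, "tz": 0.8, "rx": 0, "ry": 0, "rz": 0, "fingers": 1}, {"tx": 0, "ty": 0, "tz": 0.6, "rx": 0, "ry": 0, "rz": 0, "fingers": 1}, {"tx": 0, "ty": 0, "tz": 0, "rx": 0, "ry": 0, "rz": 0, "fingers": 1}]'

```text
t: 20.85
ee_pos: [568.6, -303.6, 65.9]
tool_rot: [0.001, -3.137, -0.003]
contact_force: [0.9, -0.3, 0.9]
grip_width: -0.2
grasp_force: 0.0
```

```bash
python3 -c "
from h import *
ballpx();ballw()"
```

```text
ball px nan nan 0 off=184.4,242.5 on=195.4,259.6
ballw [ 227  136   53   55 2274] [ 529.7 -304.9   85. ] [ 569.8 -304.4   68. ] [0.6 0.3 0.9]h.py:30: RuntimeWarning: Mean of empty slice.
  ys,xs=np.where(m);print("ball px",xs.mean().round(1),ys.mean().round(1),len(xs),"off=184.4,242.5 on=195.4,259.6")
  ret = ret.dtype.type(ret / rcount)
```

Request:
step_arm --targets '[{"tx": 0, "ty": 0, "tz": 0.48, "rx": 0, "ry": 0, "rz": 0, "fingers": 1}, {"tx": 0.2, "ty": 0, "tz": 0, "rx": 0, "ry": 0, "rz": 0, "fingers": 1}, {"tx": 0.1, "ty": 0, "tz": 0, "rx": 0, "ry": 0, "rz": 0, "fingers": 1}, {"tx": 0.1, "ty": 0, "tz": 0, "rx": 0, "ry": 0, "rz": 0, "fingers": 1}, {"tx": 0, "ty": 0, "tz": 0, "rx": 0, "ry": 0, "rz": 0, "fingers": 1}]'

```text
t: 21.58
ee_pos: [554.0, -305.1, 46.4]
tool_rot: [-0.003, 3.134, -0.003]
contact_force: [10.0, -2.2, -4.0]
grip_width: 0.3
grasp_force: 5.4
```

```bash
python3 -c "
from h import *
ballw()"
```

```text
ballw [ 225  184   60   60 2784] [ 530.3 -304.7   85. ] [ 554.  -305.1   46.4] [10.  -2.2 -4. ]
```

Request:
step_arm --targets '[{"tx": 0.06, "ty": 0, "tz": 0, "rx": 0, "ry": 0, "rz": 0, "fingers": 1}, {"tx": 0, "ty": 0, "tz": 0, "rx": 0, "ry": 0, "rz": 0, "fingers": 1}]'

```text
t: 21.88
ee_pos: [553.8, -304.9, 46.6]
tool_rot: [-0.005, 3.129, -0.005]
contact_force: [22.9, -5.2, -12.4]
grip_width: 0.1
grasp_force: 11.0
```

Request:
step_arm --targets '[{"tx": 0.04, "ty": 0, "tz": 0, "rx": 0, "ry": 0, "rz": 0, "fingers": 1}, {"tx": 0, "ty": 0, "tz": 0, "rx": 0, "ry": 0, "rz": 0, "fingers": 1}]'

```text
t: 22.12
ee_pos: [553.7, -304.9, 46.7]
tool_rot: [-0.006, 3.126, -0.007]
contact_force: [30.8, -6.9, -17.8]
grip_width: -0.2
grasp_force: 14.9
```

```bash
python3 -c "
from h import *
ballw()"
```

```text
ballw [ 224  185   60   60 2769] [ 530.3 -304.9   85. ] [ 553.7 -304.9   46.7] [ 30.8  -6.9 -17.8]
```

Lever is hard against its off stop (ball x≈530, symmetric about the box centre x≈564). Backing off and imaging both houses.

Request:
step_arm --targets '[{"tx": -0.4, "ty": 0, "tz": 0, "rx": 0, "ry": 0, "rz": 0, "fingers": 1}, {"tx": -0.2, "ty": 0, "tz": -0.8, "rx": 0, "ry": 0, "rz": 0, "fingers": 1}, {"tx": 0, "ty": 0, "tz": -1, "rx": 0, "ry": 0, "rz": 0, "fingers": 1}, {"tx": 0, "ty": 0, "tz": -1, "rx": 0, "ry": 0, "rz": 0, "fingers": 1}, {"tx": 0, "ty": 0.5, "tz": -1, "rx": 0, "ry": 0, "rz": 0, "fingers": 1}]'

```text
t: 22.8
ee_pos: [574.5, -281.9, 237.0]
tool_rot: [0.005, 3.14, -0.002]
contact_force: [1.2, 0.2, 0.8]
grip_width: 0.3
grasp_force: 0.0
```

Request:
step_arm --targets '[{"tx": 0.16, "ty": 0.9, "tz": -0.5, "rx": 0, "ry": 0, "rz": 0, "fingers": 0}, {"tx": 0.16, "ty": 0.9, "tz": -0.5, "rx": 0, "ry": 0, "rz": 0, "fingers": 0}, {"tx": 0.16, "ty": 0.9, "tz": -0.3, "rx": 0, "ry": 0, "rz": 0, "fingers": 0}, {"tx": 0.16, "ty": 0.9, "tz": -0.2, "rx": 0, "ry": 0, "rz": 0, "fingers": 0}, {"tx": 0.16, "ty": 0.9, "tz": 0, "rx": 0, "ry": 0, "rz": 0, "fingers": 0}]'

```text
t: 23.42
ee_pos: [535.1, -53.9, 311.3]
tool_rot: [-0.0, 3.138, 0.001]
contact_force: [0.5, 0.3, -0.3]
grip_width: 85.7
grasp_force: 0.0
```

Request:
step_arm --targets '[{"tx": 0.2, "ty": 0.9, "tz": 0, "rx": 0, "ry": 0, "rz": 0, "fingers": 0}, {"tx": 0.2, "ty": 0.9, "tz": 0, "rx": 0, "ry": 0, "rz": 0, "fingers": 0}, {"tx": 0.2, "ty": 0.9, "tz": 0, "rx": 0, "ry": 0, "rz": 0, "fingers": 0}, {"tx": 0, "ty": 0, "tz": 0, "rx": 0, "ry": 0, "rz": 0, "fingers": 0}, {"tx": 0, "ty": 0, "tz": 0, "rx": 0, "ry": 0, "rz": 0, "fingers": 0}]'

```text
t: 24.05
ee_pos: [505.5, 79.1, 309.9]
tool_rot: [0.0, 3.14, 0.0]
contact_force: [-0.0, -0.1, 0.8]
grip_width: 85.2
grasp_force: 0.0
```

```bash
python3 - <<'E'
from h import *
shot('w11')
im=cv2.imread("pics/w11.png");cv2.imwrite("pics/w11c.png",cv2.resize(im[:288],(800,450),interpolation=2))
ballpx()
E
```

```text
24.05 [-0.45  0.04  0.21  1.59 -0.01  1.51  1.33] [505.5  79.1 309.9] [0.   3.14 0.  ]
ball px 185.9 244.0 46 off=184.4,242.5 on=195.4,259.6
```

View pics/w11c.png

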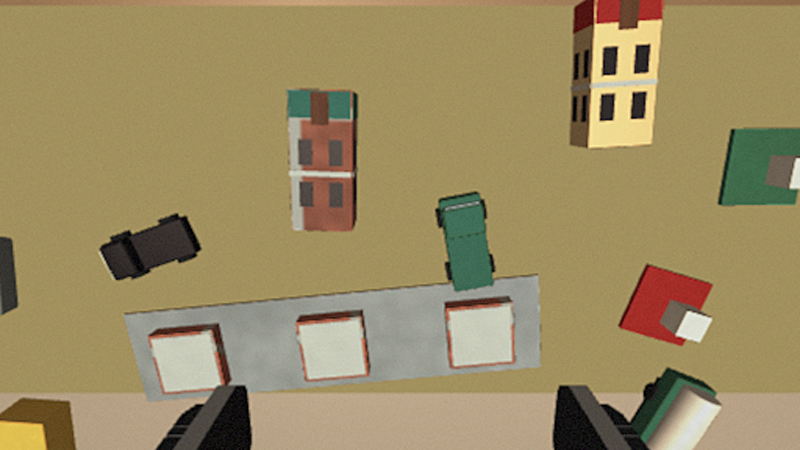

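The view shows the green house centred near (322,160) and the red house near (615,75), its foot slightly cut off at the top edge. I'll fit box silhouettes by code.

```bash
cat >> h.py <<'E'
from scipy.optimize import minimize
def boxpts(l,w,z0,z1): return np.array([[x,y,z] for x in(-l/2,l/2) for y in(-w/2,w/2) for z in(z0,z1)],float)
HOUSE=[boxpts(110,50,0,50)]; ROOF=[boxpts(66,66,0,8),np.vstack([boxpts(42,42,8,28)]),boxpts(24,24,8,58)]
def world(P,q):
    c,s=np.cos(q[2]),np.sin(q[2]);return P@np.array([[c,s,0],[-s,c,0],[0,0,1]])+[q[0],q[1],0]
U=4
def render(C,parts,q,shape):
    m=np.zeros((shape[0]*U,shape[1]*U),np.uint8)
    for P in parts:
        h=cv2.convexHull(((proj(C,world(P,q))+.5)*U).astype(np.float32));cv2.fillConvexPoly(m,h.astype(np.int32),1)
    return m
def grassmask(im,C,ctr,r):
    lab=cv2.cvtColor(im,cv2.COLOR_RGB2LAB).astype(float)
    p=proj(C,np.array([ctr[0],ctr[1],20.]))[0];k=np.linalg.norm(proj(C,np.array([ctr[0],ctr[1]+r,20.]))[0]-p)
    roi=np.zeros(im.shape[:2],np.uint8);cv2.circle(roi,tuple(int(v) for v in p),int(k),1,-1)
    g=np.median(lab[roi>0],0);return ((np.linalg.norm((lab-g)*[.5,1,1],axis=2)>14)&(roi>0)).astype(np.uint8),roi
def fit(views,parts,q0,r,ok=None):
    D=[]
    for C,im in views:
        m,roi=grassmask(im,C,q0,r)
        if ok is not None: m=m&ok(im)
        n,l,st,c=cv2.connectedComponentsWithStats(m)
        m=(l==1+st[1:,4].argmax()).astype(np.uint8)
        D.append((C,cv2.resize(m,None,fx=U,fy=U,interpolation=cv2.INTER_LINEAR),cv2.resize(roi,None,fx=U,fy=U,interpolation=0),im.shape))
    def cost(q):
        return sum(1-((a&m)&1).sum()/max(1,((a|m)&ro).sum()) for C,m,ro,sh in D for a in [render(C,parts,q,sh)])
    best=None
    for dy in(-.15,0,.15):
        s=np.array([q0[0],q0[1],q0[2]+dy]);X=np.array([s,s+[6,0,0],s+[0,6,0],s+[0,0,.1]])
        o=minimize(cost,s,method="Nelder-Mead",options=dict(initial_simplex=X,xatol=.05,fatol=1e-4))
        if best is None or o.fun<best.fun: best=o
    return best.x.round(3),round(best.fun/len(D),3)
def load(n): s,im=pickle.load(open(n+".pkl","rb"));return cam("wrist",s),im
E
python3 - <<'E'
from h import *
T=(cam("top"),cv2.imread("pics/top0.png")[:,:,::-1].copy())
w2,w3,w11=load("w2"),load("w3"),load("w11")
for nm,q,vs in(("G",(462,17,0),[w11]),("G",(462,17,0),[T]),("R",(396,242,.05),[w11]),("R",(396,242,.05),[T])): print(nm,fit(vs,HOUSE,q,80))
for nm,q,vs in(("roofR",(608,336,.2),[w2]),("roofR",(608,336,.2),[w11]),("roofR",(608,336,.2),[T]),("roofG",(468,402,0),[w2]),("roofG",(468,402,0),[T])): print(nm,fit(vs,ROOF,q,62))
C,im=w11;m=((im.min(2)>165)&(im.max(2)-im.min(2)<45)).astype(np.uint8)
for c in cv2.findContours(m,0,2)[0]:
    if 900<cv2.contourArea(c)<4000:
        r=cv2.minAreaRect(c);b=np.array([plane(C,p,25)[:2] for p in cv2.boxPoints(r)]);print(b.mean(0).round(1),np.linalg.norm(b[1]-b[0]).round())
E
```

```text
G (array([ 4.61373e+02,  1.56740e+01, -2.60000e-02]), np.float64(0.023))
G (array([ 4.59337e+02,  1.56610e+01, -9.00000e-03]), np.float64(0.104))
R (array([3.93261e+02, 2.48544e+02, 6.20000e-02]), np.float64(0.042))
R (array([3.92198e+02, 2.49269e+02, 6.30000e-02]), np.float64(0.21))
roofR (array([ 5.98565e+02,  3.31958e+02, -2.90000e-01]), np.float64(0.021))
roofR (array([ 5.98168e+02,  3.32011e+02, -2.88000e-01]), np.float64(0.029))
roofR (array([ 5.97386e+02,  3.32806e+02, -2.95000e-01]), np.float64(0.046))
roofG (array([4.68291e+02, 3.99003e+02, 1.00000e-03]), np.float64(0.028))
roofG (array([ 4.67497e+02,  3.98784e+02, -1.40000e-02]), np.float64(0.071))
[807.3  78.3] 32.0
[ 649.5 -125.1] 59.0
[635.6  13.6] 60.0
[621.1 154.8] 58.0
```

Poses are consistent between views. To stand the houses up I need to know which tool tilts the arm allows; I'll identify its kinematics from logged states.

```bash
cat > kin.py <<'E'
import numpy as np,pickle,glob,itertools
from scipy.spatial.transform import Rotation as Ro
from scipy.optimize import least_squares
LO=np.array([-2.6,-.5,-1.47,.16,-1.27,.06,-2.6]);HI=np.array([2.6,2.12,1.34,2.42,4.41,2.06,2.6])
def T(R=None,p=(0,0,0)):
    M=np.eye(4);M[:3,3]=p
    if R is not None:M[:3,:3]=R.as_matrix()
    return M
def fk(q,s,p):
    z=lambda a:T(Ro.from_rotvec([0,0,a]));y=lambda a:T(Ro.from_rotvec([0,a,0]))
    h,a1,L1,a2,a3,L2,a4,Lt,o1,o7,b=p
    return z(s[0]*q[0]+o1)@T(p=(a1,0,h))@y(q[1])@T(p=(0,b,L1))@z(s[1]*q[2])@T(p=(a2,0,0))@y(q[3])@T(p=(a3,0,L2))@z(s[2]*q[4])@y(q[5])@T(p=(a4,0,Lt))@z(s[3]*q[6]+o7)
E
cat > fitk.py <<'E'
from kin import *
D=[pickle.load(open(f,"rb"))[0] for f in sorted(glob.glob("w*.pkl"))]
best=[]
for s in itertools.product((1,-1),repeat=4):
  for o7 in(0,np.pi/2,-np.pi/2,np.pi):
    def res(p):
        r=[]
        for d in D:
            M=fk(d["joint_positions"],s,p);r+=list((M[:3,3]-d["ee_pos"])/10);r+=list(10*(Ro.from_matrix(M[:3,:3]).inv()*Ro.from_rotvec(d["tool_rot"])).as_rotvec())
        return r
    o=least_squares(res,[340,0,400,0,0,400,0,250,0,o7,0],loss="soft_l1",max_nfev=60)
    best.append((o.cost,s,o.x))
best.sort(key=lambda b:b[0])
for b in best[:3]: print(b[0].round(3),b[1],b[2].round(3).tolist())
pickle.dump(best[0],open("kin.pk","wb"))
E
python3 fitk.py
```

```text
0.302 (-1, -1, -1, -1) [37.656, 3.298, 440.843, -9.677, 1.07, 488.95, -7.225, 141.845, -0.023, -4.735, -31.71]
0.302 (-1, -1, -1, -1) [37.656, 3.298, 440.843, -9.677, 1.07, 488.95, -7.225, 141.844, -0.023, 1.548, -31.71]
0.302 (-1, -1, -1, -1) [37.651, 3.298, 440.843, -9.677, 1.07, 488.95, -7.225, 141.839, -0.023, 1.548, -31.71]
```

Request:
step_arm --targets '[{"tx": 0, "ty": 0, "tz": 0, "rx": 0, "ry": -0.1, "rz": 0, "fingers": 0}, {"tx": 0, "ty": 0, "tz": 0, "rx": 0, "ry": -0.1, "rz": 0, "fingers": 0}, {"tx": 0, "ty": 0, "tz": 0, "rx": 0, "ry": -0.1, "rz": 0, "fingers": 0}, {"tx": 0, "ty": 0, "tz": 0, "rx": 0, "ry": -0.1, "rz": 0, "fingers": 0}, {"tx": 0, "ty": 0, "tz": 0, "rx": 0, "ry": 0, "rz": 0, "fingers": 0}]'

```text
t: 24.78
ee_pos: [503.3, 78.4, 307.2]
tool_rot: [0.0, 2.514, -0.001]
contact_force: [0.0, 0.2, -0.0]
grip_width: 85.5
grasp_force: 0.0
```

```bash
python3 -c "
from h import *
shot('w12')"
```

```text
24.775 [-0.45 -0.45  0.02  2.13  0.33  0.9   1.01] [503.3  78.4 307.2] [ 0.000e+00  2.514e+00 -1.000e-03]
```

Request:
step_arm --targets '[{"tx": 0, "ty": 0, "tz": 0, "rx": 0.1, "ry": 0, "rz": 0, "fingers": 0}, {"tx": 0, "ty": 0, "tz": 0, "rx": 0.1, "ry": 0, "rz": 0, "fingers": 0}, {"tx": 0, "ty": 0, "tz": 0, "rx": 0.1, "ry": 0, "rz": 0, "fingers": 0}, {"tx": 0, "ty": 0, "tz": 0, "rx": 0.1, "ry": 0, "rz": 0, "fingers": 0}, {"tx": 0, "ty": 0, "tz": 0, "rx": 0, "ry": 0, "rz": 0, "fingers": 0}]'

```text
t: 25.45
ee_pos: [506.4, 81.9, 306.3]
tool_rot: [0.251, 2.415, -0.786]
contact_force: [0.9, 0.2, 0.8]
grip_width: 85.7
grasp_force: 0.0
```

```bash
python3 -c "
from h import *
shot('w13')"; python3 fitk.py
```

```text
25.45 [-0.36 -0.02 -0.47  1.92  0.84  1.46  0.35] [506.4  81.9 306.3] [ 0.251  2.415 -0.786]
1.001 (-1, -1, -1, -1) [266.581, 6.993, 436.345, -3.086, -1.767, 488.178, 0.295, 367.203, -0.026, 1.546, -30.909]
1.001 (-1, -1, -1, -1) [266.581, 6.993, 436.345, -3.086, -1.767, 488.178, 0.295, 367.203, -0.026, 1.546, -30.909]
1.001 (-1, -1, -1, -1) [266.581, 6.993, 436.345, -3.086, -1.767, 488.178, 0.295, 367.203, -0.026, -4.737, -30.909]
```

```bash
cat > ik.py <<'E'
from kin import *
_,S,P=pickle.load(open("kin.pk","rb"))
F=lambda q:fk(q,S,P)
def err(q,M):
    A=F(q);return np.r_[(A[:3,3]-M[:3,3])/100,(Ro.from_matrix(A[:3,:3]).inv()*Ro.from_matrix(M[:3,:3])).as_rotvec()*2]
def pose(g,zd,yd,off=45):
    z=np.array(zd,float);z/=np.linalg.norm(z);y=np.array(yd,float);y-=z*(y@z);y/=np.linalg.norm(y)
    M=np.eye(4);M[:3,:3]=np.c_[np.cross(y,z),y,z];M[:3,3]=np.array(g)+off*z;return M
def solve(M,q0):
    o=least_squares(lambda q:np.r_[err(q,M),1e-3*(q-q0)],np.clip(q0,LO+.02,HI-.02),bounds=(LO,HI),max_nfev=200)
    return o.x,np.linalg.norm(err(o.x,M))
def multi(M,n=12,seed=0):
    r=np.random.default_rng(seed);b=None
    for i in range(n):
        x,e=solve(M,r.uniform(LO,HI))
        if b is None or e<b[1]: b=(x,e)
        if e<.02: break
    return b
E
cat > t.py <<'E'
from ik import *
pads=[(649.6,-125),(635,14.2),(621,154.7)]
for b in(0,.4):
  for roll in(1,-1):
    for k in range(4):
      a=.103+k*np.pi/2;u=np.array([np.cos(a),np.sin(a),0]);l=np.array([-u[1],u[0],0])
      r=[]
      for p in pads:
        x,e=multi(pose((*p,105),u*np.cos(b)-np.sin(b)*np.array([0,0,1]),l*roll));r.append(f"{e:.2f} {x.round(1).tolist() if e<.05 else ''}")
      print(b,roll,"dir",k,r)
E
timeout 500 python3 t.py
```

```text
0 1 dir 0 ['0.00 [1.4, 1.3, -1.0, 2.2, 3.9, 0.9, -0.9]', '0.00 [1.0, 1.2, -0.9, 2.3, 3.6, 1.3, -0.8]', '0.00 [0.6, 1.3, -1.0, 2.3, 3.3, 1.6, -0.7]']
0 1 dir 1 ['0.00 [0.5, 1.3, -0.0, 0.9, -1.1, 2.1, -2.4]', '0.00 [0.3, 1.1, 0.1, 1.3, -1.3, 1.9, -2.3]', '0.00 [0.2, 1.0, -0.1, 1.5, -1.3, 1.7, -2.2]']
0 1 dir 2 ['1.29 ', '1.44 ', '1.41 ']
0 1 dir 3 ['0.00 [0.0, 1.1, -0.6, 1.5, 1.8, 2.1, -1.0]', '0.00 [-0.3, 1.1, -0.4, 1.4, 1.5, 2.1, -1.0]', '0.00 [-0.7, 1.2, -0.1, 1.2, 1.2, 2.1, -0.9]']
0 -1 dir 0 ['0.00 [-0.7, 1.3, 1.0, 2.3, 3.0, 1.7, 0.6]', '0.00 [-0.9, 1.0, 0.8, 2.4, 2.9, 1.5, 0.9]', '0.00 [-1.1, 0.9, 0.6, 2.4, 2.6, 1.4, 1.2]']
0 -1 dir 1 ['0.00 [0.6, 1.3, -0.3, 0.9, -0.9, 2.0, 0.7]', '0.00 [0.6, 1.2, -0.4, 1.2, -0.9, 1.7, 0.7]', '0.00 [0.5, 1.1, -0.5, 1.4, -1.0, 1.5, 0.8]']
0 -1 dir 2 ['1.29 ', '1.44 ', '1.41 ']
0 -1 dir 3 ['0.00 [-0.9, 1.1, 0.7, 1.6, 0.9, 1.3, 2.3]', '0.00 [-1.0, 1.2, 0.6, 1.5, 0.8, 1.5, 2.4]', '0.00 [-1.1, 1.2, 0.6, 1.2, 0.7, 1.7, 2.4]']
0.4 1 dir 0 ['0.00 [1.5, 1.2, -1.3, 2.2, 2.9, 0.5, -0.2]', '0.00 [1.2, 1.2, -1.3, 2.3, 2.8, 0.8, -0.2]', '0.00 [0.7, 1.0, -1.2, 
[... 157 characters left out ...]
1.3, 1.6, -2.3]']
0.4 1 dir 2 ['0.69 ', '0.70 ', '0.70 ']
0.4 1 dir 3 ['0.00 [0.4, 1.2, -1.1, 1.6, 1.9, 2.1, -0.9]', '0.00 [0.0, 1.1, -0.9, 1.5, 1.6, 2.1, -1.0]', '0.00 [-0.3, 1.1, -0.7, 1.3, 1.4, 2.1, -1.0]']
0.4 -1 dir 0 ['0.00 [-0.7, 0.7, 1.1, 2.3, 3.8, 1.1, 0.8]', '0.00 [-0.2, 0.3, 0.2, 2.4, 3.3, 0.8, 1.4]', '0.00 [-0.9, 0.4, 0.4, 2.4, 2.8, 0.8, 1.6]']
0.4 -1 dir 1 ['0.00 [0.6, 1.1, -0.2, 1.1, -0.8, 1.8, 0.7]', '0.00 [0.5, 0.9, -0.3, 1.3, -0.8, 1.5, 0.7]', '0.00 [0.4, 0.9, -0.4, 1.5, -0.9, 1.3, 0.7]']
0.4 -1 dir 2 ['0.69 ', '0.70 ', '0.70 ']
0.4 -1 dir 3 ['0.00 [-0.8, 0.8, 0.6, 1.7, 0.8, 1.2, 2.5]', '0.00 [-1.0, 0.9, 0.6, 1.5, 0.6, 1.3, 2.5]', '0.00 [-1.1, 1.0, 0.5, 1.3, 0.5, 1.6, 2.5]']
```

Kinematics show that a sideways placing (tool pointing +Y, camera up, tilted down ~0.35 rad) sits mid-range. First I turn the wrist round at height.

Request:
step_arm --targets '[{"tx": 0, "ty": 0, "tz": 0, "rx": -0.1, "ry": 0, "rz": 0, "fingers": 0}, {"tx": 0, "ty": 0, "tz": 0, "rx": -0.1, "ry": 0, "rz": 0, "fingers": 0}, {"tx": 0, "ty": 0, "tz": 0, "rx": -0.1, "ry": 0, "rz": 0, "fingers": 0}, {"tx": 0, "ty": 0, "tz": 0, "rx": -0.1, "ry": 0, "rz": 0, "fingers": 0}, {"tx": 0, "ty": 0, "tz": 0, "rx": 0, "ry": 0.1, "rz": 0, "fingers": 0}]'

```text
t: 26.12
ee_pos: [503.1, 75.8, 310.4]
tool_rot: [0.006, 2.668, 0.009]
contact_force: [0.4, 0.1, 1.3]
grip_width: 85.4
grasp_force: 0.0
```

Request:
step_arm --targets '[{"tx": 0, "ty": 0, "tz": 0, "rx": 0, "ry": 0.1, "rz": 0, "fingers": 0}, {"tx": 0, "ty": 0, "tz": 0, "rx": 0, "ry": 0.1, "rz": 0, "fingers": 0}, {"tx": 0, "ty": 0, "tz": 0, "rx": 0, "ry": 0.1, "rz": 0, "fingers": 0}, {"tx": 0, "ty": 0, "tz": 0, "rx": 0, "ry": 0, "rz": 0.1, "fingers": 0}, {"tx": 0, "ty": 0, "tz": 0, "rx": 0, "ry": 0, "rz": 0.1, "fingers": 0}]'

```text
t: 26.75
ee_pos: [506.9, 79.0, 310.6]
tool_rot: [0.501, 3.099, 0.005]
contact_force: [0.0, -0.7, 0.3]
grip_width: 85.7
grasp_force: 0.0
```

Request:
step_arm --targets '[{"tx": 0, "ty": 0, "tz": 0, "rx": 0, "ry": 0, "rz": 0.1, "fingers": 0}, {"tx": 0, "ty": 0, "tz": 0, "rx": 0, "ry": 0, "rz": 0.1, "fingers": 0}, {"tx": 0, "ty": 0, "tz": 0, "rx": 0, "ry": 0, "rz": 0.1, "fingers": 0}, {"tx": 0, "ty": 0, "tz": 0, "rx": 0, "ry": 0, "rz": 0.1, "fingers": 0}, {"tx": 0, "ty": 0, "tz": 0, "rx": 0, "ry": 0, "rz": 0.1, "fingers": 0}]'

```text
t: 27.38
ee_pos: [506.5, 79.1, 311.4]
tool_rot: [1.648, 2.672, 0.009]
contact_force: [0.2, -0.1, -0.4]
grip_width: 85.3
grasp_force: 0.0
```

Request:
step_arm --targets '[{"tx": 0, "ty": 0, "tz": 0, "rx": 0, "ry": 0, "rz": 0.1, "fingers": 0}, {"tx": 0, "ty": 0, "tz": 0, "rx": 0, "ry": 0, "rz": 0.1, "fingers": 0}, {"tx": 0, "ty": 0, "tz": 0, "rx": 0, "ry": 0, "rz": 0.1, "fingers": 0}, {"tx": 0, "ty": 0, "tz": 0, "rx": 0, "ry": 0, "rz": 0.1, "fingers": 0}, {"tx": 0, "ty": 0, "tz": 0, "rx": 0, "ry": 0, "rz": 0.1, "fingers": 0}]'

```text
t: 28.0
ee_pos: [506.5, 79.0, 311.3]
tool_rot: [-2.547, -1.839, -0.01]
contact_force: [0.3, -0.2, 0.2]
grip_width: 85.7
grasp_force: 0.0
```

Request:
step_arm --targets '[{"tx": 0, "ty": 0, "tz": 0, "rx": 0, "ry": 0, "rz": 0.1, "fingers": 0}, {"tx": 0, "ty": 0, "tz": 0, "rx": 0, "ry": 0, "rz": 0.1, "fingers": 0}, {"tx": 0, "ty": 0, "tz": 0, "rx": 0, "ry": 0, "rz": 0.1, "fingers": 0}, {"tx": 0, "ty": 0, "tz": 0, "rx": 0, "ry": 0, "rz": 0.1, "fingers": 0}, {"tx": 0, "ty": 0, "tz": 0, "rx": 0, "ry": 0, "rz": 0, "fingers": 0}]'

```text
t: 28.62
ee_pos: [506.2, 79.2, 310.9]
tool_rot: [-2.986, -0.971, -0.007]
contact_force: [0.5, 0.9, -0.2]
grip_width: 85.6
grasp_force: 0.0
```

```bash
cat > plan.py <<'E'
from ik import *
from cell import get_state
def cur():
    s=get_state();M=np.eye(4);M[:3,:3]=Ro.from_rotvec(s["tool_rot"]).as_matrix();M[:3,3]=s["ee_pos"];return M,np.array(s["joint_positions"])
def sim(q,M0,M1,n):
    R0=Ro.from_matrix(M0[:3,:3]);rv=(R0.inv()*Ro.from_matrix(M1[:3,:3])).as_rotvec();mx=0;we=0
    for i in range(1,n+1):
        M=np.eye(4);M[:3,:3]=(R0*Ro.from_rotvec(rv*i/n)).as_matrix();M[:3,3]=M0[:3,3]+(M1[:3,3]-M0[:3,3])*i/n
        x,e=solve(M,q);mx=max(mx,abs(x-q).max());we=max(we,e);q=x
    return q,mx,we
def plan(Ms,start=None,q=None,dstep=40,astep=.1,check=True):
    M0,q0=cur() if start is None else (start,q); q=q0
    for M in Ms:
        rv=Ro.from_matrix(M0[:3,:3].T@M[:3,:3]).as_rotvec()/(np.pi/2);a=np.linalg.norm(rv)
        if a>.002:
            n=int(np.ceil(a/astep));print(f"ROT x{n}:",(rv/n).round(4).tolist(),end=" ")
            M1=M0.copy();M1[:3,:3]=M[:3,:3]
            if check: q,mx,e=sim(q,M0,M1,n);print("q",q.round(2).tolist(),"dq",round(mx,2),"err",round(e,3),end="")
            print();M0=M1
        d=M[:3,:3].T@(M[:3,3]-M0[:3,3]);L=np.linalg.norm(d)
        if L>.3:
            n=int(np.ceil(L/dstep));print(f"TR x{n}:",(d/50/n).round(3).tolist(),"tot mm",d.round(1).tolist(),end=" ")
            if check: q,mx,e=sim(q,M0,M,n);print("q",q.round(2).tolist(),"dq",round(mx,2),"err",round(e,3),end="")
            print()
        M0=M
    return M0,q
Z=np.array([0,0,1.])
def grasp_house(x,y,psi,b=.35,along=25,z=24,off=48):
    u=np.array([np.cos(psi),np.sin(psi),0]);g=np.array([x,y,z])+along*u
    zd=-np.cos(b)*Z-np.sin(b)*u;return pose(g,zd,np.cross(-Z,u),off)
def place_house(x,y,a,b=.35,z=105,off=48):   # a: yaw of tool pointing direction
    u=np.array([np.cos(a),np.sin(a),0]);return pose((x,y,z),np.cos(b)*u-np.sin(b)*Z,np.cross(u,Z),off)
def up(M,dz): M=M.copy();M[2,3]+=dz;return M
E
cat > p1.py <<'E'
from plan import *
print(cur()[1].round(2),cur()[0][:3].round(2).tolist())
G=grasp_house(461.4,15.7,-.026)
M,q=plan([up(G,110),G])
L=up(G,230);q1=plan([L],M,q)[1]
Pl=place_house(621,154.7,np.pi/2+.103)
V=L.copy();V[:3,:3]=Pl[:3,:3]
print("place");plan([V,up(Pl,120),Pl],L,q1)
print("R");R=grasp_house(393.3,248.5,.062);
E
python3 p1.py
```

```text
[-0.43  0.04  0.2   1.59 -0.01  1.51 -1.18] [[0.81, 0.59, 0.0, 506.21], [0.59, -0.81, 0.0, 79.17], [0.0, 0.0, -1.0, 310.94]]
ROT x5: [0.0144, -0.0435, 0.0825] q [-0.41, 0.33, 0.3, 1.31, -0.14, 1.86, -1.73] dq 0.11 err 0.0
TR x6: [0.145, 0.215, 0.735] tot mm [43.6, 64.6, 220.4] q [-0.34, 0.39, 0.3, 1.72, -0.13, 1.41, -1.59] dq 0.09 err 0.0
TR x3: [0.251, 0.0, 0.689] tot mm [37.7, 0.0, 103.3] q [-0.32, 0.54, 0.28, 1.77, -0.17, 1.21, -1.56] dq 0.07 err 0.0
TR x6: [-0.263, 0.0, -0.72] tot mm [-78.9, 0.0, -216.1] q [-0.35, 0.28, 0.31, 1.59, -0.1, 1.64, -1.62] dq 0.08 err 0.0
place
ROT x14: [0.0354, 0.0521, -0.076] q [0.24, 0.54, 0.32, 1.75, -0.98, 1.87, 0.94] dq 0.22 err 0.0
TR x6: [0.191, 0.549, 0.527] tot mm [57.3, 164.6, 158.0] q [0.0, 0.65, 0.19, 1.55, -1.22, 1.65, 0.68] dq 0.05 err 0.0
TR x3: [-0.751, -0.0, 0.274] tot mm [-112.7, -0.0, 41.1] q [0.01, 0.83, 0.18, 1.56, -1.23, 1.58, 0.85] dq 0.06 err 0.0
R
```

Request:
step_arm --targets '[{"tx": 0, "ty": 0, "tz": 0, "rx": 0.0144, "ry": -0.0435, "rz": 0.0825, "fingers": 0}, {"tx": 0, "ty": 0, "tz": 0, "rx": 0.0144, "ry": -0.0435, "rz": 0.0825, "fingers": 0}, {"tx": 0, "ty": 0, "tz": 0, "rx": 0.0144, "ry": -0.0435, "rz": 0.0825, "fingers": 0}, {"tx": 0, "ty": 0, "tz": 0, "rx": 0.0144, "ry": -0.0435, "rz": 0.0825, "fingers": 0}, {"tx": 0, "ty": 0, "tz": 0, "rx": 0.0144, "ry": -0.0435, "rz": 0.0825, "fingers": 0}]'

```text
t: 29.25
ee_pos: [506.0, 80.0, 310.1]
tool_rot: [-3.088, 0.039, 0.551]
contact_force: [-0.5, -0.7, 0.6]
grip_width: 85.2
grasp_force: 0.0
```

Request:
step_arm --targets '[{"tx": 0.145, "ty": 0.215, "tz": 0.735, "rx": 0, "ry": 0, "rz": 0, "fingers": 0}, {"tx": 0.145, "ty": 0.215, "tz": 0.735, "rx": 0, "ry": 0, "rz": 0, "fingers": 0}, {"tx": 0.145, "ty": 0.215, "tz": 0.735, "rx": 0, "ry": 0, "rz": 0, "fingers": 0}, {"tx": 0.145, "ty": 0.215, "tz": 0.735, "rx": 0, "ry": 0, "rz": 0, "fingers": 0}, {"tx": 0.145, "ty": 0.215, "tz": 0.735, "rx": 0, "ry": 0, "rz": 0, "fingers": 0}]'

```text
t: 29.88
ee_pos: [475.2, 25.9, 124.1]
tool_rot: [-3.089, 0.034, 0.546]
contact_force: [0.1, -0.4, -0.3]
grip_width: 85.6
grasp_force: 0.0
```

Request:
step_arm --targets '[{"tx": 0.145, "ty": 0.215, "tz": 0.735, "rx": 0, "ry": 0, "rz": 0, "fingers": 0}, {"tx": 0, "ty": 0, "tz": 0, "rx": 0, "ry": 0, "rz": 0, "fingers": 0}, {"tx": 0, "ty": 0, "tz": 0, "rx": 0, "ry": 0, "rz": 0, "fingers": 0}]'

```text
t: 30.25
ee_pos: [469.6, 16.3, 89.1]
tool_rot: [-3.09, 0.037, 0.547]
contact_force: [0.2, -0.1, 0.4]
grip_width: 85.1
grasp_force: 0.0
```

```bash
cat > p2.py <<'E'
from plan import *
G=grasp_house(461.4,15.7,-.026)
plan([up(G,50),G],dstep=30)
E
python3 p2.py; python3 - <<'E'
from h import *
s=get_state();im=grab_frame("wrist");v=[(cam("wrist",s),im)]
t=grab_frame("top");print("R house top cam",fit([(cam("top"),t)],HOUSE,(393,248,.06),80))
ballpx()
E
```

```text
TR x3: [0.14, 0.005, 0.376] tot mm [21.0, 0.8, 56.4] q [-0.32, 0.46, 0.28, 1.75, -0.15, 1.3, -1.58] dq 0.04 err 0.0
TR x2: [0.171, 0.0, 0.47] tot mm [17.1, 0.0, 47.0] q [-0.31, 0.54, 0.27, 1.77, -0.17, 1.2, -1.56] dq 0.05 err 0.0
R house top cam (array([3.92281e+02, 2.49150e+02, 6.50000e-02]), np.float64(0.21))
ball px 186.0 243.9 44 off=184.4,242.5 on=195.4,259.6
```

Request:
step_arm --targets '[{"tx": 0.14, "ty": 0.005, "tz": 0.376, "rx": 0, "ry": 0, "rz": 0, "fingers": 0}, {"tx": 0.14, "ty": 0.005, "tz": 0.376, "rx": 0, "ry": 0, "rz": 0, "fingers": 0}, {"tx": 0.14, "ty": 0.005, "tz": 0.376, "rx": 0, "ry": 0, "rz": 0, "fingers": 0}, {"tx": 0.171, "ty": 0, "tz": 0.47, "rx": 0, "ry": 0, "rz": 0, "fingers": 0}, {"tx": 0.171, "ty": 0, "tz": 0.47, "rx": 0, "ry": 0, "rz": 0, "fingers": 0}]'

```text
t: 31.02
ee_pos: [468.7, 15.2, -23.5]
tool_rot: [-3.091, 0.039, 0.55]
contact_force: [-0.4, -0.0, -0.2]
grip_width: 85.4
grasp_force: 0.0
```

Request:
step_arm --targets '[{"tx": 0, "ty": 0, "tz": 0, "rx": 0, "ry": 0, "rz": 0, "fingers": 0.2}, {"tx": 0, "ty": 0, "tz": 0, "rx": 0, "ry": 0, "rz": 0, "fingers": 0.35}, {"tx": 0, "ty": 0, "tz": 0, "rx": 0, "ry": 0, "rz": 0, "fingers": 0.5}, {"tx": 0, "ty": 0, "tz": 0, "rx": 0, "ry": 0, "rz": 0, "fingers": 1}, {"tx": 0, "ty": 0, "tz": 0, "rx": 0, "ry": 0, "rz": 0, "fingers": 1}]'

```text
t: 31.65
ee_pos: [469.2, 14.9, -21.6]
tool_rot: [-3.091, 0.04, 0.549]
contact_force: [0.1, -0.2, 7.9]
grip_width: 49.4
grasp_force: 54.0
```

Request:
step_arm --targets '[{"tx": -0.13, "ty": 0, "tz": -0.36, "rx": 0, "ry": 0, "rz": 0, "fingers": 1}, {"tx": -0.26, "ty": 0, "tz": -0.72, "rx": 0, "ry": 0, "rz": 0, "fingers": 1}, {"tx": 0, "ty": 0, "tz": 0, "rx": 0, "ry": 0, "rz": 0, "fingers": 1}]'

```text
t: 32.02
ee_pos: [470.7, 15.2, 37.9]
tool_rot: [-3.091, 0.04, 0.543]
contact_force: [0.2, 1.1, -1.7]
grip_width: 49.5
grasp_force: 53.7
```

Grip confirmed (49.5 mm, weight on the wrist). Planning stand-up and placing on pad 2.

```bash
cat >> plan.py <<'E'
def frame(p,y,z): return np.r_[np.c_[np.cross(y,z),y,z,p],[[0,0,0,1]]]
def hand_house(Mt,x,y,psi):   # house in tool at the moment of closing
    u=np.array([np.cos(psi),np.sin(psi),0]);H=frame((x,y,25),np.cross(-Z,u),u)
    R=np.linalg.inv(Mt)@H;
    R[1,3]=0                      # pads centre it
    a=np.arctan2(R[0,2],R[2,2]);zz=np.array([np.sin(a),0,np.cos(a)]);return frame(R[:3,3],np.array([0,1.,0]),zz)
def place(R,x,y,z,a):
    u=np.array([np.cos(a),np.sin(a),0]);return frame((x,y,z),np.cross(u,Z),Z)@np.linalg.inv(R)
E
cat > p3.py <<'E'
from plan import *
M=np.eye(4);M[:3,:3]=Ro.from_rotvec([-3.091,.04,.549]).as_matrix();M[:3,3]=[469.2,14.9,-21.6]
R=hand_house(M,461.4,15.7,-.026);print(R.round(2).tolist());pickle.dump(R,open("R.pk","wb"))
c,q=cur();L=up(c,170)
Pl=place(R,621,154.7,81,np.pi/2+.103);V=L.copy();V[:3,:3]=Pl[:3,:3]
plan([L,V,up(Pl,90)])
E
python3 p3.py
```

```text
[[-0.34, 0.0, 0.94, -23.39], [0.0, 1.0, 0.0, 0.0], [-0.94, 0.0, -0.34, -41.06], [0.0, 0.0, 0.0, 1.0]]
TR x5: [-0.232, 0.001, -0.639] tot mm [-57.9, 0.2, -159.8] q [-0.34, 0.28, 0.3, 1.59, -0.09, 1.64, -1.62] dq 0.07 err 0.0
ROT x14: [0.0354, 0.052, -0.0759] q [0.25, 0.54, 0.31, 1.75, -0.98, 1.87, 0.93] dq 0.22 err 0.0
TR x6: [0.104, 0.546, 0.565] tot mm [31.2, 163.8, 169.5] q [0.01, 0.69, 0.18, 1.56, -1.21, 1.62, 0.72] dq 0.05 err 0.0
```

Request:
step_arm --targets '[{"tx": -0.232, "ty": 0, "tz": -0.639, "rx": 0, "ry": 0, "rz": 0, "fingers": 1}, {"tx": -0.232, "ty": 0, "tz": -0.639, "rx": 0, "ry": 0, "rz": 0, "fingers": 1}, {"tx": -0.232, "ty": 0, "tz": -0.639, "rx": 0, "ry": 0, "rz": 0, "fingers": 1}, {"tx": -0.232, "ty": 0, "tz": -0.639, "rx": 0, "ry": 0, "rz": 0, "fingers": 1}, {"tx": -0.232, "ty": 0, "tz": -0.639, "rx": 0, "ry": 0, "rz": 0, "fingers": 1}]'

```text
t: 32.65
ee_pos: [469.0, 15.5, 205.6]
tool_rot: [-3.09, 0.04, 0.553]
contact_force: [1.5, 0.0, -3.3]
grip_width: 49.6
grasp_force: 53.8
```

Request:
step_arm --targets '[{"tx": 0, "ty": 0, "tz": 0, "rx": 0.0275, "ry": 0.0404, "rz": -0.059, "fingers": 1}, {"tx": 0, "ty": 0, "tz": 0, "rx": 0.0275, "ry": 0.0404, "rz": -0.059, "fingers": 1}, {"tx": 0, "ty": 0, "tz": 0, "rx": 0.0275, "ry": 0.0404, "rz": -0.059, "fingers": 1}, {"tx": 0, "ty": 0, "tz": 0, "rx": 0.0275, "ry": 0.0404, "rz": -0.059, "fingers": 1}, {"tx": 0, "ty": 0, "tz": 0, "rx": 0.0275, "ry": 0.0404, "rz": -0.059, "fingers": 1}]'

```text
t: 33.28
ee_pos: [469.0, 15.5, 204.7]
tool_rot: [-2.795, -0.562, 0.033]
contact_force: [-0.8, 0.2, -2.0]
grip_width: 49.4
grasp_force: 53.8
```

Request:
step_arm --targets '[{"tx": 0, "ty": 0, "tz": 0, "rx": 0.0275, "ry": 0.0404, "rz": -0.059, "fingers": 1}, {"tx": 0, "ty": 0, "tz": 0, "rx": 0.0275, "ry": 0.0404, "rz": -0.059, "fingers": 1}, {"tx": 0, "ty": 0, "tz": 0, "rx": 0.0275, "ry": 0.0404, "rz": -0.059, "fingers": 1}, {"tx": 0, "ty": 0, "tz": 0, "rx": 0.0275, "ry": 0.0404, "rz": -0.059, "fingers": 1}, {"tx": 0, "ty": 0, "tz": 0, "rx": 0.0275, "ry": 0.0404, "rz": -0.059, "fingers": 1}]'

```text
t: 33.9
ee_pos: [468.9, 15.5, 204.7]
tool_rot: [-2.335, -1.032, -0.412]
contact_force: [-0.6, 1.2, -3.3]
grip_width: 49.6
grasp_force: 53.8
```

Request:
step_arm --targets '[{"tx": 0, "ty": 0, "tz": 0, "rx": 0.0275, "ry": 0.0404, "rz": -0.059, "fingers": 1}, {"tx": 0, "ty": 0, "tz": 0, "rx": 0.0275, "ry": 0.0404, "rz": -0.059, "fingers": 1}, {"tx": 0, "ty": 0, "tz": 0, "rx": 0.0275, "ry": 0.0404, "rz": -0.059, "fingers": 1}, {"tx": 0, "ty": 0, "tz": 0, "rx": 0.0275, "ry": 0.0404, "rz": -0.059, "fingers": 1}, {"tx": 0, "ty": 0, "tz": 0, "rx": 0.0275, "ry": 0.0404, "rz": -0.059, "fingers": 1}]'

```text
t: 34.52
ee_pos: [469.1, 15.4, 204.5]
tool_rot: [-1.759, -1.374, -0.776]
contact_force: [0.8, 0.6, -2.0]
grip_width: 49.4
grasp_force: 53.8
```

Request:
step_arm --targets '[{"tx": 0, "ty": 0, "tz": 0, "rx": 0.0275, "ry": 0.0404, "rz": -0.059, "fingers": 1}, {"tx": 0, "ty": 0, "tz": 0, "rx": 0.0275, "ry": 0.0404, "rz": -0.059, "fingers": 1}, {"tx": 0, "ty": 0, "tz": 0, "rx": 0.0275, "ry": 0.0404, "rz": -0.059, "fingers": 1}, {"tx": 0, "ty": 0, "tz": 0, "rx": 0, "ry": 0, "rz": 0, "fingers": 1}, {"tx": 0, "ty": 0, "tz": 0, "rx": 0, "ry": 0, "rz": 0, "fingers": 1}]'

```text
t: 35.15
ee_pos: [469.4, 15.4, 204.6]
tool_rot: [-1.381, -1.518, -0.951]
contact_force: [0.8, -0.3, -2.3]
grip_width: 49.6
grasp_force: 54.1
```

```bash
cat > p4.py <<'E'
from plan import *
R=pickle.load(open("R.pk","rb"));print(cur()[1].round(2))
Pl=place(R,621,154.7,81,np.pi/2+.103);plan([up(Pl,90),Pl])
E
python3 p4.py
```

```text
[ 0.24  0.54  0.32  1.75 -1.    1.85  0.95]
ROT x1: [-0.0003, 0.0025, -0.006] q [0.24, 0.54, 0.32, 1.76, -0.98, 1.87, 0.94] dq 0.02 err 0.0
TR x6: [0.114, 0.551, 0.56] tot mm [34.2, 165.2, 168.1] q [0.0, 0.69, 0.19, 1.56, -1.22, 1.63, 0.72] dq 0.05 err 0.0
TR x3: [-0.563, 0.0, 0.207] tot mm [-84.5, 0.0, 31.0] q [0.01, 0.83, 0.18, 1.56, -1.23, 1.58, 0.85] dq 0.05 err 0.0
```

Excellent, the controller follows the model. Moving over the pad.

Request:
step_arm --targets '[{"tx": 0, "ty": 0, "tz": 0, "rx": 0, "ry": 0.0025, "rz": -0.006, "fingers": 1}, {"tx": 0.114, "ty": 0.551, "tz": 0.56, "rx": 0, "ry": 0, "rz": 0, "fingers": 1}, {"tx": 0.114, "ty": 0.551, "tz": 0.56, "rx": 0, "ry": 0, "rz": 0, "fingers": 1}, {"tx": 0.114, "ty": 0.551, "tz": 0.56, "rx": 0, "ry": 0, "rz": 0, "fingers": 1}, {"tx": 0.114, "ty": 0.551, "tz": 0.56, "rx": 0, "ry": 0, "rz": 0, "fingers": 1}]'

```text
t: 35.78
ee_pos: [567.8, 140.5, 188.2]
tool_rot: [-1.371, -1.524, -0.96]
contact_force: [0.3, -0.1, -3.2]
grip_width: 49.5
grasp_force: 54.1
```

Request:
step_arm --targets '[{"tx": 0.114, "ty": 0.551, "tz": 0.56, "rx": 0, "ry": 0, "rz": 0, "fingers": 1}, {"tx": 0.114, "ty": 0.551, "tz": 0.56, "rx": 0, "ry": 0, "rz": 0, "fingers": 1}, {"tx": 0, "ty": 0, "tz": 0, "rx": 0, "ry": 0, "rz": 0, "fingers": 1}, {"tx": 0, "ty": 0, "tz": 0, "rx": 0, "ry": 0, "rz": 0, "fingers": 1}]'

```text
t: 36.28
ee_pos: [615.9, 201.0, 179.4]
tool_rot: [-1.371, -1.524, -0.96]
contact_force: [-0.1, -0.4, -1.4]
grip_width: 49.3
grasp_force: 53.9
```

```bash
python3 p4.py
```

```text
[ 0.03  0.68  0.16  1.57 -1.22  1.61  0.74]
TR x1: [-0.011, 0.007, 0.005] tot mm [-0.6, 0.4, 0.3] q [0.02, 0.69, 0.16, 1.56, -1.21, 1.62, 0.72] dq 0.02 err 0.0
TR x3: [-0.563, 0.0, 0.207] tot mm [-84.5, 0.0, 31.0] q [0.03, 0.83, 0.15, 1.56, -1.22, 1.57, 0.84] dq 0.05 err 0.0
```

Request:
step_arm --targets '[{"tx": -0.574, "ty": 0.007, "tz": 0.212, "rx": 0, "ry": 0, "rz": 0, "fingers": 1}, {"tx": -0.563, "ty": 0, "tz": 0.207, "rx": 0, "ry": 0, "rz": 0, "fingers": 1}, {"tx": -0.4, "ty": 0, "tz": 0.147, "rx": 0, "ry": 0, "rz": 0, "fingers": 1}, {"tx": -0.1, "ty": 0, "tz": 0.037, "rx": 0, "ry": 0, "rz": 0, "fingers": 1}, {"tx": 0, "ty": 0, "tz": 0, "rx": 0, "ry": 0, "rz": 0, "fingers": 1}]'

```text
t: 36.9
ee_pos: [616.8, 201.4, 92.5]
tool_rot: [-1.37, -1.523, -0.96]
contact_force: [-0.2, -1.4, -2.4]
grip_width: 49.4
grasp_force: 54.0
```

```bash
python3 p4.py; python3 -c "
from h import *
print(get_state()['contact_force'])"
```

```text
[ 0.05  0.81  0.14  1.57 -1.22  1.55  0.85]
TR x3: [0.539, -0.004, -0.2] tot mm [80.9, -0.6, -30.0] q [0.04, 0.69, 0.15, 1.56, -1.2, 1.61, 0.72] dq 0.06 err 0.0
TR x3: [-0.563, 0.0, 0.207] tot mm [-84.5, 0.0, 31.0] q [0.04, 0.83, 0.14, 1.56, -1.21, 1.56, 0.84] dq 0.05 err 0.0
[-0.21230632 -1.40983711 -2.44384102]
```

Request:
step_arm --targets '[{"tx": -0.06, "ty": -0.01, "tz": 0.02, "rx": 0, "ry": 0, "rz": 0, "fingers": 1}, {"tx": 0, "ty": 0, "tz": 0, "rx": 0, "ry": 0, "rz": 0, "fingers": 1}]'

```text
t: 37.15
ee_pos: [616.2, 201.5, 89.4]
tool_rot: [-1.37, -1.524, -0.96]
contact_force: [0.3, -0.5, -1.7]
grip_width: 49.5
grasp_force: 54.0
```

Request:
step_arm --targets '[{"tx": -0.03, "ty": 0, "tz": 0.011, "rx": 0, "ry": 0, "rz": 0, "fingers": 1}, {"tx": 0, "ty": 0, "tz": 0, "rx": 0, "ry": 0, "rz": 0, "fingers": 1}]'

```text
t: 37.4
ee_pos: [616.3, 201.6, 88.3]
tool_rot: [-1.369, -1.523, -0.961]
contact_force: [-0.3, -1.3, 5.0]
grip_width: 49.5
grasp_force: 54.4
```

Request:
step_arm --targets '[{"tx": 0, "ty": 0, "tz": 0, "rx": 0, "ry": 0, "rz": 0, "fingers": 0.35}, {"tx": 0, "ty": 0, "tz": 0, "rx": 0, "ry": 0, "rz": 0, "fingers": 0.2}, {"tx": 0, "ty": 0, "tz": 0, "rx": 0, "ry": 0, "rz": 0, "fingers": 0}, {"tx": 0, "ty": 0, "tz": 0, "rx": 0, "ry": 0, "rz": 0, "fingers": 0}, {"tx": 0, "ty": 0, "tz": -0.2, "rx": 0, "ry": 0, "rz": 0, "fingers": 0}]'

```text
t: 38.02
ee_pos: [616.6, 192.7, 90.8]
tool_rot: [-1.369, -1.523, -0.959]
contact_force: [0.2, -0.5, -0.0]
grip_width: 85.4
grasp_force: 0.0
```

Request:
step_arm --targets '[{"tx": 0, "ty": 0, "tz": -0.4, "rx": 0, "ry": 0, "rz": 0, "fingers": 0}, {"tx": 0, "ty": 0, "tz": -0.7, "rx": 0, "ry": 0, "rz": 0, "fingers": 0}, {"tx": 0, "ty": 0, "tz": -0.7, "rx": 0, "ry": 0, "rz": 0, "fingers": 0}, {"tx": 0.7, "ty": 0, "tz": -0.7, "rx": 0, "ry": 0, "rz": 0, "fingers": 0}, {"tx": 0.8, "ty": 0, "tz": -0.2, "rx": 0, "ry": 0, "rz": 0, "fingers": 0}]'

```text
t: 38.65
ee_pos: [628.1, 87.1, 208.5]
tool_rot: [-1.376, -1.522, -0.961]
contact_force: [2.2, 0.3, 0.0]
grip_width: 85.4
grasp_force: 0.0
```

Request:
step_arm --targets '[{"tx": 0.8, "ty": 0, "tz": -0.3, "rx": 0, "ry": 0, "rz": 0, "fingers": 0}, {"tx": 0.8, "ty": 0, "tz": -0.3, "rx": 0, "ry": 0, "rz": 0, "fingers": 0}, {"tx": 0, "ty": 0, "tz": 0, "rx": 0, "ry": 0, "rz": 0, "fingers": 0}]'

```text
t: 39.02
ee_pos: [628.2, 88.9, 297.0]
tool_rot: [-1.371, -1.529, -0.965]
contact_force: [-1.4, 0.4, -0.2]
grip_width: 85.3
grasp_force: 0.0
```

```bash
cat >> h.py <<'E'
TOWER=[boxpts(50,50,25,135)]
E
python3 - <<'E'
from h import *
shot("w14")
g=grab_frame("scene");t=grab_frame("top")
pickle.dump((g,t),open("st14.pk","wb"))
a=cv2.resize(g[90:270,200:400,::-1],(400,360),interpolation=2);b=cv2.resize(t[130:270,120:320,::-1],(400,280),interpolation=2)
b=np.vstack([b,np.zeros((80,400,3),np.uint8)])
cv2.imwrite("pics/m14.png",np.hstack([a,b]))
print("R house",fit([(cam("top"),t)],HOUSE,(393,248,.06),80))
E
```

```text
39.025 [ 0.16  0.63  0.21  1.37 -1.17  1.84  0.59] [628.2  88.9 297. ] [-1.371 -1.529 -0.965]
R house (array([3.92281e+02, 2.49150e+02, 6.50000e-02]), np.float64(0.209))
```

```bash
cat > p5.py <<'E'
from plan import *
G=grasp_house(393.3,248.6,.062,z=26.5)
c,q=cur();V=c.copy();V[:3,:3]=G[:3,:3];W=up(G,270)
plan([V,W,up(G,110)],astep=.08)
E
python3 p5.py
```

```text
ROT x17: [-0.0277, -0.0445, 0.0595] q [-0.46, 0.68, 0.55, 0.9, -0.32, 1.98, -1.54] dq 0.15 err 0.0
TR x7: [-0.537, -0.494, 0.32] tot mm [-188.1, -172.9, 112.1] q [-0.89, 0.23, 0.43, 1.56, -0.22, 1.7, -1.95] dq 0.13 err 0.0
TR x4: [0.274, 0.0, 0.751] tot mm [54.9, 0.0, 150.3] q [-0.87, 0.37, 0.41, 1.75, -0.27, 1.39, -1.87] dq 0.08 err 0.0
```

Request:
step_arm --targets '[{"tx": 0, "ty": 0, "tz": 0, "rx": -0.0277, "ry": -0.0445, "rz": 0.0595, "fingers": 0}, {"tx": 0, "ty": 0, "tz": 0, "rx": -0.0277, "ry": -0.0445, "rz": 0.0595, "fingers": 0}, {"tx": 0, "ty": 0, "tz": 0, "rx": -0.0277, "ry": -0.0445, "rz": 0.0595, "fingers": 0}, {"tx": 0, "ty": 0, "tz": 0, "rx": -0.0277, "ry": -0.0445, "rz": 0.0595, "fingers": 0}, {"tx": 0, "ty": 0, "tz": 0, "rx": -0.0277, "ry": -0.0445, "rz": 0.0595, "fingers": 0}]'

```text
t: 39.8
ee_pos: [627.0, 90.1, 291.5]
tool_rot: [-2.027, -1.267, -0.62]
contact_force: [0.4, -0.1, -0.6]
grip_width: 85.4
grasp_force: 0.0
```

Request:
step_arm --targets '[{"tx": 0, "ty": 0, "tz": 0, "rx": -0.0277, "ry": -0.0445, "rz": 0.0595, "fingers": 0}, {"tx": 0, "ty": 0, "tz": 0, "rx": -0.0277, "ry": -0.0445, "rz": 0.0595, "fingers": 0}, {"tx": 0, "ty": 0, "tz": 0, "rx": -0.0277, "ry": -0.0445, "rz": 0.0595, "fingers": 0}, {"tx": 0, "ty": 0, "tz": 0, "rx": -0.0277, "ry": -0.0445, "rz": 0.0595, "fingers": 0}, {"tx": 0, "ty": 0, "tz": 0, "rx": -0.0277, "ry": -0.0445, "rz": 0.0595, "fingers": 0}]'

```text
t: 40.42
ee_pos: [627.0, 90.3, 291.7]
tool_rot: [-2.584, -0.878, -0.191]
contact_force: [0.1, -0.4, 0.0]
grip_width: 85.5
grasp_force: 0.0
```

Request:
step_arm --targets '[{"tx": 0, "ty": 0, "tz": 0, "rx": -0.0277, "ry": -0.0445, "rz": 0.0595, "fingers": 0}, {"tx": 0, "ty": 0, "tz": 0, "rx": -0.0277, "ry": -0.0445, "rz": 0.0595, "fingers": 0}, {"tx": 0, "ty": 0, "tz": 0, "rx": -0.0277, "ry": -0.0445, "rz": 0.0595, "fingers": 0}, {"tx": 0, "ty": 0, "tz": 0, "rx": -0.0277, "ry": -0.0445, "rz": 0.0595, "fingers": 0}, {"tx": 0, "ty": 0, "tz": 0, "rx": -0.0277, "ry": -0.0445, "rz": 0.0595, "fingers": 0}]'

```text
t: 41.05
ee_pos: [627.0, 90.6, 291.8]
tool_rot: [-2.995, -0.347, 0.325]
contact_force: [0.9, -0.3, -1.3]
grip_width: 85.7
grasp_force: 0.0
```

Request:
step_arm --targets '[{"tx": 0, "ty": 0, "tz": 0, "rx": -0.0277, "ry": -0.0445, "rz": 0.0595, "fingers": 0}, {"tx": 0, "ty": 0, "tz": 0, "rx": -0.0277, "ry": -0.0445, "rz": 0.0595, "fingers": 0}, {"tx": -0.537, "ty": -0.494, "tz": 0.32, "rx": 0, "ry": 0, "rz": 0, "fingers": 0}, {"tx": -0.537, "ty": -0.494, "tz": 0.32, "rx": 0, "ry": 0, "rz": 0, "fingers": 0}, {"tx": -0.537, "ty": -0.494, "tz": 0.32, "rx": 0, "ry": 0, "rz": 0, "fingers": 0}]'

```text
t: 41.68
ee_pos: [529.5, 159.2, 273.5]
tool_rot: [3.08, 0.097, -0.545]
contact_force: [-0.7, 0.2, 0.9]
grip_width: 85.4
grasp_force: 0.0
```

Request:
step_arm --targets '[{"tx": -0.537, "ty": -0.494, "tz": 0.32, "rx": 0, "ry": 0, "rz": 0, "fingers": 0}, {"tx": -0.537, "ty": -0.494, "tz": 0.32, "rx": 0, "ry": 0, "rz": 0, "fingers": 0}, {"tx": -0.537, "ty": -0.494, "tz": 0.32, "rx": 0, "ry": 0, "rz": 0, "fingers": 0}, {"tx": -0.537, "ty": -0.494, "tz": 0.32, "rx": 0, "ry": 0, "rz": 0, "fingers": 0}, {"tx": 0, "ty": 0, "tz": 0, "rx": 0, "ry": 0, "rz": 0, "fingers": 0}]'

```text
t: 42.3
ee_pos: [399.3, 251.3, 250.6]
tool_rot: [3.08, 0.105, -0.546]
contact_force: [0.3, -0.2, -0.4]
grip_width: 85.5
grasp_force: 0.0
```

```bash
cat > p6.py <<'E'
from plan import *
G=grasp_house(393.3,248.6,.062,z=26.5)
plan([up(G,60),G])
E
python3 p6.py;python3 - <<'E'
from h import *
shot("w15")
C,im=load("w15")
print(proj(C,world(HOUSE[0],(393.3,248.6,.062))).round(0).tolist())
try: print(fit([load("w15")],HOUSE,(393.3,248.6,.06),75))
except Exception as e: print(e)
t=grab_frame("top");print("R house",fit([(cam("top"),t)],HOUSE,(393,248,.06),80))
E
```

```text
ROT x1: [0.0013, 0.0005, 0.0037] q [-0.93, 0.23, 0.48, 1.57, -0.23, 1.7, -1.95] dq 0.01 err 0.0
TR x6: [0.246, 0.008, 0.652] tot mm [73.9, 2.4, 195.7] q [-0.89, 0.44, 0.44, 1.78, -0.32, 1.31, -1.82] dq 0.07 err 0.0
TR x2: [0.206, 0.0, 0.564] tot mm [20.6, 0.0, 56.4] q [-0.87, 0.53, 0.42, 1.81, -0.36, 1.2, -1.78] dq 0.05 err 0.0
42.3 [-0.93  0.24  0.48  1.56 -0.24  1.7  -1.94] [399.3 251.3 250.6] [ 3.08   0.105 -0.546]
[[279.0, 117.0], [282.0, 138.0], [239.0, 117.0], [237.0, 138.0], [284.0, 22.0], [288.0, 35.0], [237.0, 22.0], [234.0, 34.0]]
(array([3.93377e+02, 2.48552e+02, 6.30000e-02]), np.float64(0.238))
R house (array([4.46543e+02, 2.29779e+02, 3.23000e-01]), np.float64(0.692))
```

Red house unmoved (wrist fit agrees). Descend and grasp.

Request:
step_arm --targets '[{"tx": 0.246, "ty": 0.008, "tz": 0.652, "rx": 0.0013, "ry": 0.0005, "rz": 0.0037, "fingers": 0}, {"tx": 0.246, "ty": 0.008, "tz": 0.652, "rx": 0, "ry": 0, "rz": 0, "fingers": 0}, {"tx": 0.246, "ty": 0.008, "tz": 0.652, "rx": 0, "ry": 0, "rz": 0, "fingers": 0}, {"tx": 0.246, "ty": 0.008, "tz": 0.652, "rx": 0, "ry": 0, "rz": 0, "fingers": 0}, {"tx": 0.246, "ty": 0.008, "tz": 0.652, "rx": 0, "ry": 0, "rz": 0, "fingers": 0}]'

```text
t: 43.02
ee_pos: [405.5, 246.6, 76.0]
tool_rot: [3.083, 0.085, -0.54]
contact_force: [0.8, -0.6, 0.0]
grip_width: 85.4
grasp_force: 0.0
```

Request:
step_arm --targets '[{"tx": 0.246, "ty": 0.008, "tz": 0.652, "rx": 0, "ry": 0, "rz": 0, "fingers": 0}, {"tx": 0, "ty": 0, "tz": 0, "rx": 0, "ry": 0, "rz": 0, "fingers": 0}, {"tx": 0, "ty": 0, "tz": 0, "rx": 0, "ry": 0, "rz": 0, "fingers": 0}]'

```text
t: 43.4
ee_pos: [406.1, 247.3, 43.6]
tool_rot: [3.084, 0.087, -0.539]
contact_force: [0.6, 0.3, 0.7]
grip_width: 85.2
grasp_force: 0.0
```

```bash
sed -i 's/up(G,60),G/G/' p6.py; python3 p6.py
```

```text
ROT x1: [-0.0015, -0.0026, -0.0033] q [-0.89, 0.45, 0.45, 1.77, -0.32, 1.31, -1.82] dq 0.01 err 0.0
TR x2: [0.175, -0.021, 0.599] tot mm [17.5, -2.1, 59.9] q [-0.87, 0.53, 0.42, 1.81, -0.36, 1.2, -1.78] dq 0.06 err 0.0
```

Request:
step_arm --targets '[{"tx": 0.175, "ty": -0.021, "tz": 0.599, "rx": -0.0015, "ry": -0.0026, "rz": -0.0033, "fingers": 0}, {"tx": 0.175, "ty": -0.021, "tz": 0.599, "rx": 0, "ry": 0, "rz": 0, "fingers": 0}, {"tx": 0, "ty": 0, "tz": 0, "rx": 0, "ry": 0, "rz": 0, "fingers": 0.2}, {"tx": 0, "ty": 0, "tz": 0, "rx": 0, "ry": 0, "rz": 0, "fingers": 0.35}, {"tx": 0, "ty": 0, "tz": 0, "rx": 0, "ry": 0, "rz": 0, "fingers": 0.5}]'

```text
t: 44.02
ee_pos: [402.4, 250.1, -17.6]
tool_rot: [3.084, 0.097, -0.542]
contact_force: [1.1, -1.5, 7.9]
grip_width: 49.4
grasp_force: 62.8
```

Request:
step_arm --targets '[{"tx": 0, "ty": 0, "tz": 0, "rx": 0, "ry": 0, "rz": 0, "fingers": 1}, {"tx": 0, "ty": 0, "tz": 0, "rx": 0, "ry": 0, "rz": 0, "fingers": 1}]'

```text
t: 44.28
ee_pos: [402.4, 250.1, -17.6]
tool_rot: [3.084, 0.097, -0.542]
contact_force: [0.5, -0.5, 7.5]
grip_width: 49.7
grasp_force: 62.8
```

```bash
python3 - <<'E'
from plan import *
M,_=cur();R=hand_house(M,393.3,248.5,.062);print(R[:3,3],M[:3,3]);pickle.dump(R,open("R2.pk","wb"))
E
```

```text
[-23.21257465   0.         -36.91349151] [402.44644576 250.12780461 -17.61541404]
```

Request:
step_arm --targets '[{"tx": -0.13, "ty": 0, "tz": -0.36, "rx": 0, "ry": 0, "rz": 0, "fingers": 1}, {"tx": -0.26, "ty": 0, "tz": -0.72, "rx": 0, "ry": 0, "rz": 0, "fingers": 1}, {"tx": -0.26, "ty": 0, "tz": -0.72, "rx": 0, "ry": 0, "rz": 0, "fingers": 1}, {"tx": -0.26, "ty": 0, "tz": -0.72, "rx": 0, "ry": 0, "rz": 0, "fingers": 1}, {"tx": -0.26, "ty": 0, "tz": -0.72, "rx": 0, "ry": 0, "rz": 0, "fingers": 1}]'

```text
t: 44.9
ee_pos: [401.6, 249.4, 155.5]
tool_rot: [3.082, 0.097, -0.545]
contact_force: [0.2, 0.5, -1.3]
grip_width: 49.4
grasp_force: 62.5
```

Request:
step_arm --targets '[{"tx": -0.26, "ty": 0, "tz": -0.72, "rx": 0, "ry": 0, "rz": 0, "fingers": 1}, {"tx": -0.26, "ty": 0, "tz": -0.72, "rx": 0, "ry": 0, "rz": 0, "fingers": 1}, {"tx": -0.2, "ty": 0, "tz": -0.5, "rx": 0, "ry": 0, "rz": 0, "fingers": 1}, {"tx": 0, "ty": 0, "tz": 0, "rx": 0, "ry": 0, "rz": 0, "fingers": 1}]'

```text
t: 45.4
ee_pos: [401.9, 249.6, 258.9]
tool_rot: [3.085, 0.098, -0.541]
contact_force: [-0.1, 0.7, -2.9]
grip_width: 49.5
grasp_force: 62.5
```

```bash
cat > p7.py <<'E'
from plan import *
R=pickle.load(open("R2.pk","rb"));c,q=cur();print(q.round(2))
Pl=place(R,635.2,14.2,81,np.pi/2+.103)
A=c.copy();A[0,3]=470;A[1,3]=20;V=A.copy();V[:3,:3]=Pl[:3,:3]
plan([A,V,up(Pl,90)],astep=.08)
E
python3 p7.py
```

```text
[-0.93  0.24  0.49  1.54 -0.24  1.71 -1.94]
TR x6: [0.167, 0.778, -0.063] tot mm [50.2, 233.4, -18.8] q [-0.64, 0.27, 0.64, 1.53, -0.13, 1.74, -1.49] dq 0.08 err 0.0
ROT x17: [0.0277, 0.0445, -0.0594] q [-0.03, 0.51, 0.66, 1.76, -1.07, 2.02, 0.93] dq 0.18 err 0.0
TR x5: [-0.269, 0.655, 0.182] tot mm [-67.2, 163.7, 45.5] q [0.03, 0.84, 0.48, 1.39, -1.27, 1.93, 0.8] dq 0.09 err 0.0
```

```bash
cat > p8.py <<'E'
from plan import *
import io,contextlib
R=pickle.load(open("R2.pk","rb"));c,q0=cur()
Pl=place(R,635.2,14.2,81,np.pi/2+.103)
for x in(402,470,540,600):
  for y in(-100,20,120,249):
   for z in(259,):
    if np.hypot(x,y)<400: continue
    A=c.copy();A[:3,3]=(x,y,z);V=A.copy();V[:3,:3]=Pl[:3,:3];q=q0;m=9;E=0;mm=[]
    for a,b,n in((c,A,5),(A,V,12),(V,up(Pl,90),5),(up(Pl,90),Pl,2)):
        q,mx,e=sim(q,a,b,n);E=max(E,e);mm.append(min((q-LO).min(),(HI-q).min()).round(2))
    print(x,y,z,"margins",mm,"err",round(E,3),q.round(2).tolist())
E
python3 p8.py
```

```text
402 -100 259 margins [np.float64(0.36), np.float64(0.0), np.float64(0.15), np.float64(0.15)] err 0.0 [0.21, 0.93, 0.19, 1.37, -1.12, 1.75, 0.85]
402 20 259 margins [np.float64(0.35), np.float64(0.0), np.float64(0.0), np.float64(0.0)] err 0.0 [0.05, 0.96, 0.44, 1.39, -1.27, 1.86, 0.9]
402 120 259 margins [np.float64(0.35), np.float64(0.09), np.float64(0.0), np.float64(0.0)] err 0.0 [0.05, 0.96, 0.44, 1.39, -1.27, 1.86, 0.9]
402 249 259 margins [np.float64(0.35), np.float64(0.02), np.float64(0.0), np.float64(0.0)] err 0.0 [0.05, 0.96, 0.44, 1.39, -1.27, 1.86, 0.9]
470 -100 259 margins [np.float64(0.33), np.float64(0.0), np.float64(0.15), np.float64(0.16)] err 0.0 [0.22, 0.93, 0.18, 1.37, -1.11, 1.74, 0.85]
470 20 259 margins [np.float64(0.32), np.float64(0.04), np.float64(0.0), np.float64(0.0)] err 0.0 [0.05, 0.96, 0.44, 1.39, -1.27, 1.86, 0.9]
470 120 259 margins [np.float64(0.31), np.float64(0.11), np.float64(0.0), np.float64(0.0)] err 0.0 [0.05, 0.96, 0.44, 1.39, -1.27, 1.86, 0.9]
470 249 259 margins [np.float64(0.3), np.float64(0.0), np.float64(0.0), np.float64(0.0)] err 0.0 [0.05,
[... 485 characters left out ...]
ns [np.float64(0.23), np.float64(0.0), np.float64(0.03), np.float64(0.02)] err 0.0 [0.07, 0.96, 0.41, 1.38, -1.25, 1.85, 0.9]
600 -100 259 margins [np.float64(0.2), np.float64(0.0), np.float64(0.18), np.float64(0.18)] err 0.0 [0.25, 0.92, 0.14, 1.37, -1.09, 1.73, 0.84]
600 20 259 margins [np.float64(0.2), np.float64(0.14), np.float64(0.13), np.float64(0.13)] err 0.0 [0.19, 0.93, 0.23, 1.37, -1.14, 1.76, 0.86]
600 120 259 margins [np.float64(0.18), np.float64(0.09), np.float64(0.1), np.float64(0.1)] err 0.0 [0.16, 0.93, 0.28, 1.37, -1.17, 1.78, 0.87]
600 249 259 margins [np.float64(0.14), np.float64(0.01), np.float64(0.09), np.float64(0.09)] err 0.0 [0.15, 0.94, 0.29, 1.38, -1.18, 1.79, 0.87]
```

```bash
sed -i 's/A\[0,3\]=470;A\[1,3\]=20/A[0,3]=600;A[1,3]=20/' p7.py; python3 p7.py
```

```text
[-0.93  0.24  0.49  1.54 -0.24  1.71 -1.94]
TR x8: [0.43, 0.604, -0.157] tot mm [172.2, 241.5, -63.0] q [-0.46, 0.6, 0.61, 1.12, -0.27, 1.86, -1.42] dq 0.08 err 0.0
ROT x17: [0.0277, 0.0445, -0.0594] q [0.22, 0.68, 0.27, 1.39, -1.11, 1.93, 0.69] dq 0.15 err 0.0
TR x3: [-0.418, 0.229, 0.387] tot mm [-62.6, 34.4, 58.1] q [0.18, 0.8, 0.24, 1.37, -1.14, 1.82, 0.75] dq 0.04 err 0.0
```

Request:
step_arm --targets '[{"tx": 0.43, "ty": 0.604, "tz": -0.157, "rx": 0, "ry": 0, "rz": 0, "fingers": 1}, {"tx": 0.43, "ty": 0.604, "tz": -0.157, "rx": 0, "ry": 0, "rz": 0, "fingers": 1}, {"tx": 0.43, "ty": 0.604, "tz": -0.157, "rx": 0, "ry": 0, "rz": 0, "fingers": 1}, {"tx": 0.43, "ty": 0.604, "tz": -0.157, "rx": 0, "ry": 0, "rz": 0, "fingers": 1}, {"tx": 0.43, "ty": 0.604, "tz": -0.157, "rx": 0, "ry": 0, "rz": 0, "fingers": 1}]'

```text
t: 46.02
ee_pos: [525.0, 105.0, 255.4]
tool_rot: [3.081, 0.097, -0.548]
contact_force: [0.7, 0.3, -1.0]
grip_width: 49.5
grasp_force: 62.6
```

Request:
step_arm --targets '[{"tx": 0.43, "ty": 0.604, "tz": -0.157, "rx": 0, "ry": 0, "rz": 0, "fingers": 1}, {"tx": 0.43, "ty": 0.604, "tz": -0.157, "rx": 0, "ry": 0, "rz": 0, "fingers": 1}, {"tx": 0.43, "ty": 0.604, "tz": -0.157, "rx": 0, "ry": 0, "rz": 0, "fingers": 1}, {"tx": 0, "ty": 0, "tz": 0, "rx": 0.0277, "ry": 0.0445, "rz": -0.0594, "fingers": 1}, {"tx": 0, "ty": 0, "tz": 0, "rx": 0.0277, "ry": 0.0445, "rz": -0.0594, "fingers": 1}]'

```text
t: 46.65
ee_pos: [598.9, 19.5, 254.5]
tool_rot: [-2.991, -0.352, 0.323]
contact_force: [0.1, -1.0, -1.7]
grip_width: 49.3
grasp_force: 62.5
```

Request:
step_arm --targets '[{"tx": 0, "ty": 0, "tz": 0, "rx": 0.0277, "ry": 0.0445, "rz": -0.0594, "fingers": 1}, {"tx": 0, "ty": 0, "tz": 0, "rx": 0.0277, "ry": 0.0445, "rz": -0.0594, "fingers": 1}, {"tx": 0, "ty": 0, "tz": 0, "rx": 0.0277, "ry": 0.0445, "rz": -0.0594, "fingers": 1}, {"tx": 0, "ty": 0, "tz": 0, "rx": 0.0277, "ry": 0.0445, "rz": -0.0594, "fingers": 1}, {"tx": 0, "ty": 0, "tz": 0, "rx": 0.0277, "ry": 0.0445, "rz": -0.0594, "fingers": 1}]'

```text
t: 47.28
ee_pos: [598.4, 19.9, 255.5]
tool_rot: [-2.578, -0.882, -0.194]
contact_force: [-1.1, -0.2, -2.7]
grip_width: 49.6
grasp_force: 62.5
```

Request:
step_arm --targets '[{"tx": 0, "ty": 0, "tz": 0, "rx": 0.0277, "ry": 0.0445, "rz": -0.0594, "fingers": 1}, {"tx": 0, "ty": 0, "tz": 0, "rx": 0.0277, "ry": 0.0445, "rz": -0.0594, "fingers": 1}, {"tx": 0, "ty": 0, "tz": 0, "rx": 0.0277, "ry": 0.0445, "rz": -0.0594, "fingers": 1}, {"tx": 0, "ty": 0, "tz": 0, "rx": 0.0277, "ry": 0.0445, "rz": -0.0594, "fingers": 1}, {"tx": 0, "ty": 0, "tz": 0, "rx": 0.0277, "ry": 0.0445, "rz": -0.0594, "fingers": 1}]'

```text
t: 47.9
ee_pos: [598.4, 19.8, 255.4]
tool_rot: [-2.022, -1.268, -0.622]
contact_force: [0.5, -0.0, -1.9]
grip_width: 49.4
grasp_force: 62.6
```

Request:
step_arm --targets '[{"tx": 0, "ty": 0, "tz": 0, "rx": 0.0277, "ry": 0.0445, "rz": -0.0594, "fingers": 1}, {"tx": 0, "ty": 0, "tz": 0, "rx": 0.0277, "ry": 0.0445, "rz": -0.0594, "fingers": 1}, {"tx": 0, "ty": 0, "tz": 0, "rx": 0.0277, "ry": 0.0445, "rz": -0.0594, "fingers": 1}, {"tx": 0, "ty": 0, "tz": 0, "rx": 0.0277, "ry": 0.0445, "rz": -0.0594, "fingers": 1}, {"tx": 0, "ty": 0, "tz": 0, "rx": 0.0277, "ry": 0.0445, "rz": -0.0594, "fingers": 1}]'

```text
t: 48.52
ee_pos: [598.6, 19.7, 255.1]
tool_rot: [-1.371, -1.518, -0.958]
contact_force: [0.4, -0.0, -1.9]
grip_width: 49.5
grasp_force: 62.6
```

Request:
step_arm --targets '[{"tx": 0, "ty": 0, "tz": 0, "rx": 0, "ry": 0, "rz": 0, "fingers": 1}, {"tx": 0, "ty": 0, "tz": 0, "rx": 0, "ry": 0, "rz": 0, "fingers": 1}]'

```text
t: 48.78
ee_pos: [599.1, 20.0, 255.9]
tool_rot: [-1.377, -1.518, -0.955]
contact_force: [-0.0, -0.2, -2.4]
grip_width: 49.4
grasp_force: 62.7
```

```bash
cat > p9.py <<'E'
from plan import *
R=pickle.load(open("R2.pk","rb"));c,q=cur();print(q.round(2))
Pl=place(R,635.2,14.2,81,np.pi/2+.103)
import sys
plan([up(Pl,float(v)) for v in sys.argv[1:]],astep=.08)
E
python3 p9.py 90
python3 - <<'E'
from h import *
# check green tower with top camera: mask of brick/any vs. model silhouette (inspect colours at projected points)
shot("w16");t=grab_frame("top");pickle.dump(t,open("t16.pk","wb"))
C=cam("top");print(proj(C,world(TOWER[0],(621,154.7,.103))).round(1).tolist())
E
```

```text
[ 0.24  0.68  0.25  1.4  -1.12  1.9   0.7 ]
ROT x1: [0.0002, 0.0025, -0.0035] q [0.23, 0.68, 0.25, 1.39, -1.11, 1.92, 0.69] dq 0.01 err 0.0
TR x3: [-0.399, 0.236, 0.38] tot mm [-59.8, 35.3, 57.0] q [0.19, 0.8, 0.23, 1.37, -1.14, 1.82, 0.75] dq 0.04 err 0.0
48.775 [ 0.24  0.68  0.25  1.4  -1.12  1.9   0.7 ] [599.1  20.  255.9] [-1.377 -1.518 -0.955]
[[211.8, 177.5], [208.3, 170.1], [198.1, 179.2], [193.6, 172.0], [210.3, 164.3], [206.8, 155.9], [196.8, 166.0], [192.1, 157.7]]
```

Request:
step_arm --targets '[{"tx": -0.399, "ty": 0.236, "tz": 0.38, "rx": 0, "ry": 0.0025, "rz": -0.0035, "fingers": 1}, {"tx": -0.399, "ty": 0.236, "tz": 0.38, "rx": 0, "ry": 0, "rz": 0, "fingers": 1}, {"tx": -0.399, "ty": 0.236, "tz": 0.38, "rx": 0, "ry": 0, "rz": 0, "fingers": 1}, {"tx": 0, "ty": 0, "tz": 0, "rx": 0, "ry": 0, "rz": 0, "fingers": 1}, {"tx": 0, "ty": 0, "tz": 0, "rx": 0, "ry": 0, "rz": 0, "fingers": 1}]'

```text
t: 49.5
ee_pos: [630.9, 56.5, 180.6]
tool_rot: [-1.368, -1.521, -0.963]
contact_force: [0.5, -0.4, -1.1]
grip_width: 49.2
grasp_force: 62.6
```

```bash
python3 p9.py 10
```

```text
[ 0.2   0.79  0.22  1.38 -1.14  1.81  0.76]
TR x3: [-0.503, -0.0, 0.183] tot mm [-75.5, -0.1, 27.5] q [0.2, 0.91, 0.22, 1.37, -1.13, 1.76, 0.84] dq 0.04 err 0.0
```

Request:
step_arm --targets '[{"tx": -0.503, "ty": 0, "tz": 0.183, "rx": 0, "ry": 0, "rz": 0, "fingers": 1}, {"tx": -0.503, "ty": 0, "tz": 0.183, "rx": 0, "ry": 0, "rz": 0, "fingers": 1}, {"tx": -0.503, "ty": 0, "tz": 0.183, "rx": 0, "ry": 0, "rz": 0, "fingers": 1}, {"tx": 0, "ty": 0, "tz": 0, "rx": 0, "ry": 0, "rz": 0, "fingers": 1}, {"tx": 0, "ty": 0, "tz": 0, "rx": 0, "ry": 0, "rz": 0, "fingers": 1}]'

```text
t: 50.12
ee_pos: [631.2, 56.7, 100.2]
tool_rot: [-1.368, -1.52, -0.963]
contact_force: [0.3, -0.1, -0.9]
grip_width: 49.4
grasp_force: 62.6
```

```bash
python3 p9.py 1
```

```text
[ 0.21  0.9   0.21  1.38 -1.14  1.75  0.86]
TR x1: [-0.169, -0.007, 0.059] tot mm [-8.4, -0.4, 3.0] q [0.2, 0.93, 0.21, 1.37, -1.13, 1.76, 0.85] dq 0.02 err 0.0
```

Request:
step_arm --targets '[{"tx": -0.1, "ty": -0.004, "tz": 0.035, "rx": 0, "ry": 0, "rz": 0, "fingers": 1}, {"tx": -0.05, "ty": -0.003, "tz": 0.018, "rx": 0, "ry": 0, "rz": 0, "fingers": 1}, {"tx": 0, "ty": 0, "tz": 0, "rx": 0, "ry": 0, "rz": 0, "fingers": 1}]'

```text
t: 50.5
ee_pos: [630.7, 56.8, 92.0]
tool_rot: [-1.368, -1.52, -0.963]
contact_force: [-0.5, -0.3, -1.2]
grip_width: 49.6
grasp_force: 62.6
```

Request:
step_arm --targets '[{"tx": -0.03, "ty": 0, "tz": 0.011, "rx": 0, "ry": 0, "rz": 0, "fingers": 1}, {"tx": 0, "ty": 0, "tz": 0, "rx": 0, "ry": 0, "rz": 0, "fingers": 1}]'

```text
t: 50.75
ee_pos: [630.7, 56.9, 90.3]
tool_rot: [-1.368, -1.52, -0.963]
contact_force: [-0.2, 0.5, -2.1]
grip_width: 49.6
grasp_force: 62.6
```

Request:
step_arm --targets '[{"tx": -0.025, "ty": 0, "tz": 0.009, "rx": 0, "ry": 0, "rz": 0, "fingers": 1}, {"tx": 0, "ty": 0, "tz": 0, "rx": 0, "ry": 0, "rz": 0, "fingers": 1}]'

```text
t: 51.0
ee_pos: [630.8, 56.8, 89.5]
tool_rot: [-1.367, -1.52, -0.963]
contact_force: [0.2, 0.3, 1.8]
grip_width: 49.7
grasp_force: 62.9
```

Request:
step_arm --targets '[{"tx": -0.02, "ty": 0, "tz": 0.007, "rx": 0, "ry": 0, "rz": 0, "fingers": 1}, {"tx": 0, "ty": 0, "tz": 0, "rx": 0, "ry": 0, "rz": 0, "fingers": 1}]'

```text
t: 51.25
ee_pos: [630.8, 56.9, 89.6]
tool_rot: [-1.366, -1.52, -0.964]
contact_force: [-2.2, -1.4, 7.7]
grip_width: 49.5
grasp_force: 63.2
```

Request:
step_arm --targets '[{"tx": 0, "ty": 0, "tz": 0, "rx": 0, "ry": 0, "rz": 0, "fingers": 0.35}, {"tx": 0, "ty": 0, "tz": 0, "rx": 0, "ry": 0, "rz": 0, "fingers": 0.2}, {"tx": 0, "ty": 0, "tz": 0, "rx": 0, "ry": 0, "rz": 0, "fingers": 0}, {"tx": 0, "ty": 0, "tz": 0, "rx": 0, "ry": 0, "rz": 0, "fingers": 0}, {"tx": 0, "ty": 0, "tz": -0.2, "rx": 0, "ry": 0, "rz": 0, "fingers": 0}]'

```text
t: 51.88
ee_pos: [631.5, 47.9, 91.5]
tool_rot: [-1.367, -1.52, -0.962]
contact_force: [0.8, -0.3, -0.1]
grip_width: 85.1
grasp_force: 0.0
```

Request:
step_arm --targets '[{"tx": 0, "ty": 0, "tz": -0.4, "rx": 0, "ry": 0, "rz": 0, "fingers": 0}, {"tx": 0, "ty": 0, "tz": -0.7, "rx": 0, "ry": 0, "rz": 0, "fingers": 0}, {"tx": 0, "ty": 0, "tz": -0.7, "rx": 0, "ry": 0, "rz": 0, "fingers": 0}, {"tx": 0.7, "ty": 0, "tz": -0.7, "rx": 0, "ry": 0, "rz": 0, "fingers": 0}, {"tx": 0.8, "ty": 0, "tz": -0.1, "rx": 0, "ry": 0, "rz": 0, "fingers": 0}]'

```text
t: 52.5
ee_pos: [641.5, -53.5, 206.9]
tool_rot: [-1.374, -1.519, -0.963]
contact_force: [0.5, 0.3, -0.2]
grip_width: 85.4
grasp_force: 0.0
```

Request:
step_arm --targets '[{"tx": 0.8, "ty": 0, "tz": 0.2, "rx": 0, "ry": 0, "rz": 0, "fingers": 0}, {"tx": 0.8, "ty": 0, "tz": 0.2, "rx": 0, "ry": 0, "rz": 0, "fingers": 0}, {"tx": 0.8, "ty": 0, "tz": 0.2, "rx": 0, "ry": 0, "rz": 0, "fingers": 0}, {"tx": 0, "ty": 0, "tz": 0, "rx": 0, "ry": 0, "rz": 0, "fingers": 0}, {"tx": 0, "ty": 0, "tz": 0, "rx": 0, "ry": 0, "rz": 0, "fingers": 0}]'

```text
t: 53.12
ee_pos: [634.1, 18.3, 308.4]
tool_rot: [-1.37, -1.52, -0.963]
contact_force: [-0.4, -0.9, -0.4]
grip_width: 85.5
grasp_force: 0.0
```

```bash
cat > p10.py <<'E'
from plan import *
c,q=cur();print(q.round(2),c[:3,3])
D=pose((540,120,330),-Z,(0,-1,0),0)
V=c.copy();V[:3,:3]=D[:3,:3]
plan([V,D],astep=.08)
E
python3 p10.py
```

```text
[ 0.25  0.7   0.24  1.25 -1.16  1.95  0.58] [634.13265735  18.25256098 308.40368703]
ROT x16: [-0.0402, -0.0363, 0.0573] q [-0.44, 0.33, 0.46, 1.28, -0.15, 1.56, -1.57] dq 0.17 err 0.0
TR x4: [-0.471, -0.509, -0.108] tot mm [-94.1, -101.7, -21.6] q [-0.62, 0.12, 0.37, 1.46, -0.04, 1.56, -1.83] dq 0.07 err 0.0
```

Request:
step_arm --targets '[{"tx": 0, "ty": 0, "tz": 0, "rx": -0.0402, "ry": -0.0363, "rz": 0.0573, "fingers": 0}, {"tx": 0, "ty": 0, "tz": 0, "rx": -0.0402, "ry": -0.0363, "rz": 0.0573, "fingers": 0}, {"tx": 0, "ty": 0, "tz": 0, "rx": -0.0402, "ry": -0.0363, "rz": 0.0573, "fingers": 0}, {"tx": 0, "ty": 0, "tz": 0, "rx": -0.0402, "ry": -0.0363, "rz": 0.0573, "fingers": 0}, {"tx": 0, "ty": 0, "tz": 0, "rx": -0.0402, "ry": -0.0363, "rz": 0.0573, "fingers": 0}]'

```text
t: 53.75
ee_pos: [634.1, 17.7, 307.3]
tool_rot: [-2.046, -1.198, -0.759]
contact_force: [0.2, 0.7, -0.3]
grip_width: 85.3
grasp_force: 0.0
```

Request:
step_arm --targets '[{"tx": 0, "ty": 0, "tz": 0, "rx": -0.0402, "ry": -0.0363, "rz": 0.0573, "fingers": 0}, {"tx": 0, "ty": 0, "tz": 0, "rx": -0.0402, "ry": -0.0363, "rz": 0.0573, "fingers": 0}, {"tx": 0, "ty": 0, "tz": 0, "rx": -0.0402, "ry": -0.0363, "rz": 0.0573, "fingers": 0}, {"tx": 0, "ty": 0, "tz": 0, "rx": -0.0402, "ry": -0.0363, "rz": 0.0573, "fingers": 0}, {"tx": 0, "ty": 0, "tz": 0, "rx": -0.0402, "ry": -0.0363, "rz": 0.0573, "fingers": 0}]'

```text
t: 54.38
ee_pos: [634.0, 17.9, 307.7]
tool_rot: [-2.63, -0.738, -0.468]
contact_force: [0.5, 0.3, -0.3]
grip_width: 85.9
grasp_force: 0.0
```

Request:
step_arm --targets '[{"tx": 0, "ty": 0, "tz": 0, "rx": -0.0402, "ry": -0.0363, "rz": 0.0573, "fingers": 0}, {"tx": 0, "ty": 0, "tz": 0, "rx": -0.0402, "ry": -0.0363, "rz": 0.0573, "fingers": 0}, {"tx": 0, "ty": 0, "tz": 0, "rx": -0.0402, "ry": -0.0363, "rz": 0.0573, "fingers": 0}, {"tx": 0, "ty": 0, "tz": 0, "rx": -0.0402, "ry": -0.0363, "rz": 0.0573, "fingers": 0}, {"tx": 0, "ty": 0, "tz": 0, "rx": -0.0402, "ry": -0.0363, "rz": 0.0573, "fingers": 0}]'

```text
t: 55.0
ee_pos: [634.1, 18.1, 308.0]
tool_rot: [-3.078, -0.132, -0.084]
contact_force: [0.1, -0.3, -0.2]
grip_width: 85.2
grasp_force: 0.0
```

Request:
step_arm --targets '[{"tx": 0, "ty": 0, "tz": 0, "rx": -0.0402, "ry": -0.0363, "rz": 0.0573, "fingers": 0}, {"tx": -0.471, "ty": -0.509, "tz": -0.108, "rx": 0, "ry": 0, "rz": 0, "fingers": 0}, {"tx": -0.471, "ty": -0.509, "tz": -0.108, "rx": 0, "ry": 0, "rz": 0, "fingers": 0}, {"tx": -0.471, "ty": -0.509, "tz": -0.108, "rx": 0, "ry": 0, "rz": 0, "fingers": 0}, {"tx": -0.471, "ty": -0.509, "tz": -0.108, "rx": 0, "ry": 0, "rz": 0, "fingers": 0}]'

```text
t: 55.62
ee_pos: [539.2, 120.7, 329.4]
tool_rot: [3.14, -0.002, -0.002]
contact_force: [0.5, -0.4, 0.8]
grip_width: 85.3
grasp_force: 0.0
```

Request:
step_arm --targets '[{"tx": 0, "ty": 0, "tz": 0, "rx": 0, "ry": 0, "rz": 0, "fingers": 0}, {"tx": 0, "ty": 0, "tz": 0, "rx": 0, "ry": 0, "rz": 0, "fingers": 0}]'

```text
t: 55.88
ee_pos: [540.3, 119.9, 329.6]
tool_rot: [3.141, -0.001, -0.0]
contact_force: [0.1, -1.0, -0.5]
grip_width: 85.0
grasp_force: 0.0
```

```bash
python3 - <<'E'
from h import *
shot("w17");C,im=load("w17")
for x,y in((621,154.7),(635.2,14.2)): print(proj(C,world(TOWER[0],(x,y,.103))).round(0).tolist())
g=grab_frame("scene")[:,:,::-1]
a=cv2.resize(im[:300,:,::-1],(512,300));b=cv2.resize(g[100:250,220:364],(288,300),interpolation=2)
cv2.imwrite("pics/m17.png",np.hstack([a,b]))
E
```

```text
55.875 [-0.68  0.13  0.43  1.46 -0.05  1.56 -1.83] [540.3 119.9 329.6] [ 3.141e+00 -1.000e-03 -0.000e+00]
[[252.0, 91.0], [251.0, 96.0], [216.0, 95.0], [203.0, 101.0], [248.0, 51.0], [245.0, 44.0], [210.0, 56.0], [196.0, 50.0]]
[[357.0, 80.0], [387.0, 82.0], [319.0, 84.0], [338.0, 87.0], [356.0, 40.0], [387.0, 29.0], [318.0, 44.0], [337.0, 35.0]]
```

View pics/m17.png

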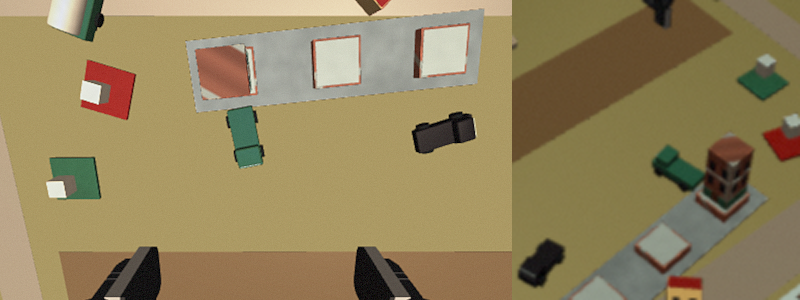

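The green house stands well on pad 2 (top (223,72)), but pad 1 is empty: the red house now lies beyond the terrace, near (372,3) in the wrist view. No viewings remain, so I'll locate it numerically.

```bash
cat >> h.py <<'E'
def redhouse(im):
    h=cv2.cvtColor(im,cv2.COLOR_RGB2HSV)
    red=cv2.inRange(h,(0,150,60),(9,255,255))|cv2.inRange(h,(172,150,60),(180,255,255))
    sand=cv2.inRange(h,(14,55,120),(27,170,255))
    return red,sand
E
python3 - <<'E'
from h import *
g=grab_frame("scene");t=grab_frame("top");pickle.dump((g,t),open("st17.pk","wb"))
g0=cv2.imread("pics/scene0.png")[:,:,::-1];t0=cv2.imread("pics/top0.png")[:,:,::-1]
for n,a,b in(("scene",g,g0),("top",t,t0)):
    C=cam(n);p=proj(C,np.array([720.,0,25]))[0];print(n,p.round())
    d=(np.abs(a.astype(int)-b).max(2)>30).astype(np.uint8)
    k,l,st,c=cv2.connectedComponentsWithStats(d)
    for i in range(1,k):
        if st[i,4]>25 and np.hypot(*(c[i]-p))<70:
            m=l==i;r=cv2.minAreaRect(np.argwhere(m)[:,::-1].astype(np.float32));print(" comp",st[i],c[i].round(1),[np.round(v,1) for v in r], "ground",plane(C,c[i],25).round(0))
            red,sand=redhouse(a)
            for q,mm in(("red",red),("sand",sand)):
                ys,xs=np.where((mm>0)&m)
                if len(xs): print("   ",q,len(xs),xs.mean().round(1),ys.mean().round(1),xs.min(),xs.max(),ys.min(),ys.max())
E
```

```text
scene [310. 242.]
 comp [315 169  26  36 691] [327.4 185.6] [array([327.1, 186.2]), array([22.7, 35.9]), np.float64(10.0)] ground [595. 192.  25.]
    red 87 328.4 175.2 319 338 170 180
 comp [296 238  19  42 694] [305.4 258.8] [array([305. , 258.5]), array([41., 18.]), np.float64(90.0)] ground [755. -48.  25.]
    red 89 305.9 240.9 298 314 238 244
    sand 353 305.7 257.8 297 314 244 271
top [246. 145.]
 comp [257 120  16  10  69] [264.1 125.2] [array([264.2, 127.3]), array([10.6, 11.3]), np.float64(45.0)] ground [794. -69.  25.]
    sand 58 264.6 124.9 257 272 120 129
 comp [244 129  30  25 205] [255.8 142.7] [array([258.8, 136.8]), array([16.3, 31.1]), np.float64(45.0)] ground [727. -36.  25.]
    red 43 250.5 142.7 246 255 138 148
    sand 39 260.1 140.0 244 273 129 153
```

Request:
step_arm --targets '[{"tx": 0.44, "ty": 0.66, "tz": 0, "rx": 0, "ry": 0, "rz": 0, "fingers": 0}, {"tx": 0.44, "ty": 0.66, "tz": 0, "rx": 0, "ry": 0, "rz": 0, "fingers": 0}, {"tx": 0.44, "ty": 0.66, "tz": 0, "rx": 0, "ry": 0, "rz": 0, "fingers": 0}, {"tx": 0.44, "ty": 0.66, "tz": 0, "rx": 0, "ry": 0, "rz": 0, "fingers": 0}, {"tx": 0.44, "ty": 0.66, "tz": 0, "rx": 0, "ry": 0, "rz": 0, "fingers": 0}]'

```text
t: 56.7
ee_pos: [650.8, -45.2, 330.1]
tool_rot: [3.141, 0.001, 0.001]
contact_force: [0.4, 0.4, 1.0]
grip_width: 85.1
grasp_force: 0.0
```

Request:
step_arm --targets '[{"tx": 0, "ty": 0, "tz": 0, "rx": 0, "ry": 0, "rz": 0, "fingers": 0}, {"tx": 0, "ty": 0, "tz": 0, "rx": 0, "ry": 0, "rz": 0, "fingers": 0}]'

```text
t: 56.95
ee_pos: [650.0, -43.5, 330.0]
tool_rot: [-3.141, -0.001, -0.001]
contact_force: [0.8, 0.8, 0.0]
grip_width: 85.5
grasp_force: 0.0
```

```bash
cat >> h.py <<'E'
def fitmask(views,parts,q0):
    """views: (C, mask, image shape)"""
    D=[(C,cv2.resize(m,None,fx=U,fy=U,interpolation=cv2.INTER_LINEAR),m.shape) for C,m in views]
    cost=lambda q:sum(1-(a&m).sum()/(a|m).sum() for C,m,sh in D for a in [render(C,parts,q,sh)])
    best=None
    for dy in np.arange(-.6,.7,.2):
        s=np.array([q0[0],q0[1],q0[2]+dy]);X=np.array([s,s+[10,0,0],s+[0,10,0],s+[0,0,.15]])
        o=minimize(cost,s,method="Nelder-Mead",options=dict(initial_simplex=X,xatol=.05,fatol=1e-4))
        if best is None or o.fun<best.fun: best=o
    return best.x.round(3),round(best.fun/len(D),3)
def big(m,ctr=None,rad=None):
    k,l,st,c=cv2.connectedComponentsWithStats(m);return (l==1+st[1:,4].argmax()).astype(np.uint8)
E
python3 - <<'E'
from h import *
shot("w18");C,im=load("w18")
h=cv2.cvtColor(im,cv2.COLOR_RGB2HSV)
p=proj(C,np.array([[725.,-25,50],[745,-45,50],[765,-65,50],[720,60,0],[720,-120,0],[660,80,0]])).round().astype(int);print(p.tolist())
for u,v in p:
    if 0<=u<512 and 0<=v<384: print(u,v,h[v,u].tolist(),im[v,u].tolist())
C11,i11=load("w11");h11=cv2.cvtColor(i11,cv2.COLOR_RGB2HSV);print("sand ref",h11[80,400].tolist(),h11[88,372].tolist())
g,t=pickle.load(open("st17.pk","rb"))
g0=cv2.imread("pics/scene0.png")[:,:,::-1]
d=(np.abs(g.astype(int)-g0).max(2)>22).astype(np.uint8);d[:225]=0;d[295:]=0;d[:,:280]=0;d[:,330:]=0
print("scene fit",fitmask([(cam("scene"),big(d))],HOUSE,(745,-45,-.7)))
t0=cv2.imread("pics/top0.png")[:,:,::-1]
e=(np.abs(t.astype(int)-t0).max(2)>18).astype(np.uint8);e[:112]=0;e[160:]=0;e[:,:238]=0;e[:,285:]=0
e=cv2.morphologyEx(e,cv2.MORPH_CLOSE,np.ones((5,5),np.uint8))
print("top fit",fitmask([(cam("top"),big(e))],HOUSE,(745,-45,-.7)),big(e).sum())
E
```

```text
56.95 [-0.38  0.39  0.55  1.18 -0.2   1.62 -1.44] [650.  -43.5 330. ] [-3.141e+00 -1.000e-03 -1.000e-03]
[[243, 78], [259, 62], [275, 44], [185, 81], [312, 82], [174, 124]]
243 78 [179, 209, 160] [160, 29, 35]
259 62 [30, 67, 241] [241, 241, 178]
275 44 [31, 64, 243] [241, 243, 182]
185 81 [18, 62, 222] [222, 200, 168]
312 82 [18, 61, 225] [225, 203, 171]
174 124 [33, 16, 160] [159, 160, 150]
sand ref [23, 102, 240] [16, 125, 98]
scene fit (array([753.015, -47.62 ,  -0.757]), np.float64(0.052))
top fit (array([749.236, -46.973,  -0.753]), np.float64(0.047)) 519
```

```bash
python3 - <<'E'
from h import *
C,im=load("w18")
lab=cv2.cvtColor(im,cv2.COLOR_RGB2LAB).astype(float);ref=lab[78:85,182:188].reshape(-1,3).mean(0)
m=(np.linalg.norm((lab-ref)*[.5,1,1],axis=2)>9).astype(np.uint8)
roi=cv2.dilate((render(C,HOUSE,(751,-47,-.755),im.shape)),np.ones((17,17),np.uint8),iterations=2);roi=cv2.resize(roi,(512,384),interpolation=0)
mm=big(m&roi);print(mm.sum(),m[roi>0].mean())
print("wrist",fitmask([(C,mm)],HOUSE,(751,-47,-.755)))
E
cat > p11.py <<'E'
from plan import *
c,q0=cur();print(q0.round(2))
for b in(.35,.2,.1,0):
  for psi,al in((-.755,25),):
    G=grasp_house(751,-47,psi,b=b,along=al,z=26)
    U_=up(G,110);V=c.copy();V[:3,:3]=G[:3,:3]
    q=q0;r=[]
    for a,bb,n in((c,V,6),(V,U_,5),(U_,G,4),(G,up(G,200),6)):
        q,mx,e=sim(q,a,bb,n);r.append((round(mx,2),round(e,3),min((q-LO).min(),(HI-q).min()).round(2)))
    print(b,r,q.round(2).tolist())
E
python3 p11.py
```

```text
4269 0.7945281965382468
wrist (array([751.987, -48.78 ,  -0.76 ]), np.float64(0.114))
[-0.38  0.39  0.55  1.18 -0.2   1.62 -1.44]
0.35 [(np.float64(0.12), np.float64(0.0), np.float64(0.04)), (np.float64(0.09), np.float64(0.0), np.float64(0.29)), (np.float64(0.04), np.float64(0.0), np.float64(0.44)), (np.float64(0.07), np.float64(0.0), np.float64(0.13))] [-0.06, 1.02, 0.57, 0.57, -0.65, 1.93, -2.13]
0.2 [(np.float64(0.11), np.float64(0.0), np.float64(0.21)), (np.float64(0.09), np.float64(0.0), np.float64(0.48)), (np.float64(0.04), np.float64(0.0), np.float64(0.59)), (np.float64(0.06), np.float64(0.0), np.float64(0.33))] [-0.17, 0.89, 0.59, 0.79, -0.54, 1.73, -2.09]
0.1 [(np.float64(0.11), np.float64(0.0), np.float64(0.32)), (np.float64(0.09), np.float64(0.0), np.float64(0.54)), (np.float64(0.04), np.float64(0.0), np.float64(0.57)), (np.float64(0.06), np.float64(0.0), np.float64(0.46))] [-0.23, 0.81, 0.61, 0.91, -0.47, 1.6, -2.09]
0 [(np.float64(0.12), np.float64(0.0), np.float64(0.43)), (np.float64(0.09), np.float64(0.0), np.float64(0.52)), (np.float64(0.04), np.float64(0.0), np.float64(0.54)), (np.float64(0.06), np.float64(0.0), np.float64(0.49))] [-0.3, 0.74, 0.61, 1.03, -0.4, 1.48, -2.11]
```

```bash
cat > p12.py <<'E'
from plan import *
import sys
c,q0=cur()
G=grasp_house(751.5,-48,-.757,b=.3,z=26)
if len(sys.argv)>1: plan([up(G,float(v)) for v in sys.argv[1:]]);sys.exit()
V=c.copy();V[:3,:3]=G[:3,:3]
M,q=plan([V,up(G,110),G],astep=.08)
R=hand_house(G,751.5,-48,-.757);Pl=place(R,635.2,14.2,81,np.pi/2+.103)
for x,y in((700,-48),(650,0),(600,20),(550,20)):
    A=up(G,250);A[:2,3]=(x,y);V=A.copy();V[:3,:3]=Pl[:3,:3];qq=q;r=[]
    for a,bb,n in((G,up(G,250),6),(up(G,250),A,4),(A,V,20),(V,up(Pl,90),5),(up(Pl,90),Pl,3)):
        qq,mx,e=sim(qq,a,bb,n);r.append((round(mx,2),round(e,3),min((qq-LO).min(),(HI-qq).min()).round(2)))
    print(x,y,r,qq.round(2).tolist())
E
python3 p12.py
```

```text
ROT x7: [0.0103, -0.026, 0.0685] q [-0.22, 0.64, 0.63, 0.9, -0.51, 1.96, -2.1] dq 0.1 err 0.0
TR x7: [0.443, -0.188, 0.581] tot mm [155.2, -65.9, 203.3] q [-0.13, 1.0, 0.57, 0.79, -0.61, 1.71, -2.06] dq 0.06 err 0.0
TR x3: [0.217, 0.0, 0.701] tot mm [32.5, 0.0, 105.1] q [-0.14, 1.09, 0.55, 0.88, -0.63, 1.55, -2.02] dq 0.06 err 0.0
700 -48 [(np.float64(0.11), np.float64(0.0), np.float64(0.09)), (np.float64(0.11), np.float64(0.0), np.float64(0.22)), (np.float64(0.16), np.float64(0.0), np.float64(0.09)), (np.float64(0.11), np.float64(0.0), np.float64(0.22)), (np.float64(0.05), np.float64(0.0), np.float64(0.23))] [0.34, 0.95, 0.01, 1.35, -1.04, 1.7, 0.81]
650 0 [(np.float64(0.11), np.float64(0.0), np.float64(0.09)), (np.float64(0.2), np.float64(0.0), np.float64(0.31)), (np.float64(0.17), np.float64(0.0), np.float64(0.14)), (np.float64(0.04), np.float64(0.0), np.float64(0.16)), (np.float64(0.05), np.float64(0.0), np.float64(0.17))] [0.27, 0.95, 0.11, 1.35, -1.1, 1.74, 0.84]
600 20 [(np.float64(0.11), np.float64(0.0), np.float64(0.09)), (np.float64(0.28), np.float64(0.0), np.float64(0.38)), (np.float64(0.18), np.float64(0.0), np.float64(0.14)), (np.float64(0.02), np.float64(0.0), np.float64(0.11)), (np.float64(0.05), np.float64(0.0), np.float64(0.11))] [0.21, 0.95, 0.21, 1.36, -1.16, 1.79, 0.86]
550 20 [(np.float64(0.11), np.float64(0.0), np.float64(0.09)), (np.float64(0.34), np.float64(0.0), np.float64(0.43)), (np.float64(0.19), np.float64(0.0), np.float64(0.11)), (np.float64(0.04), np.float64(0.0), np.float64(0.06)), (np.float64(0.05), np.float64(0.0), np.float64(0.06))] [0.15, 0.96, 0.3, 1.37, -1.21, 1.83, 0.88]
```

Go and grasp.

Request:
step_arm --targets '[{"tx": 0, "ty": 0, "tz": 0, "rx": 0.0103, "ry": -0.026, "rz": 0.0685, "fingers": 0}, {"tx": 0, "ty": 0, "tz": 0, "rx": 0.0103, "ry": -0.026, "rz": 0.0685, "fingers": 0}, {"tx": 0, "ty": 0, "tz": 0, "rx": 0.0103, "ry": -0.026, "rz": 0.0685, "fingers": 0}, {"tx": 0, "ty": 0, "tz": 0, "rx": 0.0103, "ry": -0.026, "rz": 0.0685, "fingers": 0}, {"tx": 0, "ty": 0, "tz": 0, "rx": 0.0103, "ry": -0.026, "rz": 0.0685, "fingers": 0}]'

```text
t: 57.62
ee_pos: [650.0, -42.0, 330.7]
tool_rot: [-2.934, 0.812, 0.309]
contact_force: [-0.3, 0.3, -0.0]
grip_width: 85.3
grasp_force: 0.0
```

Request:
step_arm --targets '[{"tx": 0, "ty": 0, "tz": 0, "rx": 0.0103, "ry": -0.026, "rz": 0.0685, "fingers": 0}, {"tx": 0, "ty": 0, "tz": 0, "rx": 0.0103, "ry": -0.026, "rz": 0.0685, "fingers": 0}, {"tx": 0.443, "ty": -0.188, "tz": 0.581, "rx": 0, "ry": 0, "rz": 0, "fingers": 0}, {"tx": 0.443, "ty": -0.188, "tz": 0.581, "rx": 0, "ry": 0, "rz": 0, "fingers": 0}, {"tx": 0.443, "ty": -0.188, "tz": 0.581, "rx": 0, "ry": 0, "rz": 0, "fingers": 0}]'

```text
t: 58.25
ee_pos: [697.3, -47.4, 226.8]
tool_rot: [-2.789, 1.107, 0.421]
contact_force: [-0.6, -0.3, 0.7]
grip_width: 85.1
grasp_force: 0.0
```

Request:
step_arm --targets '[{"tx": 0.443, "ty": -0.188, "tz": 0.581, "rx": 0, "ry": 0, "rz": 0, "fingers": 0}, {"tx": 0.443, "ty": -0.188, "tz": 0.581, "rx": 0, "ry": 0, "rz": 0, "fingers": 0}, {"tx": 0.443, "ty": -0.188, "tz": 0.581, "rx": 0, "ry": 0, "rz": 0, "fingers": 0}, {"tx": 0.443, "ty": -0.188, "tz": 0.581, "rx": 0, "ry": 0, "rz": 0, "fingers": 0}, {"tx": 0, "ty": 0, "tz": 0, "rx": 0, "ry": 0, "rz": 0, "fingers": 0}]'

```text
t: 58.88
ee_pos: [758.1, -54.8, 86.8]
tool_rot: [-2.789, 1.109, 0.429]
contact_force: [0.3, -0.1, 0.4]
grip_width: 85.6
grasp_force: 0.0
```

Request:
step_arm --targets '[{"tx": 0, "ty": 0, "tz": 0, "rx": 0, "ry": 0, "rz": 0, "fingers": 0}]'

```text
t: 59.0
ee_pos: [759.5, -55.6, 92.2]
tool_rot: [-2.789, 1.108, 0.419]
contact_force: [0.2, -0.3, 0.7]
grip_width: 85.5
grasp_force: 0.0
```

```bash
python3 p12.py 0
```

```text
TR x3: [0.22, 0.0, 0.714] tot mm [32.9, 0.0, 107.1] q [-0.14, 1.09, 0.54, 0.88, -0.62, 1.55, -2.02] dq 0.05 err 0.0
```

Request:
step_arm --targets '[{"tx": 0.165, "ty": 0, "tz": 0.535, "rx": 0, "ry": 0, "rz": 0, "fingers": 0}, {"tx": 0.165, "ty": 0, "tz": 0.535, "rx": 0, "ry": 0, "rz": 0, "fingers": 0}, {"tx": 0.165, "ty": 0, "tz": 0.535, "rx": 0, "ry": 0, "rz": 0, "fingers": 0}, {"tx": 0.165, "ty": 0, "tz": 0.535, "rx": 0, "ry": 0, "rz": 0, "fingers": 0}, {"tx": 0, "ty": 0, "tz": 0, "rx": 0, "ry": 0, "rz": 0, "fingers": 0}]'

```text
t: 59.62
ee_pos: [758.2, -55.7, -23.0]
tool_rot: [-2.788, 1.11, 0.425]
contact_force: [-0.5, -0.5, 0.1]
grip_width: 85.0
grasp_force: 0.0
```

Request:
step_arm --targets '[{"tx": 0, "ty": 0, "tz": 0, "rx": 0, "ry": 0, "rz": 0, "fingers": 0.2}, {"tx": 0, "ty": 0, "tz": 0, "rx": 0, "ry": 0, "rz": 0, "fingers": 0.35}, {"tx": 0, "ty": 0, "tz": 0, "rx": 0, "ry": 0, "rz": 0, "fingers": 0.5}, {"tx": 0, "ty": 0, "tz": 0, "rx": 0, "ry": 0, "rz": 0, "fingers": 1}, {"tx": 0, "ty": 0, "tz": 0, "rx": 0, "ry": 0, "rz": 0, "fingers": 1}]'

```text
t: 60.25
ee_pos: [760.2, -56.4, -20.0]
tool_rot: [-2.789, 1.11, 0.417]
contact_force: [0.8, -1.6, 5.8]
grip_width: 49.3
grasp_force: 62.8
```

```bash
cat > p13.py <<'E'
from plan import *
import sys
if sys.argv[1]=="save":
    M,_=cur();R=hand_house(M,751.5,-48,-.757);print(R[:3,3],M[:3,3]);pickle.dump(R,open("R2.pk","wb"));sys.exit()
E
python3 p13.py save
```

```text
[-24.75809085   0.         -39.42470689] [760.1996983  -56.42153533 -19.95227838]
```

Request:
step_arm --targets '[{"tx": -0.1, "ty": 0, "tz": -0.32, "rx": 0, "ry": 0, "rz": 0, "fingers": 1}, {"tx": -0.2, "ty": 0, "tz": -0.65, "rx": 0, "ry": 0, "rz": 0, "fingers": 1}, {"tx": -0.2, "ty": 0, "tz": -0.65, "rx": 0, "ry": 0, "rz": 0, "fingers": 1}, {"tx": -0.2, "ty": 0, "tz": -0.65, "rx": 0, "ry": 0, "rz": 0, "fingers": 1}, {"tx": -0.2, "ty": 0, "tz": -0.65, "rx": 0, "ry": 0, "rz": 0, "fingers": 1}]'

```text
t: 60.88
ee_pos: [759.2, -56.2, 133.2]
tool_rot: [-2.789, 1.11, 0.42]
contact_force: [-0.2, 0.7, -2.7]
grip_width: 49.6
grasp_force: 62.3
```

Request:
step_arm --targets '[{"tx": -0.2, "ty": 0, "tz": -0.65, "rx": 0, "ry": 0, "rz": 0, "fingers": 1}, {"tx": -0.2, "ty": 0, "tz": -0.65, "rx": 0, "ry": 0, "rz": 0, "fingers": 1}, {"tx": -0.2, "ty": 0, "tz": -0.65, "rx": 0, "ry": 0, "rz": 0, "fingers": 1}, {"tx": 0, "ty": 0, "tz": 0, "rx": 0, "ry": 0, "rz": 0, "fingers": 1}, {"tx": 0, "ty": 0, "tz": 0, "rx": 0, "ry": 0, "rz": 0, "fingers": 1}]'

```text
t: 61.5
ee_pos: [759.2, -56.5, 232.4]
tool_rot: [-2.788, 1.111, 0.422]
contact_force: [-0.0, 0.1, -3.2]
grip_width: 49.2
grasp_force: 62.4
```

```bash
cat > p14.py <<'E'
from plan import *
R=pickle.load(open("R2.pk","rb"));c,q=cur();print(q.round(2),c[:3,3])
Pl=place(R,635.2,14.2,81,np.pi/2+.103)
A=c.copy();A[0,3]=680;A[1,3]=-40;A[2,3]=265;V=A.copy();V[:3,:3]=Pl[:3,:3]
plan([A,V,up(Pl,90)],astep=.08)
E
python3 p14.py
```

```text
[-0.05  0.97  0.57  0.53 -0.63  1.96 -2.14] [759.20026034 -56.53607307 232.40993227]
TR x3: [-0.503, 0.283, -0.072] tot mm [-75.4, 42.5, -10.7] q [-0.2, 0.71, 0.6, 0.92, -0.52, 1.87, -2.09] dq 0.14 err 0.0
ROT x22: [0.0346, 0.0194, -0.0655] q [0.39, 0.92, 0.08, 0.99, -1.12, 1.99, 0.52] dq 0.14 err 0.0
TR x4: [-0.24, -0.195, 0.615] tot mm [-47.9, -39.0, 122.9] q [0.31, 0.82, 0.05, 1.36, -1.08, 1.78, 0.72] dq 0.11 err 0.0
```

```bash
sed -i 's/A\[0,3\]=680;A\[1,3\]=-40;A\[2,3\]=265/A[0,3]=645;A[1,3]=0;A[2,3]=258/' p14.py; python3 p14.py
```

```text
[-0.05  0.97  0.57  0.53 -0.63  1.96 -2.14] [759.20026034 -56.53607307 232.40993227]
TR x4: [-0.62, 0.187, 0.058] tot mm [-123.9, 37.5, 11.6] q [-0.31, 0.6, 0.6, 1.1, -0.47, 1.79, -2.12] dq 0.18 err 0.0
ROT x22: [0.0346, 0.0194, -0.0655] q [0.32, 0.81, 0.15, 1.2, -1.13, 1.95, 0.61] dq 0.15 err 0.0
TR x3: [-0.36, -0.055, 0.529] tot mm [-54.0, -8.3, 79.4] q [0.25, 0.82, 0.13, 1.36, -1.12, 1.81, 0.73] dq 0.06 err 0.0
```

Request:
step_arm --targets '[{"tx": -0.41, "ty": 0.125, "tz": 0.039, "rx": 0, "ry": 0, "rz": 0, "fingers": 1}, {"tx": -0.41, "ty": 0.125, "tz": 0.039, "rx": 0, "ry": 0, "rz": 0, "fingers": 1}, {"tx": -0.41, "ty": 0.125, "tz": 0.039, "rx": 0, "ry": 0, "rz": 0, "fingers": 1}, {"tx": -0.41, "ty": 0.125, "tz": 0.039, "rx": 0, "ry": 0, "rz": 0, "fingers": 1}, {"tx": -0.41, "ty": 0.125, "tz": 0.039, "rx": 0, "ry": 0, "rz": 0, "fingers": 1}]'

```text
t: 62.12
ee_pos: [663.3, -9.1, 252.7]
tool_rot: [-2.789, 1.11, 0.425]
contact_force: [0.2, -0.1, -1.9]
grip_width: 49.6
grasp_force: 62.6
```

Request:
step_arm --targets '[{"tx": -0.41, "ty": 0.125, "tz": 0.039, "rx": 0, "ry": 0, "rz": 0, "fingers": 1}, {"tx": 0, "ty": 0, "tz": 0, "rx": 0, "ry": 0, "rz": 0, "fingers": 1}, {"tx": 0, "ty": 0, "tz": 0, "rx": 0.0346, "ry": 0.0194, "rz": -0.0655, "fingers": 1}, {"tx": 0, "ty": 0, "tz": 0, "rx": 0.0346, "ry": 0.0194, "rz": -0.0655, "fingers": 1}, {"tx": 0, "ty": 0, "tz": 0, "rx": 0.0346, "ry": 0.0194, "rz": -0.0655, "fingers": 1}]'

```text
t: 62.75
ee_pos: [645.6, -0.6, 256.9]
tool_rot: [-2.789, 0.67, 0.163]
contact_force: [-0.3, -1.1, -1.8]
grip_width: 49.6
grasp_force: 62.7
```

Request:
step_arm --targets '[{"tx": 0, "ty": 0, "tz": 0, "rx": 0.0346, "ry": 0.0194, "rz": -0.0655, "fingers": 1}, {"tx": 0, "ty": 0, "tz": 0, "rx": 0.0346, "ry": 0.0194, "rz": -0.0655, "fingers": 1}, {"tx": 0, "ty": 0, "tz": 0, "rx": 0.0346, "ry": 0.0194, "rz": -0.0655, "fingers": 1}, {"tx": 0, "ty": 0, "tz": 0, "rx": 0.0346, "ry": 0.0194, "rz": -0.0655, "fingers": 1}, {"tx": 0, "ty": 0, "tz": 0, "rx": 0.0346, "ry": 0.0194, "rz": -0.0655, "fingers": 1}]'

```text
t: 63.38
ee_pos: [645.5, -0.9, 257.0]
tool_rot: [-2.619, -0.014, -0.227]
contact_force: [-0.2, 0.5, -2.2]
grip_width: 49.5
grasp_force: 62.7
```

Request:
step_arm --targets '[{"tx": 0, "ty": 0, "tz": 0, "rx": 0.0346, "ry": 0.0194, "rz": -0.0655, "fingers": 1}, {"tx": 0, "ty": 0, "tz": 0, "rx": 0.0346, "ry": 0.0194, "rz": -0.0655, "fingers": 1}, {"tx": 0, "ty": 0, "tz": 0, "rx": 0.0346, "ry": 0.0194, "rz": -0.0655, "fingers": 1}, {"tx": 0, "ty": 0, "tz": 0, "rx": 0.0346, "ry": 0.0194, "rz": -0.0655, "fingers": 1}, {"tx": 0, "ty": 0, "tz": 0, "rx": 0.0346, "ry": 0.0194, "rz": -0.0655, "fingers": 1}]'

```text
t: 64.0
ee_pos: [645.5, -1.0, 256.9]
tool_rot: [-2.276, -0.624, -0.558]
contact_force: [-0.1, 0.3, -2.1]
grip_width: 50.0
grasp_force: 62.7
```

Request:
step_arm --targets '[{"tx": 0, "ty": 0, "tz": 0, "rx": 0.0346, "ry": 0.0194, "rz": -0.0655, "fingers": 1}, {"tx": 0, "ty": 0, "tz": 0, "rx": 0.0346, "ry": 0.0194, "rz": -0.0655, "fingers": 1}, {"tx": 0, "ty": 0, "tz": 0, "rx": 0.0346, "ry": 0.0194, "rz": -0.0655, "fingers": 1}, {"tx": 0, "ty": 0, "tz": 0, "rx": 0.0346, "ry": 0.0194, "rz": -0.0655, "fingers": 1}, {"tx": 0, "ty": 0, "tz": 0, "rx": 0.0346, "ry": 0.0194, "rz": -0.0655, "fingers": 1}]'

```text
t: 64.62
ee_pos: [645.6, -1.2, 256.6]
tool_rot: [-1.797, -1.143, -0.825]
contact_force: [0.0, 0.2, -1.8]
grip_width: 49.6
grasp_force: 62.8
```

Request:
step_arm --targets '[{"tx": 0, "ty": 0, "tz": 0, "rx": 0.0346, "ry": 0.0194, "rz": -0.0655, "fingers": 1}, {"tx": 0, "ty": 0, "tz": 0, "rx": 0.0346, "ry": 0.0194, "rz": -0.0655, "fingers": 1}, {"tx": 0, "ty": 0, "tz": 0, "rx": 0.0346, "ry": 0.0194, "rz": -0.0655, "fingers": 1}, {"tx": 0, "ty": 0, "tz": 0, "rx": 0.0346, "ry": 0.0194, "rz": -0.0655, "fingers": 1}, {"tx": 0, "ty": 0, "tz": 0, "rx": 0, "ry": 0, "rz": 0, "fingers": 1}]'

```text
t: 65.25
ee_pos: [645.9, -0.7, 255.7]
tool_rot: [-1.338, -1.48, -0.985]
contact_force: [0.6, 0.2, -1.4]
grip_width: 49.2
grasp_force: 62.8
```

```bash
python3 p9.py 90 10
```

```text
[ 0.33  0.81  0.15  1.21 -1.14  1.94  0.63]
TR x3: [-0.344, -0.061, 0.53] tot mm [-51.5, -9.1, 79.5] q [0.26, 0.82, 0.13, 1.36, -1.12, 1.81, 0.73] dq 0.05 err 0.0
TR x2: [-0.765, 0.0, 0.235] tot mm [-76.5, 0.0, 23.5] q [0.26, 0.93, 0.13, 1.36, -1.11, 1.76, 0.83] dq 0.06 err 0.0
```

Request:
step_arm --targets '[{"tx": -0.344, "ty": -0.061, "tz": 0.53, "rx": 0, "ry": 0, "rz": 0, "fingers": 1}, {"tx": -0.344, "ty": -0.061, "tz": 0.53, "rx": 0, "ry": 0, "rz": 0, "fingers": 1}, {"tx": -0.344, "ty": -0.061, "tz": 0.53, "rx": 0, "ry": 0, "rz": 0, "fingers": 1}, {"tx": -0.51, "ty": 0, "tz": 0.157, "rx": 0, "ry": 0, "rz": 0, "fingers": 1}, {"tx": -0.51, "ty": 0, "tz": 0.157, "rx": 0, "ry": 0, "rz": 0, "fingers": 1}]'

```text
t: 65.88
ee_pos: [630.5, 58.1, 130.6]
tool_rot: [-1.339, -1.484, -0.987]
contact_force: [0.2, -0.3, -2.8]
grip_width: 49.4
grasp_force: 62.8
```

Request:
step_arm --targets '[{"tx": -0.41, "ty": 0, "tz": 0.126, "rx": 0, "ry": 0, "rz": 0, "fingers": 1}, {"tx": 0, "ty": 0, "tz": 0, "rx": 0, "ry": 0, "rz": 0, "fingers": 1}, {"tx": 0, "ty": 0, "tz": 0, "rx": 0, "ry": 0, "rz": 0, "fingers": 1}]'

```text
t: 66.25
ee_pos: [630.9, 58.6, 111.3]
tool_rot: [-1.337, -1.485, -0.988]
contact_force: [0.2, -1.2, -1.6]
grip_width: 49.6
grasp_force: 62.8
```

```bash
python3 p9.py 1
```

```text
[ 0.27  0.91  0.13  1.37 -1.12  1.75  0.84]
TR x1: [-0.328, -0.006, 0.107] tot mm [-16.4, -0.3, 5.4] q [0.26, 0.95, 0.13, 1.36, -1.11, 1.76, 0.84] dq 0.04 err 0.0
```

Request:
step_arm --targets '[{"tx": -0.24, "ty": -0.006, "tz": 0.077, "rx": 0, "ry": 0, "rz": 0, "fingers": 1}, {"tx": -0.08, "ty": 0, "tz": 0.025, "rx": 0, "ry": 0, "rz": 0, "fingers": 1}, {"tx": 0, "ty": 0, "tz": 0, "rx": 0, "ry": 0, "rz": 0, "fingers": 1}]'

```text
t: 66.62
ee_pos: [630.0, 59.3, 93.6]
tool_rot: [-1.336, -1.484, -0.987]
contact_force: [0.5, -0.4, -1.8]
grip_width: 49.5
grasp_force: 62.8
```

Request:
step_arm --targets '[{"tx": -0.025, "ty": 0, "tz": 0.008, "rx": 0, "ry": 0, "rz": 0, "fingers": 1}, {"tx": 0, "ty": 0, "tz": 0, "rx": 0, "ry": 0, "rz": 0, "fingers": 1}]'

```text
t: 66.88
ee_pos: [630.2, 59.2, 92.8]
tool_rot: [-1.336, -1.484, -0.987]
contact_force: [-0.7, 0.5, -2.1]
grip_width: 49.6
grasp_force: 62.8
```

Request:
step_arm --targets '[{"tx": -0.02, "ty": 0, "tz": 0.006, "rx": 0, "ry": 0, "rz": 0, "fingers": 1}, {"tx": 0, "ty": 0, "tz": 0, "rx": 0, "ry": 0, "rz": 0, "fingers": 1}]'

```text
t: 67.12
ee_pos: [630.1, 59.2, 91.6]
tool_rot: [-1.336, -1.484, -0.987]
contact_force: [-0.3, 0.4, -2.2]
grip_width: 49.6
grasp_force: 62.8
```

Request:
step_arm --targets '[{"tx": -0.02, "ty": 0, "tz": 0.006, "rx": 0, "ry": 0, "rz": 0, "fingers": 1}, {"tx": 0, "ty": 0, "tz": 0, "rx": 0, "ry": 0, "rz": 0, "fingers": 1}]'

```text
t: 67.38
ee_pos: [630.2, 59.2, 91.3]
tool_rot: [-1.335, -1.484, -0.988]
contact_force: [-1.2, -0.1, 4.3]
grip_width: 49.5
grasp_force: 63.2
```

Request:
step_arm --targets '[{"tx": -0.02, "ty": 0, "tz": 0.006, "rx": 0, "ry": 0, "rz": 0, "fingers": 1}, {"tx": 0, "ty": 0, "tz": 0, "rx": 0, "ry": 0, "rz": 0, "fingers": 1}]'

```text
t: 67.62
ee_pos: [630.2, 59.2, 91.3]
tool_rot: [-1.334, -1.484, -0.989]
contact_force: [-3.2, -2.7, 9.2]
grip_width: 49.5
grasp_force: 63.6
```

```bash
python3 p9.py 0
```

```text
[ 0.27  0.94  0.13  1.37 -1.12  1.74  0.86]
TR x1: [0.033, 0.008, -0.017] tot mm [1.6, 0.4, -0.8] q [0.26, 0.95, 0.13, 1.35, -1.11, 1.75, 0.84] dq 0.02 err 0.0
```

Request:
step_arm --targets '[{"tx": 0.025, "ty": 0, "tz": -0.008, "rx": 0, "ry": 0, "rz": 0, "fingers": 1}, {"tx": 0, "ty": 0, "tz": 0, "rx": 0, "ry": 0, "rz": 0, "fingers": 0.45}, {"tx": 0, "ty": 0, "tz": 0, "rx": 0, "ry": 0, "rz": 0, "fingers": 0.35}, {"tx": 0, "ty": 0, "tz": 0, "rx": 0, "ry": 0, "rz": 0, "fingers": 0.2}, {"tx": 0, "ty": 0, "tz": 0, "rx": 0, "ry": 0, "rz": 0, "fingers": 0}]'

```text
t: 68.25
ee_pos: [630.1, 59.2, 90.5]
tool_rot: [-1.336, -1.484, -0.987]
contact_force: [-0.8, -0.4, -0.1]
grip_width: 83.6
grasp_force: 0.0
```

Request:
step_arm --targets '[{"tx": 0, "ty": 0, "tz": 0, "rx": 0, "ry": 0, "rz": 0, "fingers": 0}, {"tx": 0, "ty": 0, "tz": -0.3, "rx": 0, "ry": 0, "rz": 0, "fingers": 0}, {"tx": 0, "ty": 0, "tz": -0.5, "rx": 0, "ry": 0, "rz": 0, "fingers": 0}, {"tx": 0, "ty": 0, "tz": -0.7, "rx": 0, "ry": 0, "rz": 0, "fingers": 0}, {"tx": 0, "ty": 0, "tz": -0.7, "rx": 0, "ry": 0, "rz": 0, "fingers": 0}]'

```text
t: 68.88
ee_pos: [641.0, -47.5, 123.8]
tool_rot: [-1.337, -1.485, -0.987]
contact_force: [0.8, -0.3, 0.4]
grip_width: 85.8
grasp_force: 0.0
```

```bash
cat > chk.py <<'E'
from h import *
g=grab_frame("scene");g0=cv2.imread("pics/scene0.png")[:,:,::-1];S=cam("scene")
red,sand=redhouse(g)
def comp(m,X,r):
    p=proj(S,np.array(X,float))[0];k,l,st,c=cv2.connectedComponentsWithStats(m)
    for i in range(1,k):
        if st[i,4]>15 and np.hypot(*(c[i]-p))<r: print("  ",st[i].tolist(),c[i].round(1))
hp=proj(S,world(TOWER[0],(635.2,14.2,.103)));print("expected tower bbox",hp.min(0).round(1),hp.max(0).round(1))
print("red");comp(red,(635,14,60),45);print("sand");comp(sand,(635,14,80),45)
print("foot expect",proj(S,np.array([635.2,14.2,30.]))[0].round(1))
E
python3 chk.py
```

```text
expected tower bbox [282.8 189.9] [308.5 230.9]
red
   [320, 203, 14, 7, 20] [325.6 206.5]
   [285, 219, 15, 11, 42] [291.6 224.6]
   [289, 230, 10, 6, 16] [293.4 232.6]
sand
foot expect [294.5 220.4]
```

The red band sits at the expected foot position, so the red house stands on pad 1. Next: up, tool down, and over to the red roof.

Request:
step_arm --targets '[{"tx": 0.8, "ty": 0, "tz": -0.25, "rx": 0, "ry": 0, "rz": 0, "fingers": 0}, {"tx": 0.8, "ty": 0, "tz": -0.25, "rx": 0, "ry": 0, "rz": 0, "fingers": 0}, {"tx": 0.8, "ty": 0, "tz": -0.25, "rx": 0, "ry": 0, "rz": 0, "fingers": 0}, {"tx": 0.8, "ty": 0, "tz": -0.25, "rx": 0, "ry": 0, "rz": 0, "fingers": 0}, {"tx": 0.8, "ty": 0, "tz": -0.25, "rx": 0, "ry": 0, "rz": 0, "fingers": 0}]'

```text
t: 69.55
ee_pos: [640.7, -47.1, 334.2]
tool_rot: [-1.338, -1.484, -0.987]
contact_force: [0.7, -0.3, -0.1]
grip_width: 85.5
grasp_force: 0.0
```

```bash
cat >> plan.py <<'E'
def down(x,y,z,t): return pose((x,y,z),-Z,np.cross(-Z,[np.cos(t),np.sin(t),0]),0)
E
cat > p15.py <<'E'
from plan import *
c,q=cur();print(q.round(2),c[:3,3])
D=down(598.5,332,330,-.29+np.pi/2)
V=c.copy();V[:3,:3]=D[:3,:3]
plan([V,D,down(598.5,332,120,-.29+np.pi/2)],astep=.085,dstep=45)
E
python3 p15.py
```

```text
[ 0.42  0.78  0.1   1.08 -1.13  2.03  0.5 ] [640.74856157 -47.12624125 334.20695975]
ROT x10: [-0.0159, -0.0798, 0.0216] q [-0.22, 0.35, 0.32, 1.19, -0.11, 1.62, -0.22] dq 0.13 err 0.0
TR x9: [0.78, -0.331, 0.009] tot mm [351.2, -148.9, 4.2] q [-0.68, 0.45, 0.17, 1.05, -0.07, 1.64, -0.82] dq 0.07 err 0.0
TR x5: [0.0, 0.0, 0.84] tot mm [0.0, 0.0, 210.0] q [-0.68, 0.52, 0.14, 1.39, -0.08, 1.23, -0.82] dq 0.09 err 0.0
```

Request:
step_arm --targets '[{"tx": 0, "ty": 0, "tz": 0, "rx": -0.0159, "ry": -0.0798, "rz": 0.0216, "fingers": 0}, {"tx": 0, "ty": 0, "tz": 0, "rx": -0.0159, "ry": -0.0798, "rz": 0.0216, "fingers": 0}, {"tx": 0, "ty": 0, "tz": 0, "rx": -0.0159, "ry": -0.0798, "rz": 0.0216, "fingers": 0}, {"tx": 0, "ty": 0, "tz": 0, "rx": -0.0159, "ry": -0.0798, "rz": 0.0216, "fingers": 0}, {"tx": 0, "ty": 0, "tz": 0, "rx": -0.0159, "ry": -0.0798, "rz": 0.0216, "fingers": 0}]'

```text
t: 70.18
ee_pos: [640.9, -47.8, 333.6]
tool_rot: [-1.952, -1.736, -0.576]
contact_force: [-0.1, 0.6, 0.2]
grip_width: 85.4
grasp_force: 0.0
```

Request:
step_arm --targets '[{"tx": 0, "ty": 0, "tz": 0, "rx": -0.0159, "ry": -0.0798, "rz": 0.0216, "fingers": 0}, {"tx": 0, "ty": 0, "tz": 0, "rx": -0.0159, "ry": -0.0798, "rz": 0.0216, "fingers": 0}, {"tx": 0, "ty": 0, "tz": 0, "rx": -0.0159, "ry": -0.0798, "rz": 0.0216, "fingers": 0}, {"tx": 0, "ty": 0, "tz": 0, "rx": -0.0159, "ry": -0.0798, "rz": 0.0216, "fingers": 0}, {"tx": 0, "ty": 0, "tz": 0, "rx": -0.0159, "ry": -0.0798, "rz": 0.0216, "fingers": 0}]'

```text
t: 70.8
ee_pos: [641.0, -47.4, 334.0]
tool_rot: [2.519, 1.872, -0.001]
contact_force: [0.0, 0.7, -0.2]
grip_width: 85.7
grasp_force: 0.0
```

Request:
step_arm --targets '[{"tx": 0.78, "ty": -0.331, "tz": 0.009, "rx": 0, "ry": 0, "rz": 0, "fingers": 0}, {"tx": 0.78, "ty": -0.331, "tz": 0.009, "rx": 0, "ry": 0, "rz": 0, "fingers": 0}, {"tx": 0, "ty": 0, "tz": 0, "rx": 0, "ry": 0, "rz": 0, "fingers": 0}, {"tx": 0, "ty": 0, "tz": 0, "rx": 0, "ry": 0, "rz": 0, "fingers": 0}]'

```text
t: 71.3
ee_pos: [631.6, 36.6, 332.3]
tool_rot: [-2.52, -1.876, -0.001]
contact_force: [-0.4, -0.2, 0.4]
grip_width: 85.2
grasp_force: 0.0
```

```bash
python3 p15.py; python3 - <<'E'
from h import *
shot("w19");C,im=load("w19")
for n,x,y in(("G",621,154.7),("R",635.2,14.2)):print(n,proj(C,world(TOWER[0],(x,y,.103))[1::2]).round(1).tolist())
E
```

```text
[-0.36  0.32  0.32  1.23 -0.1   1.6  -0.35] [631.62512416  36.58522277 332.3306235 ]
TR x7: [0.782, -0.332, 0.007] tot mm [273.6, -116.2, 2.3] q [-0.71, 0.45, 0.21, 1.05, -0.09, 1.64, -0.81] dq 0.07 err 0.0
TR x5: [0.0, 0.0, 0.84] tot mm [0.0, 0.0, 210.0] q [-0.71, 0.52, 0.18, 1.4, -0.1, 1.23, -0.8] dq 0.09 err 0.0
71.3 [-0.36  0.32  0.32  1.23 -0.1   1.6  -0.35] [631.6  36.6 332.3] [-2.520e+00 -1.876e+00 -1.000e-03]
G [[201.7, 77.6], [180.1, 28.9], [246.0, 58.0], [226.0, 7.6]]
R [[253.8, 196.0], [236.5, 157.0], [294.3, 180.2], [278.3, 140.0]]
```

```bash
cat > top.py <<'E'
from h import *
import sys
C,im=load(sys.argv[1]);lab=cv2.cvtColor(im,cv2.COLOR_RGB2LAB).astype(float)
for n,x,y in(("G",621,154.7),("R",635.2,14.2)):
    T=np.array([[-25,-25,135],[25,-25,135],[25,25,135],[-25,25,135]],float)
    P=proj(C,world(T,(x,y,.103)));roi=np.zeros(im.shape[:2],np.uint8);inn=roi.copy()
    c=P.mean(0);cv2.fillConvexPoly(roi,((P-c)*1.5+c).astype(np.int32),1);cv2.fillConvexPoly(inn,((P-c)*.6+c).astype(np.int32),1)
    v=lab[inn>0];ref=np.median(v,0);print(n,"ref",ref.round(),"std",v.std(0).round(1))
    for th in(12,18,25):
        m=big(((np.linalg.norm((lab-ref)*[.6,1,1],axis=2)<th)&(roi>0)).astype(np.uint8))
        ct=max(cv2.findContours(m,0,2)[0],key=cv2.contourArea);r=cv2.minAreaRect(ct)
        b=np.array([plane(C,p,135)[:2] for p in cv2.boxPoints(r)]);e=[b[1]-b[0],b[2]-b[1]]
        a=np.arctan2(e[0][1],e[0][0]);a=(a+np.pi/4)%(np.pi/2)-np.pi/4
        print("  ",th,b.mean(0).round(1),[np.linalg.norm(k).round(1) for k in e],a.round(3))
E
python3 top.py w19
```

```text
G ref [107. 148. 148.] std [5.8 1.2 1.2]
   12 [622.7 156.4] [np.float64(49.4), np.float64(49.3)] 0.091
   18 [622.5 156.3] [np.float64(49.6), np.float64(49.9)] 0.086
   25 [625.3 151. ] [np.float64(53.8), np.float64(61.7)] 0.074
R ref [230. 119. 162.] std [1.6 0.7 0.9]
   12 [635.3  15.5] [np.float64(48.1), np.float64(48.4)] 0.097
   18 [635.   15.5] [np.float64(48.8), np.float64(48.4)] 0.097
   25 [635.   15.3] [np.float64(49.2), np.float64(49.1)] 0.097
```

Request:
step_arm --targets '[{"tx": 0.782, "ty": -0.332, "tz": 0.007, "rx": 0, "ry": 0, "rz": 0, "fingers": 0}, {"tx": 0.782, "ty": -0.332, "tz": 0.007, "rx": 0, "ry": 0, "rz": 0, "fingers": 0}, {"tx": 0.782, "ty": -0.332, "tz": 0.007, "rx": 0, "ry": 0, "rz": 0, "fingers": 0}, {"tx": 0.782, "ty": -0.332, "tz": 0.007, "rx": 0, "ry": 0, "rz": 0, "fingers": 0}, {"tx": 0.782, "ty": -0.332, "tz": 0.007, "rx": 0, "ry": 0, "rz": 0, "fingers": 0}]'

```text
t: 71.97
ee_pos: [608.4, 248.3, 330.7]
tool_rot: [-2.521, -1.874, -0.001]
contact_force: [0.3, 0.2, -0.3]
grip_width: 85.6
grasp_force: 0.0
```

Request:
step_arm --targets '[{"tx": 0.782, "ty": -0.332, "tz": 0.007, "rx": 0, "ry": 0, "rz": 0, "fingers": 0}, {"tx": 0.782, "ty": -0.332, "tz": 0.007, "rx": 0, "ry": 0, "rz": 0, "fingers": 0}, {"tx": 0, "ty": 0, "tz": 0.84, "rx": 0, "ry": 0, "rz": 0, "fingers": 0}, {"tx": 0, "ty": 0, "tz": 0.84, "rx": 0, "ry": 0, "rz": 0, "fingers": 0}, {"tx": 0, "ty": 0, "tz": 0.84, "rx": 0, "ry": 0, "rz": 0, "fingers": 0}]'

```text
t: 72.6
ee_pos: [599.4, 331.6, 202.7]
tool_rot: [2.521, 1.874, 0.002]
contact_force: [0.5, -0.7, -0.1]
grip_width: 85.4
grasp_force: 0.0
```

Request:
step_arm --targets '[{"tx": 0, "ty": 0, "tz": 0.84, "rx": 0, "ry": 0, "rz": 0, "fingers": 0}, {"tx": 0, "ty": 0, "tz": 0.84, "rx": 0, "ry": 0, "rz": 0, "fingers": 0}, {"tx": 0, "ty": 0, "tz": 0, "rx": 0, "ry": 0, "rz": 0, "fingers": 0}, {"tx": 0, "ty": 0, "tz": 0, "rx": 0, "ry": 0, "rz": 0, "fingers": 0}]'

```text
t: 73.1
ee_pos: [599.8, 333.2, 121.9]
tool_rot: [-2.52, -1.876, -0.005]
contact_force: [-0.4, -0.4, 0.6]
grip_width: 85.0
grasp_force: 0.0
```

```bash
cat > p16.py <<'E'
from plan import *
import sys
x,y,t=map(float,sys.argv[1:4]);plan([down(x,y,float(z),t) for z in sys.argv[4:]],dstep=45)
E
python3 p16.py 598.5 332 1.281 60 7
```

```text
ROT x1: [0.001, -0.0017, -0.0007] q [-0.7, 0.52, 0.18, 1.39, -0.09, 1.24, -0.81] dq 0.01 err 0.0
TR x2: [-0.015, -0.009, 0.619] tot mm [-1.5, -0.9, 61.9] q [-0.7, 0.57, 0.17, 1.45, -0.1, 1.13, -0.8] dq 0.06 err 0.0
TR x2: [0.0, 0.0, 0.53] tot mm [0.0, 0.0, 53.0] q [-0.69, 0.63, 0.16, 1.48, -0.11, 1.04, -0.79] dq 0.05 err 0.0
```

Request:
step_arm --targets '[{"tx": -0.015, "ty": -0.009, "tz": 0.619, "rx": 0.001, "ry": -0.0017, "rz": -0.0007, "fingers": 0}, {"tx": -0.015, "ty": -0.009, "tz": 0.619, "rx": 0, "ry": 0, "rz": 0, "fingers": 0}, {"tx": 0, "ty": 0, "tz": 0.53, "rx": 0, "ry": 0, "rz": 0, "fingers": 0}, {"tx": 0, "ty": 0, "tz": 0.53, "rx": 0, "ry": 0, "rz": 0, "fingers": 0.3}, {"tx": 0, "ty": 0, "tz": 0, "rx": 0, "ry": 0, "rz": 0, "fingers": 0.5}]'

```text
t: 73.72
ee_pos: [597.1, 332.2, 5.2]
tool_rot: [-2.518, -1.878, 0.005]
contact_force: [-0.6, 0.6, 0.6]
grip_width: 51.4
grasp_force: 0.0
```

Request:
step_arm --targets '[{"tx": 0, "ty": 0, "tz": 0, "rx": 0, "ry": 0, "rz": 0, "fingers": 0.65}, {"tx": 0, "ty": 0, "tz": 0, "rx": 0, "ry": 0, "rz": 0, "fingers": 0.75}, {"tx": 0, "ty": 0, "tz": 0, "rx": 0, "ry": 0, "rz": 0, "fingers": 1}, {"tx": 0, "ty": 0, "tz": 0, "rx": 0, "ry": 0, "rz": 0, "fingers": 1}]'

```text
t: 74.22
ee_pos: [598.6, 333.3, 7.7]
tool_rot: [-2.518, -1.879, -0.003]
contact_force: [0.4, -1.1, 7.0]
grip_width: 22.8
grasp_force: 60.2
```

```bash
cat > roof.py <<'E'
from plan import *
import sys
# save: x y psi  -> roof in tool ; go: x y psi z -> plan
f=sys.argv[1]
if f=="save":
    x,y,p=map(float,sys.argv[2:5]);M,_=cur();u=np.array([np.cos(p),np.sin(p),0])
    H=frame((x,y,0),np.cross(Z,u),Z);R=np.linalg.inv(M)@H;print(R.round(3).tolist());R[1,3]=0
    R[:3,:3]=np.diag([1,-1,-1]);pickle.dump(R,open("RR.pk","wb"))
else:
    R=pickle.load(open("RR.pk","rb"));x,y,p=map(float,sys.argv[2:5]);u=np.array([np.cos(p),np.sin(p),0])
    plan([frame((x,y,float(z)),np.cross(Z,u),Z)@np.linalg.inv(R) for z in sys.argv[5:]],dstep=45,astep=.085)
E
python3 roof.py save 598.5 332 1.281; python3 -c "
from cell import *
s=get_state();print(s['contact_force'],s['grip_width'])"
```

```text
[[1.0, 0.001, 0.002, -1.236], [0.001, -1.0, 0.001, 0.277], [0.002, -0.001, -1.0, 7.693], [0.0, 0.0, 0.0, 1.0]]
[ 0.41076075 -1.14373927  6.99135319] 22.810575763101784
```

Request:
step_arm --targets '[{"tx": 0, "ty": 0, "tz": -0.3, "rx": 0, "ry": 0, "rz": 0, "fingers": 1}, {"tx": 0, "ty": 0, "tz": -0.8, "rx": 0, "ry": 0, "rz": 0, "fingers": 1}, {"tx": 0, "ty": 0, "tz": -0.8, "rx": 0, "ry": 0, "rz": 0, "fingers": 1}, {"tx": 0, "ty": 0, "tz": -0.8, "rx": 0, "ry": 0, "rz": 0, "fingers": 1}, {"tx": 0, "ty": 0, "tz": -0.8, "rx": 0, "ry": 0, "rz": 0, "fingers": 1}]'

```text
t: 74.85
ee_pos: [597.2, 332.5, 182.8]
tool_rot: [-2.517, -1.879, 0.002]
contact_force: [0.9, 1.8, -0.3]
grip_width: 23.0
grasp_force: 59.1
```

Request:
step_arm --targets '[{"tx": 0, "ty": 0, "tz": -0.8, "rx": 0, "ry": 0, "rz": 0, "fingers": 1}, {"tx": 0, "ty": 0, "tz": -0.6, "rx": 0, "ry": 0, "rz": 0, "fingers": 1}, {"tx": 0, "ty": 0, "tz": 0, "rx": 0, "ry": 0, "rz": 0, "fingers": 1}, {"tx": 0, "ty": 0, "tz": 0, "rx": 0, "ry": 0, "rz": 0, "fingers": 1}]'

```text
t: 75.35
ee_pos: [597.0, 332.5, 249.6]
tool_rot: [-2.517, -1.879, 0.005]
contact_force: [0.3, -0.6, -0.9]
grip_width: 22.9
grasp_force: 59.2
```

```bash
python3 roof.py go 635.2 15.4 1.668 240 150
```

```text
ROT x3: [-0.0005, 0.0003, -0.0818] q [-0.66, 0.45, 0.13, 1.21, -0.06, 1.48, -0.45] dq 0.12 err 0.0
TR x8: [-0.795, 0.018, 0.005] tot mm [-318.1, 7.2, 1.9] q [-0.29, 0.34, 0.26, 1.38, -0.08, 1.43, 0.06] dq 0.07 err 0.0
TR x2: [0.0, 0.0, 0.9] tot mm [0.0, 0.0, 90.0] q [-0.29, 0.38, 0.24, 1.51, -0.1, 1.26, 0.07] dq 0.09 err 0.0
```

Request:
step_arm --targets '[{"tx": 0, "ty": 0, "tz": 0, "rx": -0.0005, "ry": 0.0003, "rz": -0.0818, "fingers": 1}, {"tx": 0, "ty": 0, "tz": 0, "rx": -0.0005, "ry": 0.0003, "rz": -0.0818, "fingers": 1}, {"tx": 0, "ty": 0, "tz": 0, "rx": -0.0005, "ry": 0.0003, "rz": -0.0818, "fingers": 1}, {"tx": -0.795, "ty": 0.018, "tz": 0.005, "rx": 0, "ry": 0, "rz": 0, "fingers": 1}, {"tx": -0.795, "ty": 0.018, "tz": 0.005, "rx": 0, "ry": 0, "rz": 0, "fingers": 1}]'

```text
t: 75.97
ee_pos: [606.2, 252.7, 247.7]
tool_rot: [-2.109, -2.327, 0.003]
contact_force: [0.0, -0.6, -1.1]
grip_width: 22.7
grasp_force: 59.1
```

Request:
step_arm --targets '[{"tx": -0.795, "ty": 0.018, "tz": 0.005, "rx": 0, "ry": 0, "rz": 0, "fingers": 1}, {"tx": -0.795, "ty": 0.018, "tz": 0.005, "rx": 0, "ry": 0, "rz": 0, "fingers": 1}, {"tx": -0.795, "ty": 0.018, "tz": 0.005, "rx": 0, "ry": 0, "rz": 0, "fingers": 1}, {"tx": -0.795, "ty": 0.018, "tz": 0.005, "rx": 0, "ry": 0, "rz": 0, "fingers": 1}, {"tx": -0.795, "ty": 0.018, "tz": 0.005, "rx": 0, "ry": 0, "rz": 0, "fingers": 1}]'

```text
t: 76.6
ee_pos: [629.9, 55.0, 246.8]
tool_rot: [-2.11, -2.326, 0.002]
contact_force: [0.3, -0.0, -0.1]
grip_width: 23.1
grasp_force: 59.1
```

Request:
step_arm --targets '[{"tx": -0.795, "ty": 0.018, "tz": 0.005, "rx": 0, "ry": 0, "rz": 0, "fingers": 1}, {"tx": 0, "ty": 0, "tz": 0.7, "rx": 0, "ry": 0, "rz": 0, "fingers": 1}, {"tx": 0, "ty": 0, "tz": 0.7, "rx": 0, "ry": 0, "rz": 0, "fingers": 1}, {"tx": 0, "ty": 0, "tz": 0, "rx": 0, "ry": 0, "rz": 0, "fingers": 1}, {"tx": 0, "ty": 0, "tz": 0, "rx": 0, "ry": 0, "rz": 0, "fingers": 1}]'

```text
t: 77.22
ee_pos: [635.7, 17.0, 178.8]
tool_rot: [2.11, 2.326, 0.001]
contact_force: [-0.1, -0.7, -0.5]
grip_width: 23.0
grasp_force: 59.1
```

```bash
python3 roof.py go 635.2 15.4 1.668 140
```

```text
TR x1: [-0.006, -0.013, 0.623] tot mm [-0.3, -0.7, 31.1] q [-0.29, 0.39, 0.25, 1.52, -0.1, 1.24, 0.07] dq 0.06 err 0.0
```

Request:
step_arm --targets '[{"tx": -0.006, "ty": -0.013, "tz": 0.4, "rx": 0, "ry": 0, "rz": 0, "fingers": 1}, {"tx": 0, "ty": 0, "tz": 0.24, "rx": 0, "ry": 0, "rz": 0, "fingers": 1}, {"tx": 0, "ty": 0, "tz": 0, "rx": 0, "ry": 0, "rz": 0, "fingers": 1}]'

```text
t: 77.6
ee_pos: [634.6, 16.6, 145.8]
tool_rot: [-2.111, -2.327, 0.0]
contact_force: [-0.8, -0.3, -0.3]
grip_width: 22.9
grasp_force: 59.1
```

Request:
step_arm --targets '[{"tx": 0, "ty": 0, "tz": 0.03, "rx": 0, "ry": 0, "rz": 0, "fingers": 1}, {"tx": 0, "ty": 0, "tz": 0, "rx": 0, "ry": 0, "rz": 0, "fingers": 1}]'

```text
t: 77.85
ee_pos: [635.1, 16.6, 145.0]
tool_rot: [2.111, 2.326, 0.002]
contact_force: [-0.3, 0.6, -0.8]
grip_width: 23.1
grasp_force: 59.1
```

Request:
step_arm --targets '[{"tx": 0, "ty": 0, "tz": 0.03, "rx": 0, "ry": 0, "rz": 0, "fingers": 1}, {"tx": 0, "ty": 0, "tz": 0, "rx": 0, "ry": 0, "rz": 0, "fingers": 1}]'

```text
t: 78.1
ee_pos: [634.8, 16.5, 142.8]
tool_rot: [2.111, 2.327, 0.001]
contact_force: [-0.2, 0.5, -0.1]
grip_width: 22.9
grasp_force: 59.1
```

Request:
step_arm --targets '[{"tx": 0, "ty": 0, "tz": 0.02, "rx": 0, "ry": 0, "rz": 0, "fingers": 1}, {"tx": 0, "ty": 0, "tz": 0, "rx": 0, "ry": 0, "rz": 0, "fingers": 1}]'

```text
t: 78.35
ee_pos: [635.0, 16.6, 142.7]
tool_rot: [2.111, 2.326, 0.002]
contact_force: [-1.2, 0.5, 5.0]
grip_width: 23.1
grasp_force: 59.9
```

Request:
step_arm --targets '[{"tx": 0, "ty": 0, "tz": 0.01, "rx": 0, "ry": 0, "rz": 0, "fingers": 1}, {"tx": 0, "ty": 0, "tz": 0, "rx": 0, "ry": 0, "rz": 0, "fingers": 1}]'

```text
t: 78.6
ee_pos: [635.1, 16.6, 142.7]
tool_rot: [2.111, 2.326, 0.002]
contact_force: [-3.3, 0.3, 8.5]
grip_width: 23.0
grasp_force: 60.6
```

Seated. Ease off, release, rise, and go to the green roof (468.3, 399, yaw 0).

Request:
step_arm --targets '[{"tx": 0, "ty": 0, "tz": -0.025, "rx": 0, "ry": 0, "rz": 0, "fingers": 1}, {"tx": 0, "ty": 0, "tz": 0, "rx": 0, "ry": 0, "rz": 0, "fingers": 0.7}, {"tx": 0, "ty": 0, "tz": 0, "rx": 0, "ry": 0, "rz": 0, "fingers": 0.6}, {"tx": 0, "ty": 0, "tz": 0, "rx": 0, "ry": 0, "rz": 0, "fingers": 0.4}, {"tx": 0, "ty": 0, "tz": -0.1, "rx": 0, "ry": 0, "rz": 0, "fingers": 0.3}]'

```text
t: 79.22
ee_pos: [634.5, 16.5, 147.4]
tool_rot: [-2.111, -2.326, 0.0]
contact_force: [-0.6, 0.1, 0.5]
grip_width: 59.8
grasp_force: 0.0
```

Request:
step_arm --targets '[{"tx": 0, "ty": 0, "tz": -0.5, "rx": 0, "ry": 0, "rz": 0, "fingers": 0.3}, {"tx": 0, "ty": 0, "tz": -0.8, "rx": 0, "ry": 0, "rz": 0, "fingers": 0.1}, {"tx": 0, "ty": 0, "tz": -0.8, "rx": 0, "ry": 0, "rz": 0, "fingers": 0}, {"tx": 0, "ty": 0, "tz": -0.8, "rx": 0, "ry": 0, "rz": 0, "fingers": 0}, {"tx": 0, "ty": 0, "tz": -0.6, "rx": 0, "ry": 0, "rz": 0, "fingers": 0}]'

```text
t: 79.85
ee_pos: [634.9, 16.4, 325.1]
tool_rot: [2.11, 2.325, 0.003]
contact_force: [1.4, 0.4, 0.4]
grip_width: 85.2
grasp_force: 0.0
```

```bash
python3 p16.py 468.3 399 1.571 320 110; python3 - <<'E'
from h import *
shot("w20")
t=grab_frame("top");print("roofG top",fit([(cam("top"),t)],ROOF,(468,399,0),62))
E
```

```text
ROT x1: [0.0015, -0.0002, 0.0616] q [-0.3, 0.33, 0.28, 1.24, -0.09, 1.59, -0.04] dq 0.09 err 0.0
TR x10: [0.765, -0.333, 0.01] tot mm [382.6, -166.6, 5.1] q [-0.81, 0.28, 0.04, 1.29, -0.01, 1.57, -0.77] dq 0.08 err 0.0
TR x5: [0.0, 0.0, 0.84] tot mm [0.0, 0.0, 210.0] q [-0.8, 0.38, 0.02, 1.6, -0.01, 1.16, -0.77] dq 0.09 err 0.0
79.85 [-0.29  0.33  0.27  1.24 -0.09  1.59  0.06] [634.9  16.4 325.1] [2.11  2.325 0.003]
roofG top (array([ 4.66842e+02,  3.98934e+02, -9.00000e-03]), np.float64(0.074))
```

Request:
step_arm --targets '[{"tx": 0, "ty": 0, "tz": 0, "rx": 0.0015, "ry": 0, "rz": 0.0616, "fingers": 0}, {"tx": 0.765, "ty": -0.333, "tz": 0.01, "rx": 0, "ry": 0, "rz": 0, "fingers": 0}, {"tx": 0.765, "ty": -0.333, "tz": 0.01, "rx": 0, "ry": 0, "rz": 0, "fingers": 0}, {"tx": 0.765, "ty": -0.333, "tz": 0.01, "rx": 0, "ry": 0, "rz": 0, "fingers": 0}, {"tx": 0.765, "ty": -0.333, "tz": 0.01, "rx": 0, "ry": 0, "rz": 0, "fingers": 0}]'

```text
t: 80.58
ee_pos: [567.2, 170.6, 320.3]
tool_rot: [-2.22, -2.221, 0.003]
contact_force: [0.4, -0.1, -0.4]
grip_width: 85.5
grasp_force: 0.0
```

Request:
step_arm --targets '[{"tx": 0.765, "ty": -0.333, "tz": 0.01, "rx": 0, "ry": 0, "rz": 0, "fingers": 0}, {"tx": 0.765, "ty": -0.333, "tz": 0.01, "rx": 0, "ry": 0, "rz": 0, "fingers": 0}, {"tx": 0.765, "ty": -0.333, "tz": 0.01, "rx": 0, "ry": 0, "rz": 0, "fingers": 0}, {"tx": 0.765, "ty": -0.333, "tz": 0.01, "rx": 0, "ry": 0, "rz": 0, "fingers": 0}, {"tx": 0.765, "ty": -0.333, "tz": 0.01, "rx": 0, "ry": 0, "rz": 0, "fingers": 0}]'

```text
t: 81.2
ee_pos: [484.0, 361.7, 318.0]
tool_rot: [-2.22, -2.221, 0.003]
contact_force: [0.9, 0.0, -0.7]
grip_width: 85.3
grasp_force: 0.0
```

Request:
step_arm --targets '[{"tx": 0.765, "ty": -0.333, "tz": 0.01, "rx": 0, "ry": 0, "rz": 0, "fingers": 0}, {"tx": 0, "ty": 0, "tz": 0.84, "rx": 0, "ry": 0, "rz": 0, "fingers": 0}, {"tx": 0, "ty": 0, "tz": 0.84, "rx": 0, "ry": 0, "rz": 0, "fingers": 0}, {"tx": 0, "ty": 0, "tz": 0.84, "rx": 0, "ry": 0, "rz": 0, "fingers": 0}, {"tx": 0, "ty": 0, "tz": 0.84, "rx": 0, "ry": 0, "rz": 0, "fingers": 0}]'

```text
t: 81.82
ee_pos: [467.5, 398.7, 148.3]
tool_rot: [-2.22, -2.221, 0.003]
contact_force: [0.9, 0.9, -0.3]
grip_width: 85.7
grasp_force: 0.0
```

Request:
step_arm --targets '[{"tx": 0, "ty": 0, "tz": 0.6, "rx": 0, "ry": 0, "rz": 0, "fingers": 0}, {"tx": 0, "ty": 0, "tz": 0, "rx": 0, "ry": 0, "rz": 0, "fingers": 0}, {"tx": 0, "ty": 0, "tz": 0, "rx": 0, "ry": 0, "rz": 0, "fingers": 0}]'

```text
t: 82.2
ee_pos: [468.2, 399.4, 121.4]
tool_rot: [-2.22, -2.221, -0.0]
contact_force: [-0.1, 0.4, 0.5]
grip_width: 85.5
grasp_force: 0.0
```

```bash
python3 p16.py 468.3 399 1.571 7;python3 - <<'E'
from h import *
shot("w21")
print(fit([load("w21")],ROOF,(468,399,0),62))
E
```

```text
TR x3: [-0.003, 0.0, 0.762] tot mm [-0.4, 0.1, 114.4] q [-0.8, 0.5, 0.02, 1.68, -0.01, 0.96, -0.77] dq 0.08 err 0.0
82.2 [-0.8   0.37  0.03  1.6  -0.01  1.18 -0.77] [468.2 399.4 121.4] [-2.22  -2.221 -0.   ]
(array([4.68944e+02, 3.99325e+02, 4.00000e-03]), np.float64(0.021))
```

Request:
step_arm --targets '[{"tx": 0, "ty": 0, "tz": 0.76, "rx": 0, "ry": 0, "rz": 0, "fingers": 0}, {"tx": 0, "ty": 0, "tz": 0.76, "rx": 0, "ry": 0, "rz": 0, "fingers": 0}, {"tx": 0, "ty": 0, "tz": 0.5, "rx": 0, "ry": 0, "rz": 0, "fingers": 0}, {"tx": 0, "ty": 0, "tz": 0.26, "rx": 0, "ry": 0, "rz": 0, "fingers": 0.3}, {"tx": 0, "ty": 0, "tz": 0, "rx": 0, "ry": 0, "rz": 0, "fingers": 0.5}]'

```text
t: 82.88
ee_pos: [467.7, 399.2, 6.4]
tool_rot: [-2.22, -2.221, 0.002]
contact_force: [0.1, 0.2, 0.2]
grip_width: 51.6
grasp_force: 0.0
```

Request:
step_arm --targets '[{"tx": 0, "ty": 0, "tz": 0, "rx": 0, "ry": 0, "rz": 0, "fingers": 0.65}, {"tx": 0, "ty": 0, "tz": 0, "rx": 0, "ry": 0, "rz": 0, "fingers": 0.75}, {"tx": 0, "ty": 0, "tz": 0, "rx": 0, "ry": 0, "rz": 0, "fingers": 1}, {"tx": 0, "ty": 0, "tz": 0, "rx": 0, "ry": 0, "rz": 0, "fingers": 1}]'

```text
t: 83.38
ee_pos: [468.4, 399.8, 7.6]
tool_rot: [-2.22, -2.221, -0.002]
contact_force: [-0.7, -1.5, 6.0]
grip_width: 22.8
grasp_force: 60.1
```

```bash
python3 roof.py save 468.7 399.2 1.573
```

```text
[[1.0, -0.002, 0.002, -0.611], [-0.002, -1.0, -0.0, 0.329], [0.002, 0.0, -1.0, 7.638], [0.0, 0.0, 0.0, 1.0]]
```

Request:
step_arm --targets '[{"tx": 0, "ty": 0, "tz": -0.3, "rx": 0, "ry": 0, "rz": 0, "fingers": 1}, {"tx": 0, "ty": 0, "tz": -0.8, "rx": 0, "ry": 0, "rz": 0, "fingers": 1}, {"tx": 0, "ty": 0, "tz": -0.8, "rx": 0, "ry": 0, "rz": 0, "fingers": 1}, {"tx": 0, "ty": 0, "tz": -0.8, "rx": 0, "ry": 0, "rz": 0, "fingers": 1}, {"tx": 0, "ty": 0, "tz": -0.8, "rx": 0, "ry": 0, "rz": 0, "fingers": 1}]'

```text
t: 84.0
ee_pos: [467.7, 398.8, 183.5]
tool_rot: [-2.22, -2.221, 0.001]
contact_force: [0.4, 0.0, 0.1]
grip_width: 23.0
grasp_force: 59.1
```

Request:
step_arm --targets '[{"tx": 0, "ty": 0, "tz": -0.8, "rx": 0, "ry": 0, "rz": 0, "fingers": 1}, {"tx": 0, "ty": 0, "tz": -0.6, "rx": 0, "ry": 0, "rz": 0, "fingers": 1}, {"tx": 0, "ty": 0, "tz": 0, "rx": 0, "ry": 0, "rz": 0, "fingers": 1}, {"tx": 0, "ty": 0, "tz": 0, "rx": 0, "ry": 0, "rz": 0, "fingers": 1}]'

```text
t: 84.5
ee_pos: [467.6, 398.6, 250.6]
tool_rot: [-2.22, -2.221, 0.003]
contact_force: [0.1, -0.6, -0.9]
grip_width: 22.7
grasp_force: 59.2
```

```bash
python3 roof.py go 622.3 156 1.664 240 165
```

```text
ROT x1: [-0.0016, 0.0002, -0.0591] q [-0.8, 0.29, 0.02, 1.42, -0.01, 1.43, -0.68] dq 0.09 err 0.0
TR x7: [-0.73, 0.375, 0.008] tot mm [-255.4, 131.4, 2.9] q [-0.45, 0.35, 0.17, 1.35, -0.06, 1.44, -0.18] dq 0.07 err 0.0
TR x2: [0.0, 0.0, 0.75] tot mm [0.0, 0.0, 75.0] q [-0.44, 0.39, 0.16, 1.47, -0.06, 1.29, -0.18] dq 0.07 err 0.0
```

Request:
step_arm --targets '[{"tx": 0, "ty": 0, "tz": 0, "rx": -0.0016, "ry": 0.0002, "rz": -0.0591, "fingers": 1}, {"tx": -0.73, "ty": 0.375, "tz": 0.008, "rx": 0, "ry": 0, "rz": 0, "fingers": 1}, {"tx": -0.73, "ty": 0.375, "tz": 0.008, "rx": 0, "ry": 0, "rz": 0, "fingers": 1}, {"tx": -0.73, "ty": 0.375, "tz": 0.008, "rx": 0, "ry": 0, "rz": 0, "fingers": 1}, {"tx": -0.73, "ty": 0.375, "tz": 0.008, "rx": 0, "ry": 0, "rz": 0, "fingers": 1}]'

```text
t: 85.12
ee_pos: [556.2, 259.1, 248.0]
tool_rot: [-2.115, -2.322, 0.002]
contact_force: [-0.3, 1.0, -1.1]
grip_width: 23.0
grasp_force: 59.2
```

Request:
step_arm --targets '[{"tx": -0.73, "ty": 0.375, "tz": 0.008, "rx": 0, "ry": 0, "rz": 0, "fingers": 1}, {"tx": -0.73, "ty": 0.375, "tz": 0.008, "rx": 0, "ry": 0, "rz": 0, "fingers": 1}, {"tx": -0.73, "ty": 0.375, "tz": 0.008, "rx": 0, "ry": 0, "rz": 0, "fingers": 1}, {"tx": 0, "ty": 0, "tz": 0.75, "rx": 0, "ry": 0, "rz": 0, "fingers": 1}, {"tx": 0, "ty": 0, "tz": 0.75, "rx": 0, "ry": 0, "rz": 0, "fingers": 1}]'

```text
t: 85.75
ee_pos: [622.1, 156.0, 170.9]
tool_rot: [-2.116, -2.321, 0.001]
contact_force: [-0.7, 0.2, -1.5]
grip_width: 22.5
grasp_force: 59.3
```

Request:
step_arm --targets '[{"tx": 0, "ty": 0, "tz": 0, "rx": 0, "ry": 0, "rz": 0, "fingers": 1}, {"tx": 0, "ty": 0, "tz": 0, "rx": 0, "ry": 0, "rz": 0, "fingers": 1}]'

```text
t: 86.0
ee_pos: [622.8, 157.0, 174.2]
tool_rot: [2.115, 2.322, 0.002]
contact_force: [0.6, -0.1, -0.9]
grip_width: 23.3
grasp_force: 59.2
```

```bash
python3 roof.py go 622.3 156 1.664 136
```

```text
TR x1: [-0.006, -0.012, 0.612] tot mm [-0.3, -0.6, 30.6] q [-0.45, 0.41, 0.17, 1.5, -0.07, 1.24, -0.18] dq 0.06 err 0.0
```

Request:
step_arm --targets '[{"tx": -0.006, "ty": -0.012, "tz": 0.4, "rx": 0, "ry": 0, "rz": 0, "fingers": 1}, {"tx": 0, "ty": 0, "tz": 0.2, "rx": 0, "ry": 0, "rz": 0, "fingers": 1}, {"tx": 0, "ty": 0, "tz": 0, "rx": 0, "ry": 0, "rz": 0, "fingers": 1}]'

```text
t: 86.38
ee_pos: [622.1, 156.6, 143.7]
tool_rot: [2.115, 2.322, 0.002]
contact_force: [0.4, 0.5, -0.8]
grip_width: 22.9
grasp_force: 59.2
```

Request:
step_arm --targets '[{"tx": 0, "ty": 0, "tz": 0.03, "rx": 0, "ry": 0, "rz": 0, "fingers": 1}, {"tx": 0, "ty": 0, "tz": 0, "rx": 0, "ry": 0, "rz": 0, "fingers": 1}]'

```text
t: 86.62
ee_pos: [622.5, 156.7, 142.7]
tool_rot: [2.115, 2.322, 0.003]
contact_force: [-0.6, 0.5, 3.8]
grip_width: 22.8
grasp_force: 59.6
```

Request:
step_arm --targets '[{"tx": 0, "ty": 0, "tz": 0.02, "rx": 0, "ry": 0, "rz": 0, "fingers": 1}, {"tx": 0, "ty": 0, "tz": 0, "rx": 0, "ry": 0, "rz": 0, "fingers": 1}]'

```text
t: 86.88
ee_pos: [622.6, 156.7, 142.7]
tool_rot: [2.115, 2.322, 0.005]
contact_force: [-2.9, -0.8, 10.0]
grip_width: 22.8
grasp_force: 60.8
```

Request:
step_arm --targets '[{"tx": 0, "ty": 0, "tz": -0.035, "rx": 0, "ry": 0, "rz": 0, "fingers": 1}, {"tx": 0, "ty": 0, "tz": 0, "rx": 0, "ry": 0, "rz": 0, "fingers": 0.7}, {"tx": 0, "ty": 0, "tz": 0, "rx": 0, "ry": 0, "rz": 0, "fingers": 0.6}, {"tx": 0, "ty": 0, "tz": 0, "rx": 0, "ry": 0, "rz": 0, "fingers": 0.4}, {"tx": 0, "ty": 0, "tz": -0.1, "rx": 0, "ry": 0, "rz": 0, "fingers": 0.3}]'

```text
t: 87.5
ee_pos: [621.6, 156.4, 147.1]
tool_rot: [-2.115, -2.322, 0.0]
contact_force: [-0.8, 0.0, -0.3]
grip_width: 59.5
grasp_force: 0.0
```

Request:
step_arm --targets '[{"tx": 0, "ty": 0, "tz": -0.5, "rx": 0, "ry": 0, "rz": 0, "fingers": 0.3}, {"tx": 0, "ty": 0, "tz": -0.8, "rx": 0, "ry": 0, "rz": 0, "fingers": 0.1}, {"tx": 0, "ty": 0, "tz": -0.8, "rx": 0, "ry": 0, "rz": 0, "fingers": 0}, {"tx": 0, "ty": 0, "tz": -0.8, "rx": 0, "ry": 0, "rz": 0, "fingers": 0}, {"tx": 0, "ty": 0, "tz": -0.8, "rx": 0, "ry": 0, "rz": 0, "fingers": 0}]'

```text
t: 88.12
ee_pos: [621.7, 156.3, 334.2]
tool_rot: [2.115, 2.322, 0.002]
contact_force: [0.5, -0.1, -0.4]
grip_width: 85.2
grasp_force: 0.0
```

Request:
step_arm --targets '[{"tx": -0.8, "ty": -0.3, "tz": -0.4, "rx": 0, "ry": 0, "rz": 0, "fingers": 0}, {"tx": -0.8, "ty": -0.3, "tz": 0, "rx": 0, "ry": 0, "rz": 0, "fingers": 0}, {"tx": 0, "ty": 0, "tz": 0, "rx": 0, "ry": 0, "rz": 0, "fingers": 0}, {"tx": 0, "ty": 0, "tz": 0, "rx": 0, "ry": 0, "rz": 0, "fingers": 0}]'

```text
t: 88.62
ee_pos: [599.3, 74.6, 352.5]
tool_rot: [-2.115, -2.323, -0.002]
contact_force: [-1.1, 0.1, -1.0]
grip_width: 85.2
grasp_force: 0.0
```

```bash
cat > rchk.py <<'E'
from h import *
import sys
C,im=load(sys.argv[1]);h=cv2.cvtColor(im,cv2.COLOR_RGB2HSV)
M={"R":cv2.inRange(h,(0,150,50),(9,255,255))|cv2.inRange(h,(172,150,50),(180,255,255)),"G":cv2.inRange(h,(60,80,30),(90,255,255))}
white=cv2.inRange(h,(0,0,200),(180,40,255))
UP=lambda z:[P+[0,0,z] for P in ROOF]
for n,x,y in(("G",622.3,156),("R",635.2,15.4)):
    q0=(x,y,.097);roi=cv2.resize(cv2.dilate(render(C,UP(135),q0,im.shape),np.ones((61,61),np.uint8)),(512,384),interpolation=0)
    m=M[n]&255*roi;m=((m>0)).astype(np.uint8)
    slab=big(m);print(n,"slab px",slab.sum(),proj(C,np.array([x,y,143.]))[0].round())
    ct=max(cv2.findContours(slab,0,2)[0],key=cv2.contourArea);hull=cv2.convexHull(ct)
    mm=np.zeros_like(slab);cv2.fillConvexPoly(mm,hull,1)
    print("   fit",fitmask([(C,mm)],[boxpts(66,66,135,143)],(x,y,.097)))
E
python3 - <<'E'
from h import *
shot("w22")
E
python3 rchk.py w22
```

```text
88.625 [-0.37  0.25  0.22  1.27 -0.06  1.63 -0.07] [599.3  74.6 352.5] [-2.115e+00 -2.323e+00 -2.000e-03]
G slab px 3088 [285.  76.]
   fit (array([6.22474e+02, 1.55795e+02, 9.60000e-02]), np.float64(0.03))
R slab px 2181 [282. 200.]
   fit (array([6.35564e+02, 1.54310e+01, 9.50000e-02]), np.float64(0.024))
```

Both roofs measured centred and square within 1 mm. Now to the switch: approach from the robot side and push the ball to +x.

```bash
cat > p17.py <<'E'
from plan import *
c,q=cur();D=down(490,-304,340,0);V=c.copy();V[:3,:3]=D[:3,:3]
plan([V,D,down(490,-304,46,0)],dstep=45,astep=.09)
E
python3 p17.py
```

```text
ROT x12: [-0.0, -0.0001, 0.0884] q [-0.52, 0.25, 0.41, 1.28, -0.1, 1.63, -1.69] dq 0.14 err 0.0
TR x9: [-0.243, 0.843, 0.027] tot mm [-109.3, 379.2, 12.2] q [-0.07, 0.19, 0.67, 1.4, -0.12, 1.59, -0.99] dq 0.09 err 0.0
TR x7: [0.0, 0.0, 0.84] tot mm [0.0, 0.0, 294.0] q [-0.01, 0.4, 0.6, 1.8, -0.26, 1.02, -0.88] dq 0.09 err 0.0
```

Request:
step_arm --targets '[{"tx": 0, "ty": 0, "tz": 0, "rx": 0, "ry": 0, "rz": 0.0884, "fingers": 1}, {"tx": 0, "ty": 0, "tz": 0, "rx": 0, "ry": 0, "rz": 0.0884, "fingers": 1}, {"tx": 0, "ty": 0, "tz": 0, "rx": 0, "ry": 0, "rz": 0.0884, "fingers": 1}, {"tx": 0, "ty": 0, "tz": 0, "rx": 0, "ry": 0, "rz": 0.0884, "fingers": 1}, {"tx": 0, "ty": 0, "tz": 0, "rx": 0, "ry": 0, "rz": 0.0884, "fingers": 1}]'

```text
t: 89.3
ee_pos: [599.4, 75.5, 351.8]
tool_rot: [-2.781, -1.461, 0.0]
contact_force: [-0.2, -0.5, -0.1]
grip_width: -0.2
grasp_force: 0.0
```

Request:
step_arm --targets '[{"tx": 0, "ty": 0, "tz": 0, "rx": 0, "ry": 0, "rz": 0.0884, "fingers": 1}, {"tx": 0, "ty": 0, "tz": 0, "rx": 0, "ry": 0, "rz": 0.0884, "fingers": 1}, {"tx": 0, "ty": 0, "tz": 0, "rx": 0, "ry": 0, "rz": 0.0884, "fingers": 1}, {"tx": 0, "ty": 0, "tz": 0, "rx": 0, "ry": 0, "rz": 0.0884, "fingers": 1}, {"tx": 0, "ty": 0, "tz": 0, "rx": 0, "ry": 0, "rz": 0.0884, "fingers": 1}]'

```text
t: 89.92
ee_pos: [599.4, 75.6, 351.8]
tool_rot: [-3.112, -0.428, 0.0]
contact_force: [1.3, -1.1, 0.9]
grip_width: 0.0
grasp_force: 0.0
```

Request:
step_arm --targets '[{"tx": 0, "ty": 0, "tz": 0, "rx": 0, "ry": 0, "rz": 0.0884, "fingers": 1}, {"tx": 0, "ty": 0, "tz": 0, "rx": 0, "ry": 0, "rz": 0.0884, "fingers": 1}, {"tx": -0.243, "ty": 0.843, "tz": 0.027, "rx": 0, "ry": 0, "rz": 0, "fingers": 1}, {"tx": -0.243, "ty": 0.843, "tz": 0.027, "rx": 0, "ry": 0, "rz": 0, "fingers": 1}, {"tx": -0.243, "ty": 0.843, "tz": 0.027, "rx": 0, "ry": 0, "rz": 0, "fingers": 1}]'

```text
t: 90.55
ee_pos: [562.5, -52.2, 347.8]
tool_rot: [-3.141, -0.0, 0.0]
contact_force: [0.4, -0.6, -0.1]
grip_width: -0.2
grasp_force: 0.0
```

Request:
step_arm --targets '[{"tx": -0.243, "ty": 0.843, "tz": 0.027, "rx": 0, "ry": 0, "rz": 0, "fingers": 1}, {"tx": -0.243, "ty": 0.843, "tz": 0.027, "rx": 0, "ry": 0, "rz": 0, "fingers": 1}, {"tx": -0.243, "ty": 0.843, "tz": 0.027, "rx": 0, "ry": 0, "rz": 0, "fingers": 1}, {"tx": -0.243, "ty": 0.843, "tz": 0.027, "rx": 0, "ry": 0, "rz": 0, "fingers": 1}, {"tx": -0.243, "ty": 0.843, "tz": 0.027, "rx": 0, "ry": 0, "rz": 0, "fingers": 1}]'

```text
t: 91.18
ee_pos: [501.8, -263.0, 341.0]
tool_rot: [-3.141, -0.0, -0.0]
contact_force: [0.7, -0.1, 0.2]
grip_width: 0.3
grasp_force: 0.0
```

Request:
step_arm --targets '[{"tx": -0.243, "ty": 0.843, "tz": 0.027, "rx": 0, "ry": 0, "rz": 0, "fingers": 1}, {"tx": 0, "ty": 0, "tz": 0.84, "rx": 0, "ry": 0, "rz": 0, "fingers": 1}, {"tx": 0, "ty": 0, "tz": 0.84, "rx": 0, "ry": 0, "rz": 0, "fingers": 1}, {"tx": 0, "ty": 0, "tz": 0.84, "rx": 0, "ry": 0, "rz": 0, "fingers": 1}, {"tx": 0, "ty": 0, "tz": 0, "rx": 0, "ry": 0, "rz": 0, "fingers": 1}]'

```text
t: 91.8
ee_pos: [488.5, -303.1, 211.2]
tool_rot: [-3.139, 0.001, 0.008]
contact_force: [0.1, 0.4, 1.2]
grip_width: -0.2
grasp_force: 0.0
```

```bash
python3 p16.py 490 -304 0 46; python3 -c "
from h import *
ballpx();ballw()"
```

```text
ROT x1: [-0.0017, 0.0031, -0.0002] q [-0.07, 0.23, 0.65, 1.63, -0.14, 1.33, -0.97] dq 0.02 err 0.0
TR x4: [0.007, 0.005, 0.826] tot mm [1.5, 0.9, 165.2] q [-0.01, 0.4, 0.6, 1.8, -0.26, 1.02, -0.88] dq 0.08 err 0.0
ball px 185.9 244.0 46 off=184.4,242.5 on=195.4,259.6
ballw [246 106  28  29 631] [ 531.3 -305.    85. ] [ 489.5 -304.   213.7] [-0.3  0.9  0.2]
```

Request:
step_arm --targets '[{"tx": 0, "ty": 0.005, "tz": 0.826, "rx": 0, "ry": 0, "rz": 0, "fingers": 1}, {"tx": 0, "ty": 0.005, "tz": 0.826, "rx": 0, "ry": 0, "rz": 0, "fingers": 1}, {"tx": 0, "ty": 0, "tz": 0.826, "rx": 0, "ry": 0, "rz": 0, "fingers": 1}, {"tx": 0, "ty": 0, "tz": 0.826, "rx": 0, "ry": 0, "rz": 0, "fingers": 1}, {"tx": 0, "ty": 0, "tz": 0, "rx": 0, "ry": 0, "rz": 0, "fingers": 1}]'

```text
t: 92.52
ee_pos: [489.1, -304.9, 48.2]
tool_rot: [-3.14, 0.002, 0.003]
contact_force: [0.1, -0.3, 0.8]
grip_width: -0.1
grasp_force: 0.0
```

Request:
step_arm --targets '[{"tx": 0.16, "ty": 0.01, "tz": 0, "rx": 0, "ry": 0, "rz": 0, "fingers": 1}, {"tx": 0.16, "ty": 0.02, "tz": 0, "rx": 0, "ry": 0, "rz": 0, "fingers": 1}, {"tx": 0.16, "ty": 0.02, "tz": 0, "rx": 0, "ry": 0, "rz": 0, "fingers": 1}, {"tx": 0.16, "ty": 0.02, "tz": 0, "rx": 0, "ry": 0, "rz": 0, "fingers": 1}, {"tx": 0.16, "ty": 0.02, "tz": 0, "rx": 0, "ry": 0, "rz": 0, "fingers": 1}]'

```text
t: 93.15
ee_pos: [529.9, -310.2, 48.9]
tool_rot: [-3.141, 0.004, -0.001]
contact_force: [-1.4, -0.1, 0.5]
grip_width: 0.2
grasp_force: 0.7
```

Request:
step_arm --targets '[{"tx": 0.16, "ty": 0.02, "tz": 0, "rx": 0, "ry": 0, "rz": 0, "fingers": 1}, {"tx": 0.16, "ty": 0.02, "tz": 0, "rx": 0, "ry": 0, "rz": 0, "fingers": 1}, {"tx": 0.16, "ty": 0.02, "tz": 0, "rx": 0, "ry": 0, "rz": 0, "fingers": 1}, {"tx": 0.16, "ty": 0.02, "tz": 0, "rx": 0, "ry": 0, "rz": 0, "fingers": 1}, {"tx": 0.12, "ty": 0.02, "tz": 0, "rx": 0, "ry": 0, "rz": 0, "fingers": 1}]'

```text
t: 93.78
ee_pos: [567.7, -315.1, 48.5]
tool_rot: [-3.141, 0.003, -0.0]
contact_force: [-0.5, 0.1, -1.1]
grip_width: 0.2
grasp_force: 0.5
```

Request:
step_arm --targets '[{"tx": 0.06, "ty": 0, "tz": 0, "rx": 0, "ry": 0, "rz": 0, "fingers": 1}, {"tx": 0, "ty": 0, "tz": 0, "rx": 0, "ry": 0, "rz": 0, "fingers": 1}]'

```text
t: 94.02
ee_pos: [570.5, -315.2, 48.8]
tool_rot: [-3.141, 0.003, -0.001]
contact_force: [-1.1, -0.3, -0.4]
grip_width: 0.3
grasp_force: 0.0
```

```bash
python3 -c "
from h import *
ballpx()"
```

```text
ball px 195.9 260.6 56 off=184.4,242.5 on=195.4,259.6
```

Request:
step_arm --targets '[{"tx": 0.08, "ty": 0, "tz": 0, "rx": 0, "ry": 0, "rz": 0, "fingers": 1}, {"tx": 0, "ty": 0, "tz": 0, "rx": 0, "ry": 0, "rz": 0, "fingers": 1}]'

```text
t: 94.32
ee_pos: [573.2, -315.4, 48.6]
tool_rot: [-3.141, 0.005, 0.002]
contact_force: [-5.6, 0.6, 2.2]
grip_width: -0.3
grasp_force: 2.7
```

Request:
step_arm --targets '[{"tx": 0.06, "ty": 0, "tz": 0, "rx": 0, "ry": 0, "rz": 0, "fingers": 1}, {"tx": 0, "ty": 0, "tz": 0, "rx": 0, "ry": 0, "rz": 0, "fingers": 1}]'

```text
t: 94.58
ee_pos: [573.5, -315.7, 48.2]
tool_rot: [-3.139, 0.007, 0.01]
contact_force: [-16.0, 3.4, 6.8]
grip_width: -0.2
grasp_force: 7.8
```

```bash
python3 -c "
from h import *
ballpx()"
```

```text
ball px 196.3 261.6 55 off=184.4,242.5 on=195.4,259.6
```

At the on stop (stalled at 16 N). Back off, rise, and verify.

Request:
step_arm --targets '[{"tx": -0.3, "ty": 0, "tz": 0, "rx": 0, "ry": 0, "rz": 0, "fingers": 1}, {"tx": -0.6, "ty": 0, "tz": 0, "rx": 0, "ry": 0, "rz": 0, "fingers": 1}, {"tx": -0.6, "ty": 0, "tz": -0.3, "rx": 0, "ry": 0, "rz": 0, "fingers": 1}, {"tx": 0, "ty": 0, "tz": -0.9, "rx": 0, "ry": 0, "rz": 0, "fingers": 1}, {"tx": 0, "ty": 0, "tz": -0.9, "rx": 0, "ry": 0, "rz": 0, "fingers": 1}]'

```text
t: 95.25
ee_pos: [502.0, -314.9, 155.2]
tool_rot: [-3.141, 0.004, -0.001]
contact_force: [0.9, 0.7, 1.0]
grip_width: 0.1
grasp_force: 0.0
```

Request:
step_arm --targets '[{"tx": 0, "ty": 0, "tz": -0.9, "rx": 0, "ry": 0, "rz": 0, "fingers": 1}, {"tx": 0, "ty": 0, "tz": -0.9, "rx": 0, "ry": 0, "rz": 0, "fingers": 1}, {"tx": 0, "ty": -0.8, "tz": -0.9, "rx": 0, "ry": 0, "rz": 0, "fingers": 1}, {"tx": 0.6, "ty": -0.8, "tz": -0.5, "rx": 0, "ry": 0, "rz": 0, "fingers": 1}, {"tx": 0.6, "ty": -0.8, "tz": 0, "rx": 0, "ry": 0, "rz": 0, "fingers": 1}]'

```text
t: 95.88
ee_pos: [564.0, -194.4, 316.9]
tool_rot: [-3.141, 0.004, -0.009]
contact_force: [1.3, 1.1, -0.7]
grip_width: -0.1
grasp_force: 0.0
```

Request:
step_arm --targets '[{"tx": 0, "ty": -0.8, "tz": 0, "rx": 0, "ry": 0, "rz": 0, "fingers": 1}, {"tx": 0, "ty": -0.8, "tz": 0, "rx": 0, "ry": 0, "rz": 0, "fingers": 1}, {"tx": 0, "ty": -0.8, "tz": 0, "rx": 0, "ry": 0, "rz": 0, "fingers": 1}, {"tx": 0, "ty": 0, "tz": 0, "rx": 0, "ry": 0, "rz": 0, "fingers": 1}, {"tx": 0, "ty": 0, "tz": 0, "rx": 0, "ry": 0, "rz": 0, "fingers": 1}]'

```text
t: 96.5
ee_pos: [562.7, -75.9, 314.2]
tool_rot: [-3.141, 0.004, -0.002]
contact_force: [-0.2, -0.4, 0.1]
grip_width: -0.2
grasp_force: 0.0
```

```bash
python3 - <<'E'
from h import *
shot("w23");ballpx()
g=grab_frame("scene");t=grab_frame("top")
for n,a in(("scene",g),("top",t)):
    b=cv2.imread(f"pics/{n}0.png")[:,:,::-1];d=(np.abs(a.astype(int)-b).max(2)>45).astype(np.uint8);C=cam(n)
    for k,X in dict(pickup=(560,130,10),car=(545,-165,10),tanker=(725,345,20),crate=(685,-275,20),driver=(330,-430,10),blue=(453,-387,10)).items():
        u,v=proj(C,np.array(X,float))[0].astype(int);w=d[max(0,v-9):v+10,max(0,u-9):u+10];print(n,k,(u,v),int(w.sum()),end="; ")
    print()
E
python3 rchk.py w23
```

```text
96.5 [-0.39  0.17  0.52  1.46 -0.09  1.53 -1.45] [562.7 -75.9 314.2] [-3.141e+00  4.000e-03 -2.000e-03]
ball px 196.3 261.6 55 off=184.4,242.5 on=195.4,259.6
scene pickup (np.int64(305), np.int64(191)) 174; scene car (np.int64(230), np.int64(235)) 0; scene tanker (np.int64(389), np.int64(187)) 0; scene crate (np.int64(227), np.int64(286)) 0; scene driver (np.int64(118), np.int64(235)) 0; scene blue (np.int64(151), np.int64(254)) 0; 
top pickup (np.int64(211), np.int64(188)) 1; top car (np.int64(292), np.int64(190)) 152; top tanker (np.int64(153), np.int64(146)) 0; top crate (np.int64(320), np.int64(152)) 0; top driver (np.int64(369), np.int64(248)) 0; top blue (np.int64(354), np.int64(214)) 0; 
G slab px 3406 [21. 96.]
   fit (array([6.21817e+02, 1.57024e+02, 9.50000e-02]), np.float64(0.017))
R slab px 3598 [164.  82.]
   fit (array([6.34984e+02, 1.53290e+01, 1.03000e-01]), np.float64(0.021))
```

Everything is in place, the other objects are unmoved and the switch is on its stop. Handing in.

```bash
python3 -c "
from cell import *
print(finish_job())"
```

```text
the job is handed in; nothing more can be done
None
```

The job is handed in: I switched the power off first, stood the green house on block 2 and the red house on block 1, set their matching roofs (blue house absent), then pushed the switch to its on stop. The roofs measured within about 2.5 mm of the block centres, and the vehicles, crate and screwdriver had not moved. The red house was knocked over once after I placed it, so I stood it up again; no verdict came back.

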